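# Pack the doming-block case and clamp it shut

### The arm

A 6-joint arm with a two-finger parallel gripper is mounted at the origin on a cart in front of the work surface, level with it; the furniture and walls round the work are solid. World frame = base frame: x ahead of the robot, y to its left, z up, the work surface at z = 0. Lengths are in m, angles in rad, forces in N, time in s.
With the tool pointing down it reaches from about 0.4 to 0.825 m from the base axis. Payload 7 kg.
Tool frame: the origin (TCP) lies midway between the tips of the shut fingers; the grasp point (between the pads) lies 19 mm behind it; z points along the fingers, x is the direction in which the jaws open and shut, and the axes are right-handed (so a half turn about z gives the same grasp; the last joint's range is limited). The gripper opens to 88 mm and grips with 3 to 60 N. Pads are 19 mm wide; open, the fingers measure 130 mm over their backs; the gripper's body (78 mm by 193 mm) begins 47 mm behind the grasp point.
Start: joints at [-0.878, 0.359, 0.012, 0, -1.224, -0.288], TCP at [0.266, -0.62, 0.227] pointing down, gripper open.
Joint ranges: [-3.07, 3.07], [-1.43, 2.12], [-1.02, 1.25], [-3.03, 1.67], [-3.05, -0], [-3.03, 3.03]. Speed limits (rad/s): [2.39, 2.39, 3.01, 3.14, 3.14, 3.14].

### API

Orientations are given as [roll, pitch, yaw] about the fixed x, y, z axes, in that order (R = Rz(yaw) Ry(pitch) Rx(roll)).
In Python, from station import arm, grab_frame, camera_params gives the robot as it stands.
- The arm moves only by the shell command python3 -m handwheel 'ROWS' [FORCE]. ROWS is JSON, a list that holds one entry, the list of rows, each a list of 5 numbers: the finger opening in m, from 0 to 0.0876, then the shift along the tool's x, y, z in m, then the turn about the tool's z in degrees. A call has 1 to 20 rows; each row is the pose to reach, as a shift and turn from the pose measured when the call began, along the tool's axes at that moment; what a row does not reach only later rows make up. A row lasts 1/12 s, in which the tool goes at most 41.7 mm and 7.16 degrees, less where a joint would pass 70% of its speed; a pose out of reach is approached as far as the arm can. A call with a gripper value outside its range is refused whole. The fingers move at their own pace and stop on an object; FORCE is the grip in N (left out, the last holds). Time passes only in rows, so rows that repeat a pose let the fingers close. It gives the time, the measured TCP pose, the force and the opening at its end, in the units of the state.
- arm.get_state(): the state, without advancing time (a new reading comes with each control period).
- grab_frame(name): name is "scene" or "side" or "wrist"; returns the picture (400x640x3 uint8, blue, green, red); there is no depth.
- camera_params(name): a dict with "intrinsics" (3x3 intrinsics, pixels), "k1" (the pictures are not rectified: a ray, as slopes to the right and down, at radius r is drawn at 1 + k1 r^2 times it, then the intrinsics apply), "R" (3x3) and "t" (3): a world point X has camera coordinates R X + t; the wrist camera has in their place "tool_from_camera" (4x4, takes a point from camera to tool coordinates, whose origin is the TCP and whose axes are the tool frame's). Camera axes: x right, y down, z forward; pixel columns grow to the right and rows downward; lengths in m; the calibration is good to about 2 mm. A picture is of the moment at which its call begins: read the wrist's pose just before it. camera_params takes no time and is no camera call.
- arm.job_done(): hands the job in, once; it reports no verdict.
The state is a dict: "t": time; "q": joint angles; "qd": joint speeds; "joint_efforts": joint torques, N m; "eef_pos": TCP position; "ee_rot": TCP orientation; "force": force on the tool from outside, world axes, zero at the start; "moment": the same for the moment, N m; "width": finger opening in m.
Only numpy, scipy, OpenCV 4.12 (cv2) and the standard library are available. Lean on these libraries where they do the work, as an engineer would, in place of code of your own. Each camera call takes 0.05 s, during which the arm holds its last target.

### The job

Pack the plywood case for carrying: first lay all the three steel doming blocks flat in the channel in its floor, in a row, then lay all the loose fire-brick chips that lie on the bench squarely on top of the steel blocks, none of them down beside the blocks. Then swing the lid fully shut and fold both front clamps fully down over it. Leave the tweezers and the little glass jar where they are.

Things in the scene. Friction and masses are not known exactly. Their poses are not given: they have to be found in the camera images.
- case: open plywood case fixed to the bench, outside 138 (x) x 200 (y), 55 mm high, walls 5; turned up to 0.12 rad. Origin centre of underside, z up, -x its front (to the robot). Bare floor ledges 14 mm high beside a channel 44 mm wide (middle at x -12), all 190 mm long, its bottom at z 4: three blocks in a row (length along y) fill it, standing 20 mm proud: hold them by the upper half
- lid (a joint): angle of the case lid, a board 142 x 204 mm x 5 mm with two 18 mm battens below that fall 33 mm either side of the blocks' middle line, hinged along the far upper edge (axis along the case y at x +69, z 55 mm in the case frame). 0 = shut on the rim (its top at z 60 mm), 1.57 = upright; starts at 1.57 to 1.68, leaning back. Stiff friction hinge: stays where left, 3 N at its edge moves it
- lid_edge (a point): middle of the lid's free edge, 142 mm from the hinge axis (at the front when shut)
- clamp_left (a joint): angle of the left (+y) clamp on the case front: a steel bar 14 mm wide, 7 thick, its free end 52 mm from its level axis, which runs along the case y at x -80, y +55, z 67 mm in the case frame. 0 = level over the lid's front edge, pointing case +x; 1.57 = upright; stop 1.9 = leaning to the robot. Starts at 1.42 to 1.6. Friction hinge: stays where left, 2 N at its end moves it
- clamp_right (a joint): angle of the right (-y) clamp on the case front: a steel bar 14 mm wide, 7 thick, its free end 52 mm from its level axis, which runs along the case y at x -80, y -55, z 67 mm in the case frame. 0 = level over the lid's front edge, pointing case +x; 1.57 = upright; stop 1.9 = leaning to the robot. Starts at 1.42 to 1.6. Friction hinge: stays where left, 2 N at its end moves it
- clamp_left_tip (a point): free end of the left clamp bar
- clamp_right_tip (a point): free end of the right clamp bar
- block_1: steel doming block to pack: grey bar 36 x 56 x 30 mm, about 0.46 kg, three dark dimples on top; origin at the centre of its underside, x across its 36 mm width (grip this way), y along its 56 mm length, z up. Always three
- block_2: steel doming block to pack: grey bar 36 x 56 x 30 mm, about 0.46 kg, three dark dimples on top; origin at the centre of its underside, x across its 36 mm width (grip this way), y along its 56 mm length, z up. Always three
- block_3: steel doming block to pack: grey bar 36 x 56 x 30 mm, about 0.46 kg, three dark dimples on top; origin at the centre of its underside, x across its 36 mm width (grip this way), y along its 56 mm length, z up. Always three
- chip_1: pale soft fire-brick chip to pack, 26 x 32 x 12 mm, about 20 g; origin at the centre of its underside, x along its 26 mm side, y along its 32 mm side, z up. Two or three are present; an absent one reads None
- chip_2: pale soft fire-brick chip to pack, 26 x 32 x 12 mm, about 20 g; origin at the centre of its underside, x along its 26 mm side, y along its 32 mm side, z up. Two or three are present; an absent one reads None
- chip_3: pale soft fire-brick chip to pack, 26 x 32 x 12 mm, about 20 g; origin at the centre of its underside, x along its 26 mm side, y along its 32 mm side, z up. Two or three are present; an absent one reads None
- lamp_post (a point): foot of an upright lamp post 20 mm square, fixed, from the bench up to 0.7 m just right of the case; keep the arm off it. It stands on a flat bar 20 mm high that runs along x, and a lamp bar crosses 0.67 m above the bench
- tweezers: bystander: steel tweezers, 15 x 145 x 9 mm, lying on the bench; origin at the centre of the underside, long along y
- jar: bystander: small empty glass jar, 39 mm wide, 42 mm tall, standing on the bench; origin at the centre of its underside
Not all that is in view belongs to the job. Leave any orange look-alike of the block_1 alone.

How it is judged:
By the outcome, as a careful person would: the job done as asked, in the order asked, and still so for the second after the job is handed in, with the robot touching nothing.
Of chip_1, chip_2, chip_3 only 2 to 3 are there at a start; the rules pass over those that are not, and their reading is None.
At some moment in a run one of block_1, block_2, block_3 may be knocked a few centimetres aside while the robot is not near it.
Once in a run the grip may slacken for a moment while it holds something.
It also fails if it takes over 210 s, if anything falls off the work surface, if the arm or the gripper's body presses on something with over 40 N, if the wrist force passes 120 N, or if a joint passes its speed limit or range.

## Working session

There is one attempt and no reset: what is moved stays moved. The work goes in short steps, Python scripts to look and compute and a shell command to move; the robot and the scene stay as the last step left them, time stands still between calls to the robot, and variables do not carry over. Pictures are saved under pics/ and viewed, and the job is handed in when it is done.

```bash
ls -la; mkdir -p pics; python3 - <<'E'
from station import arm, grab_frame, camera_params
import cv2, numpy as np
np.set_printoptions(precision=4,suppress=True)
print(arm.get_state())
for n in ["scene","side","wrist"]:
    print(n,camera_params(n))
    cv2.imwrite(f"pics/{n}0.png",grab_frame(n))
E
```

```text
total 12
drwxr-xr-x  3 agent agent 4096 Dec  7 07:05 .
drwxr-xr-x 23 root  root  4096 Dec  7 07:05 ..
drwxr-xr-x  2 agent agent 4096 Dec  7 07:05 pics
{'t': 0.0, 'q': array([-0.8779,  0.3594,  0.0111, -0.0004, -1.2241, -0.2881]), 'qd': array([-0.0004, -0.0018,  0.0007, -0.0003, -0.0005,  0.0002]), 'joint_efforts': array([  0.001 , -58.2722,  29.3051,   6.9973,   0.0067,  -0.0001]), 'eef_pos': array([ 0.2656, -0.62  ,  0.2256]), 'ee_rot': array([-3.1414, -0.0017,  1.9755]), 'force': array([ 0.5122, -0.0697,  0.7209]), 'moment': array([-0.0248,  0.0009,  0.0349]), 'width': 0.08764954442742053}
scene {'intrinsics': array([[363.6975,   0.    , 315.4065],
       [  0.    , 363.6975, 199.1056],
       [  0.    ,   0.    ,   1.    ]]), 'k1': 0.009972855911756853, 'R': array([[-0.5554, -0.8312,  0.0231],
       [-0.4125,  0.2513, -0.8756],
       [ 0.7221, -0.4959, -0.4824]]), 't': array([0.4121, 0.2797, 0.6017])}
side {'intrinsics': array([[486.8893,   0.    , 318.2996],
       [  0.    , 486.8893, 193.9624],
       [  0.    ,   0.    ,   1.    ]]), 'k1': -0.08593304030705531, 'R': array([[-0.8727, -0.4879, -0.0164],
       [-0.2514,  0.478 , -0.8416],
       [ 0.4185, -0.7304, -0.5398]]), 't': array([0.5694, 0.1391, 0.9839])}
wrist {'intrinsics': array([[333.2265,   0.    , 320.3974],
       [  0.    , 333.2265, 198.9963],
       [  0.    ,   0.    ,   1.    ]]), 'k1': -0.06590405810183399, 'tool_from_camera': array([[ 1.    , -0.0002, -0.0001,  0.0009],
       [ 0.0002,  0.9697,  0.2442, -0.0647],
       [ 0.    , -0.2442,  0.9697, -0.157 ],
       [ 0.    ,  0.    ,  0.    ,  1.    ]])}
```

View pics/scene0.png

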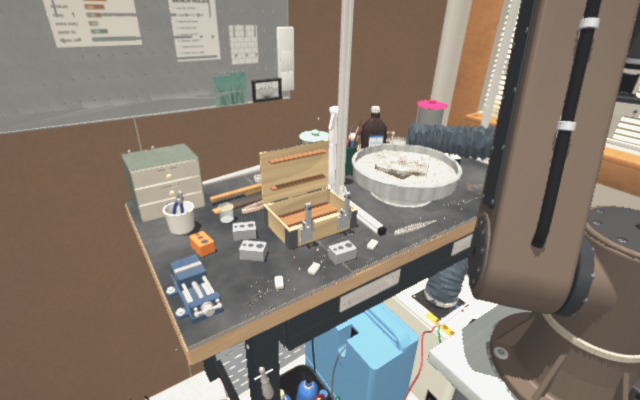

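View pics/side0.png

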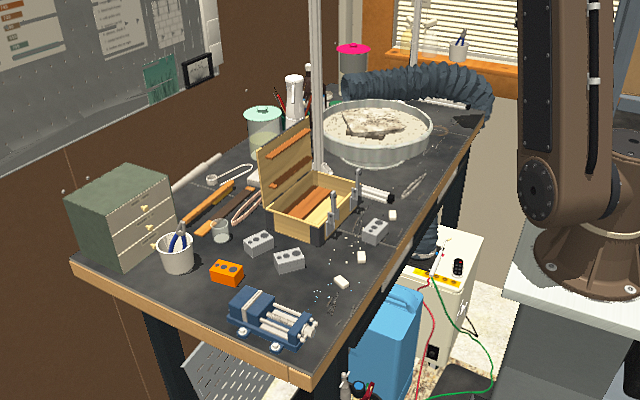

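View pics/wrist0.png

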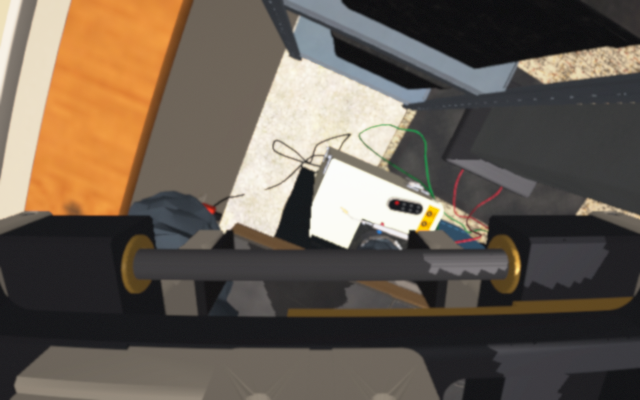

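```bash
cat > h.py <<'E'
from station import arm, grab_frame, camera_params
import cv2, numpy as np
from scipy.spatial.transform import Rotation as Ro
np.set_printoptions(precision=4,suppress=True)
def st(): return arm.get_state()
def Rt(s=None):
    s=s or st(); return Ro.from_euler('xyz',s['ee_rot']).as_matrix(), np.array(s['eef_pos'])
def cam(name,s=None):
    p=camera_params(name); K=p['intrinsics']
    if name=='wrist':
        R,t=Rt(s); T=np.eye(4); T[:3,:3]=R; T[:3,3]=t; W=T@p['tool_from_camera']
        return K,p['k1'],W[:3,:3].T,-W[:3,:3].T@W[:3,3]
    return K,p['k1'],p['R'],p['t']
def ray(c,uv):
    K,k,R,t=c
    d=np.array([(uv[0]-K[0,2])/K[0,0],(uv[1]-K[1,2])/K[1,1]]); u=d.copy()
    for _ in range(10): u=d/(1+k*(u@u))
    v=R.T@np.array([u[0],u[1],1]); return -R.T@t, v/np.linalg.norm(v)
def plane(c,uv,z):
    o,d=ray(c,uv); return o+d*(z-o[2])/d[2]
def proj(c,X):
    K,k,R,t=c; x=R@np.array(X)+t; u=x[:2]/x[2]; u=u*(1+k*(u@u)); return np.array([K[0,0]*u[0]+K[0,2],K[1,1]*u[1]+K[1,2]])
def tri(*cu):
    A=np.zeros((3,3));b=np.zeros(3);L=[]
    for c,uv in cu:
        o,d=ray(c,uv); P=np.eye(3)-np.outer(d,d); A+=P;b+=P@o; L.append((o,P))
    X=np.linalg.solve(A,b); return X, [round(1000*np.linalg.norm(P@(X-o)),1) for o,P in L]
def totool(X,s=None):
    R,t=Rt(s); return R.T@(np.array(X)-t)
def crop(name,img,x0,y0,x1,y1,f):
    cv2.imwrite(f'pics/{name}.png',cv2.resize(img[y0:y1,x0:x1],None,fx=f,fy=f,interpolation=cv2.INTER_CUBIC))
E
python3 - <<'E'
from h import *
s=cv2.imread('pics/scene0.png'); crop('sceneC',s,160,130,460,330,2.6)
s=cv2.imread('pics/side0.png'); crop('sideC',s,180,120,460,310,2.8)
E
```

```text
(no output)
```

View pics/sceneC.png

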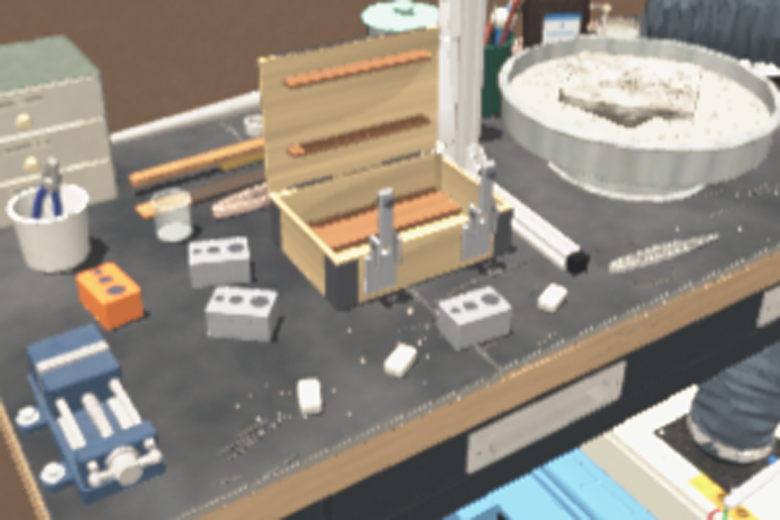

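View pics/sideC.png

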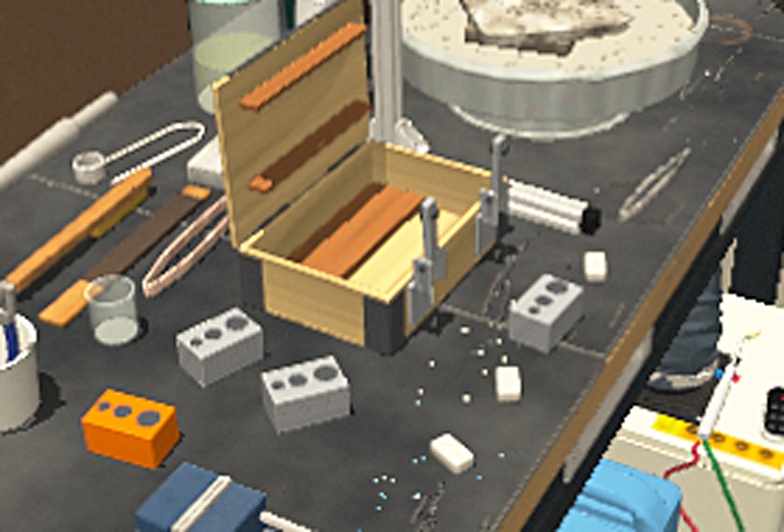

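The scene and side crops show three grey blocks (scene crop 220,258; 241,310; 474,315), one orange look-alike (110,292, not wanted), and three pale chips (309,396; 400,360; 551,297). The case is open with the lid leaning back and both clamps upright.

```bash
python3 - <<'E'
from h import *
S=cam('scene');D=cam('side')
sc=lambda u:np.array(u)/2.6+[160,130]
sd=lambda u:np.array(u)/2.8+[180,120]
P={'bA dimple':((219,249),(221,330)),'bB dimple':((239,299),(303,380)),'bC dimple':((474,302),(545,297)),
'chip1':((309,392),(451,449)),'chip2':((402,356),(508,379)),'chip3':((552,295),(595,263)),
'clampL tip':((385,190),(429,202)),'clampR tip':((485,150),(499,140)),
'case front right top':((512,208),(498,185)),'case front left top':((330,262),(388,299)),'back left top':((273,193),(240,248)),
'lid tl':((262,60),(217,87)),'jar':((172,197),(111,284)),'front left bottom':((338,305),(386,350)),'lamp foot':((455,162),(395,143))}
for k,(a,b) in P.items(): print(k,*tri((S,sc(a)),(D,sd(b))))
print('campos',-S[2].T@S[3],-D[2].T@D[3])
E
```

```text
bA dimple [0.6369 0.2845 0.0256] [np.float64(0.5), np.float64(0.5)]
bB dimple [0.5516 0.3037 0.0257] [np.float64(0.4), np.float64(0.4)]
bC dimple [0.4396 0.1277 0.0237] [np.float64(0.5), np.float64(0.5)]
chip1 [0.4349 0.2977 0.004 ] [np.float64(0.3), np.float64(0.3)]
chip2 [0.4328 0.2088 0.003 ] [np.float64(0.2), np.float64(0.2)]
chip3 [0.4319 0.0393 0.0031] [np.float64(0.1), np.float64(0.1)]
clampL tip [0.5178 0.1733 0.1142] [np.float64(0.6), np.float64(0.6)]
clampR tip [0.5081 0.0722 0.1251] [np.float64(6.4), np.float64(6.4)]
case front right top [0.5392 0.0031 0.031 ] [np.float64(1.8), np.float64(1.8)]
case front left top [0.5243 0.2259 0.0548] [np.float64(1.1), np.float64(1.1)]
back left top [0.668  0.2106 0.0483] [np.float64(1.4), np.float64(1.4)]
lid tl [0.6754 0.2112 0.1902] [np.float64(0.7), np.float64(0.7)]
jar [0.7356 0.2911 0.0378] [np.float64(1.5), np.float64(1.5)]
front left bottom [ 0.5347  0.2126 -0.0053] [np.float64(0.0), np.float64(0.0)]
lamp foot [ 0.6451 -0.0027  0.0385] [np.float64(1.2), np.float64(1.2)]
campos [-0.0903  0.5706  0.5257] [0.1202 0.9299 0.6575]
```

```bash
python3 -m handwheel '[[[0.0876,0,0,-0.08,0],[0.0876,0,0,-0.13,0],[0.0876,0.03,0.02,-0.15,0],[0.0876,0.06,0.045,-0.15,2],[0.0876,0.095,0.07,-0.15,4],[0.0876,0.125,0.095,-0.15,6],[0.0876,0.16,0.12,-0.15,8],[0.0876,0.19,0.14,-0.15,10],[0.0876,0.22,0.165,-0.15,12],[0.0876,0.255,0.19,-0.15,14],[0.0876,0.285,0.21,-0.15,16],[0.0876,0.32,0.235,-0.15,18],[0.0876,0.35,0.26,-0.15,20],[0.0876,0.38,0.285,-0.15,22],[0.0876,0.41,0.305,-0.15,23],[0.0876,0.44,0.33,-0.15,23],[0.0876,0.475,0.355,-0.15,23],[0.0876,0.505,0.375,-0.15,23],[0.0876,0.54,0.4,-0.15,23],[0.0876,0.57,0.42,-0.15,23]]]' 40
```

```text
t: 1.82
eef_pos: [0.4271, 0.0713, 0.3767]
ee_rot: [3.142, -0.002, 1.575]
force: [1.1, -0.9, -0.5]
width: 0.0873
```

```bash
python3 -m handwheel '[[[0.0876,0.03,0,-0.02,0],[0.0876,0.07,0.0,-0.03,0],[0.0876,0.1,0,-0.03,0],[0.0876,0.1,0,-0.03,0],[0.0876,0.1,0,-0.03,0]]]'; python3 - <<'E'
from h import *
s=st();print(s['eef_pos'],s['ee_rot'],s['q'])
for n in ["scene","side","wrist"]:
    cv2.imwrite(f"pics/{n}1.png",grab_frame(n))
E
```

```text
t: 2.23
eef_pos: [0.4264, 0.1727, 0.4062]
ee_rot: [-3.14, -0.001, 1.578]
force: [1.7, -0.1, -0.5]
width: 0.0878
[0.4264 0.1727 0.4062] [-3.1404 -0.0009  1.5775] [ 0.8135 -0.0747 -0.1053 -0.0015 -1.5404 -2.3775]
```

View pics/wrist1.png

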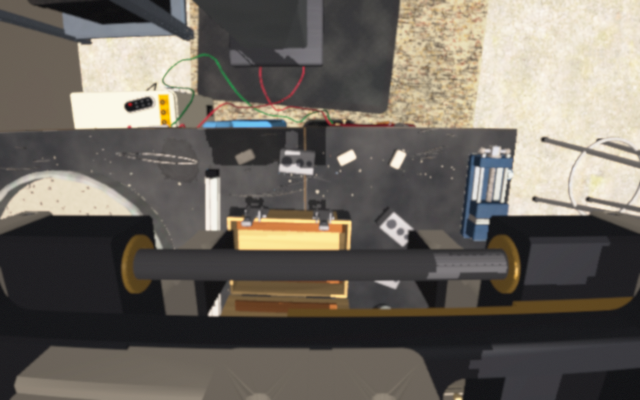

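View pics/side1.png

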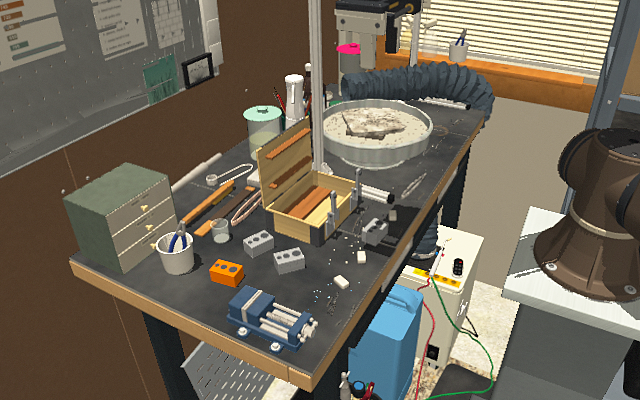

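View pics/scene1.png

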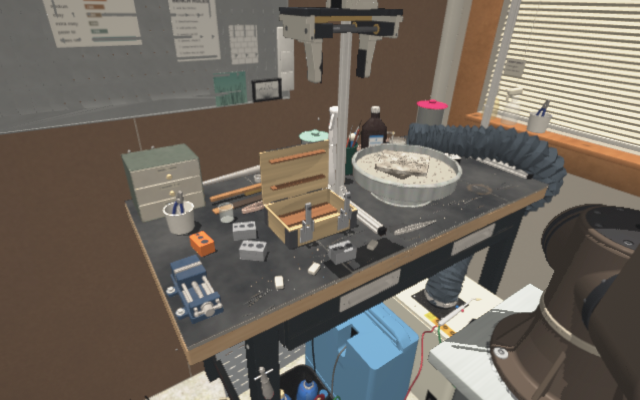

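```bash
python3 - <<'E'
from h import *
s=cv2.imread('pics/scene1.png'); crop('gr1',s,260,0,420,110,5)
s=cv2.imread('pics/wrist1.png'); crop('wr1',s,120,110,520,310,2)
E
```

```text
(no output)
```

View pics/gr1.png

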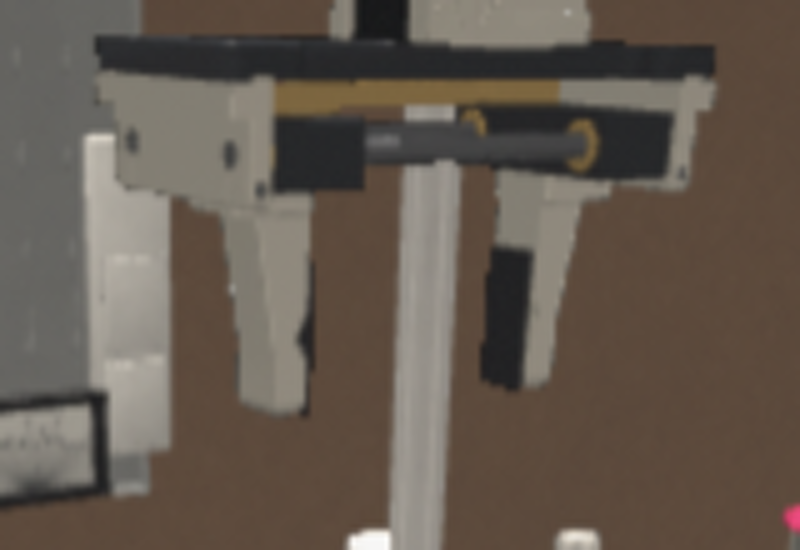

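View pics/wr1.png

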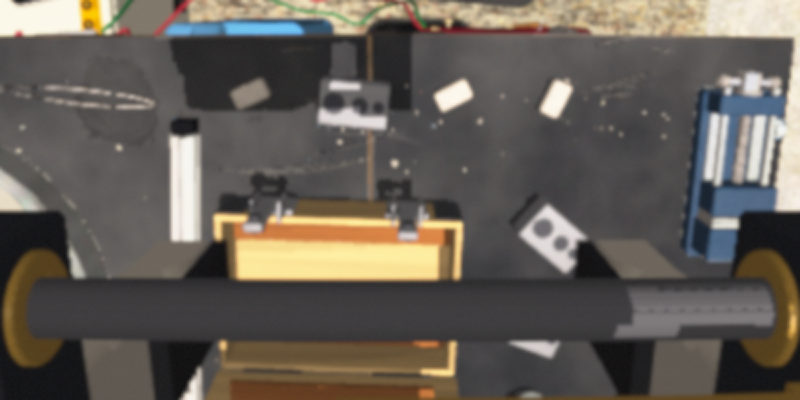

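```bash
python3 - <<'E'
from h import *
S=cam('scene');D=cam('side')
for X in [(.645,0,.67),(.645,.3,.67),(.645,.0,.55),(.645,0,.6),(.5,0,.67),(.8,0,.67),(.645,-.3,.67)]: print(X,proj(S,X),proj(D,X))
# refine via scene1/side1 gripper check: tcp tips
s=st();print(proj(S,s['eef_pos']),proj(D,s['eef_pos']))
W=cam('wrist'); K=W[0]
f=lambda u:np.array(u)/2+[120,110]
for n,u,z in [('c chip R',(250,94),.012),('chip M',(453,95),.012),('chip L',(556,98),.012),('bC',(355,103),.03),('rimFR',(215,213),.055),('rimFL',(462,216),.055),('rimBR',(220,372),.055),('rimBL',(456,374),.055),('clR base',(262,215),.067),('clL',(408,215),.067)]:
    print(n,plane(W,f(u),z))
E
```

```text
(0.645, 0, 0.67) [349.4606 -82.593 ] [ 315.9011 -114.4631]
(0.645, 0.3, 0.67) [ 204.5429 -107.2131] [ 213.6486 -113.5635]
(0.645, 0.0, 0.55) [345.6641 -13.7969] [317.0089 -47.8231]
(0.645, 0, 0.6) [347.1724 -41.1566] [316.561  -74.8535]
(0.5, 0, 0.67) [401.1918 -94.7789] [ 386.913 -115.671]
(0.8, 0, 0.67) [308.2223 -72.9603] [ 249.8954 -112.2018]
(0.645, -0.3, 0.67) [446.0286 -66.6958] [ 378.0398 -113.7211]
[340.1547  77.8019] [381.5535  58.8581]
c chip R [0.4287 0.0471 0.012 ]
chip M [0.4293 0.2156 0.012 ]
chip L [0.4313 0.3016 0.012 ]
bC [0.4337 0.1355 0.03  ]
rimFR [0.5189 0.0236 0.055 ]
rimFL [0.5207 0.2215 0.055 ]
rimBR [0.6618 0.0178 0.055 ]
rimBL [0.6624 0.2203 0.055 ]
clR base [0.5166 0.064  0.067 ]
clL [0.5162 0.1781 0.067 ]
```

```bash
python3 - <<'E'
from h import *
S=cam('scene');D=cam('side')
for X in [(0,0,0),(-.01,-.288,0),(-.01,-.288,-.0),(-.01,-.288,.2)]: print(X,proj(S,X),proj(D,X))
print(np.linalg.norm(np.array([.60,.12])-[-.01,-.288]),np.linalg.norm(np.array([.64,.285])-[-.01,-.288]),np.linalg.norm(np.array([.68,.12])-[-.01,-.288]))
E
```

```text
(0, 0, 0) [566.1631 369.3041] [591.467  260.6955]
(-0.01, -0.288, 0) [642.3218 304.3107] [603.0939 195.5219]
(-0.01, -0.288, -0.0) [642.3218 304.3107] [603.0939 195.5219]
(-0.01, -0.288, 0.2) [694.905  219.9326] [627.4397 122.9194]
0.7338691981545484 0.8665038949710497 0.8016008982030896
```

```bash
python3 -m handwheel '[[[0.0876,-0.01,0.01,0.04,0],[0.0876,-0.02,0.02,0.08,0],[0.0876,-0.03,0.03,0.12,0],[0.0876,-0.037,0.044,0.155,0],[0.0876,-0.037,0.044,0.186,0],[0.0876,-0.037,0.044,0.186,0],[0.0876,-0.037,0.044,0.186,0]]]'; python3 - <<'E'
from h import *
s=st();print(s['eef_pos'],s['ee_rot'],s['q'])
cv2.imwrite(f"pics/wrist2.png",grab_frame('wrist'))
np.save('s2.npy',np.r_[s['eef_pos'],s['ee_rot']])
E
```

```text
t: 2.97
eef_pos: [0.4703, 0.1323, 0.2204]
ee_rot: [-3.139, 0.001, 1.573]
force: [0.3, -0.3, 1.9]
width: 0.0873
[0.4703 0.1323 0.2204] [-3.1394  0.0008  1.5726] [ 0.677   0.0542 -0.394  -0.0009 -1.1248 -2.2456]
```

View pics/wrist2.png

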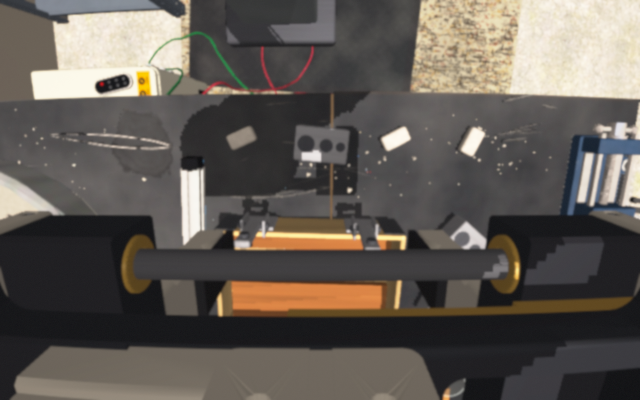

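```bash
python3 - <<'E'
from h import *
s=cv2.imread('pics/wrist2.png'); s=cv2.convertScaleAbs(s,alpha=1.5); crop('wr2',s,210,100,510,260,2.66)
s=cv2.imread('pics/wrist1.png');s=cv2.convertScaleAbs(s,alpha=1.5);  crop('wr1b',s,210,130,410,230,4)
E
```

```text
(no output)
```

View pics/wr2.png

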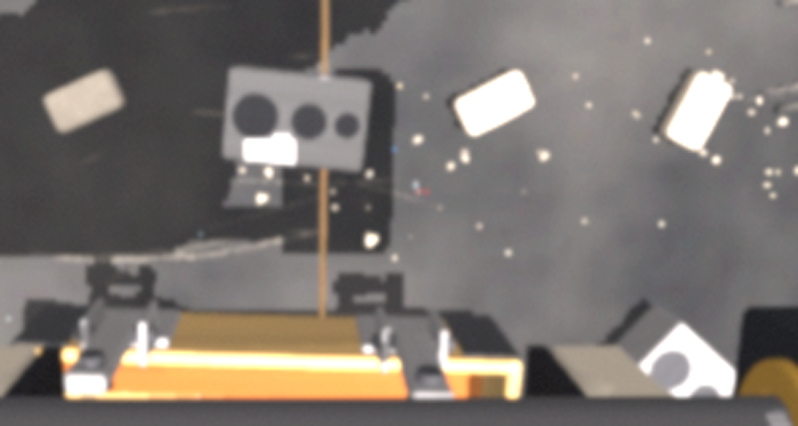

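View pics/wr1b.png

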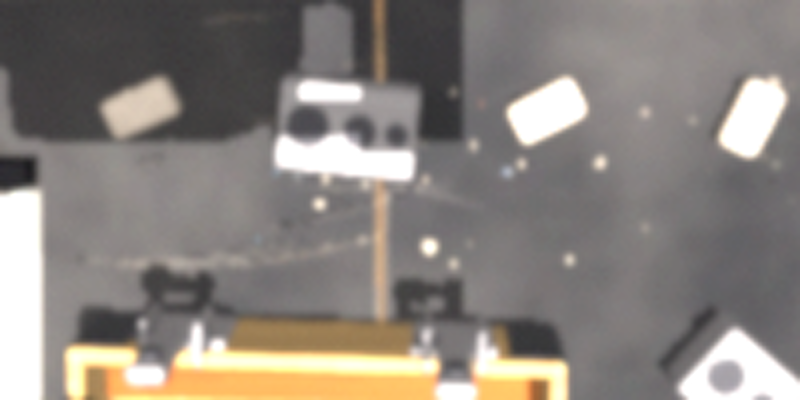

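```bash
python3 - <<'E'
from h import *
s2=dict(zip(['eef_pos','ee_rot'],np.load('s2.npy').reshape(2,3)))
s1=dict(eef_pos=np.array([.4264,.1727,.4062]),ee_rot=np.array([-3.1404,-.0009,1.5775]))
A=cam('wrist',s1);B=cam('wrist',s2)
fa=lambda u:np.array(u)/4+[210,130]
fb=lambda u:np.array(u)/2.66+[210,100]
pb=[(230,68),(371,81),(363,170),(223,157)];pa=[(286,78),(420,88),(413,182),(275,168)]
for a,b in zip(pa,pb): print(*tri((A,fa(a)),(B,fb(b))), plane(B,fb(b),.03))
for a,b in [((140,107),(84,101)),((547,110),(495,103)),((752,117),(697,110))]: print('chip',*tri((A,fa(a)),(B,fb(b))),plane(B,fb(b),.012))
def rect(pts,z):
    P=np.array([plane(B,fb(b),z)[:2] for b in pts]); e=[np.linalg.norm(P[i]-P[(i+1)%4]) for i in range(4)]; d=P[1]-P[0]
    print('c',P.mean(0),'sides',np.array(e)*1000,'ang0',np.degrees(np.arctan2(d[1],d[0])))
rect(pb,.03)
rect([(44,98),(107,70),(125,102),(61,132)],.012)
rect([(453,100),(518,69),(536,100),(472,136)],.012)
rect([(698,70),(734,84),(699,151),(660,134)],.012)
# rim
for u in [(66,352),(522,362)]: print('rim',plane(B,fb(u),.055))
E
```

```text
[0.4164 0.1078 0.0012] [np.float64(1.3), np.float64(1.3)] [0.4149 0.1087 0.03  ]
[0.4208 0.1653 0.0036] [np.float64(0.1), np.float64(0.1)] [0.4198 0.1631 0.03  ]
[0.4574 0.1622 0.0154] [np.float64(1.1), np.float64(1.1)] [0.4543 0.1606 0.03  ]
[0.4505 0.1058 0.0258] [np.float64(0.9), np.float64(0.9)] [0.4493 0.1055 0.03  ]
chip [0.4285 0.0479 0.0102] [np.float64(0.8), np.float64(0.8)] [0.4285 0.0475 0.012 ]
chip [ 0.4302  0.2191 -0.0035] [np.float64(0.2), np.float64(0.2)] [0.4291 0.2156 0.012 ]
chip [ 0.4323  0.3067 -0.0023] [np.float64(0.2), np.float64(0.2)] [0.4311 0.3002 0.012 ]
c [0.4346 0.1345] sides [54.5228 34.6379 55.3455 34.4852] ang0 84.91877079617787
c [0.4284 0.0476] sides [28.6938 14.5786 29.6398 15.2382] ang0 112.80656522964972
c [0.4284 0.2154] sides [28.9233 14.8255 29.6693 16.896 ] ang0 115.91822299836412
c [0.4311 0.3005] sides [16.7565 30.301  18.7057 29.6147] ang0 71.08499429711541
rim [0.5215 0.0454 0.055 ]
rim [0.5254 0.222  0.055 ]
```

```bash
python3 - <<'E'
from h import *
s=cv2.imread('pics/scene0.png');d=cv2.imread('pics/side0.png')
t=[s[225:305,255:335],s[225:275,350:400],d[235:295,325:375],d[195:235,375:415]]
out=np.hstack([cv2.resize(cv2.convertScaleAbs(i,alpha=.85),(400,400),interpolation=cv2.INTER_CUBIC) for i in t[:2]])
out2=np.hstack([cv2.resize(cv2.convertScaleAbs(i,alpha=.85),(400,400*i.shape[0]//i.shape[1])[:2],interpolation=cv2.INTER_CUBIC)[:400] for i in t[2:]]) if 0 else None
cv2.imwrite('pics/chips.png',out)
cv2.imwrite('pics/chips2.png',cv2.resize(d[190:300,320:420],None,fx=5.4,fy=5.4,interpolation=cv2.INTER_CUBIC))
E
```

```text
(no output)
```

View pics/chips.png

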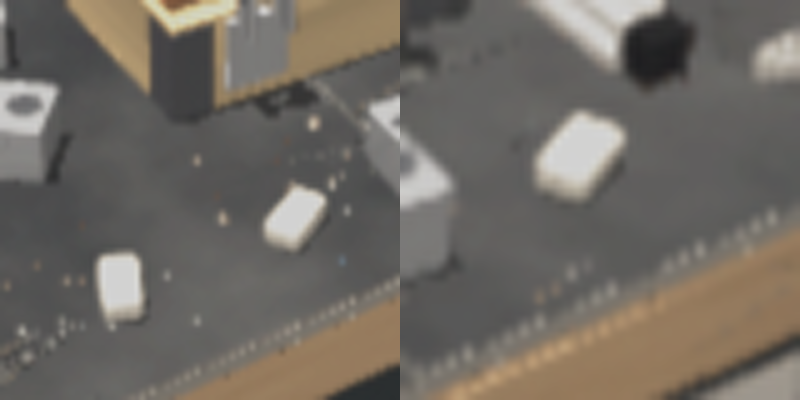

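View pics/chips2.png

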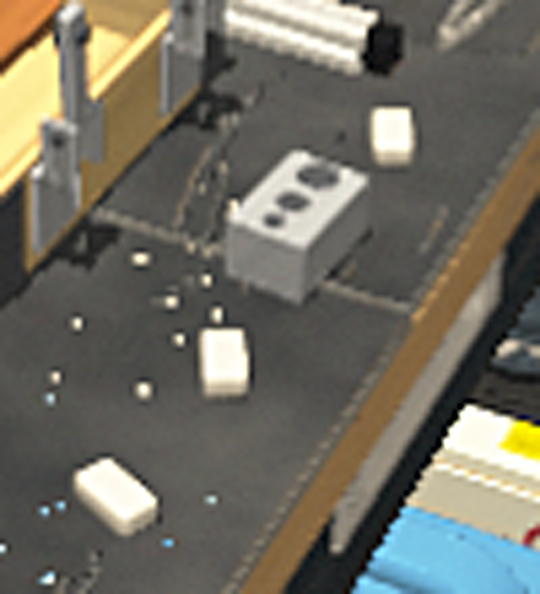

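```bash
python3 -m handwheel '[[[0.08,0.002,-0.02,0.04,2.5],[0.076,0.002,-0.036,0.08,5],[0.074,0.002,-0.036,0.12,5],[0.074,0.002,-0.036,0.145,5],[0.074,0.002,-0.036,0.165,5],[0.074,0.002,-0.036,0.185,5],[0.074,0.002,-0.036,0.2,5],[0.074,0.002,-0.036,0.205,5],[0.074,0.002,-0.036,0.205,5],[0.04,0.002,-0.036,0.205,5],[0.04,0.002,-0.036,0.205,5],[0.04,0.002,-0.036,0.205,5],[0.04,0.002,-0.036,0.205,5],[0.04,0.002,-0.036,0.205,5],[0.04,0.002,-0.036,0.205,5],[0.04,0.002,-0.036,0.205,5]]]' 50; python3 - <<'E'
from h import *
cv2.imwrite(f"pics/side3.png",grab_frame('side'))
E
```

```text
t: 4.35
eef_pos: [0.4359, 0.1353, 0.0184]
ee_rot: [3.14, -0.002, 1.487]
force: [-0.3, -3.6, 8.3]
width: 0.0553
```

View pics/side3.png

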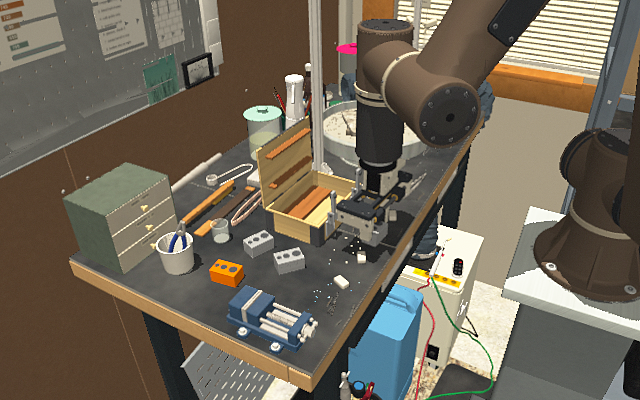

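Gripped (55.3 mm wide, matches the block's length). Lifting and carrying it to just over the case, where the wrist camera sees the front rim and channel.

```bash
python3 -m handwheel '[[[0.04,0,0,-0.03,0],[0.04,0,0,-0.06,0],[0.04,0,0,-0.09,0],[0.04,0,0,-0.12,0],[0.04,0,0,-0.132,-2],[0.04,0.005,0.03,-0.132,-5],[0.04,0.01,0.06,-0.132,-5],[0.04,0.015,0.09,-0.132,-5],[0.04,0.02,0.12,-0.132,-5],[0.04,0.02,0.143,-0.132,-5],[0.04,0.02,0.143,-0.132,-5],[0.04,0.02,0.143,-0.132,-5]]]' 50; python3 - <<'E'
from h import *
s=st();print(s['eef_pos'],s['ee_rot'],s['width'])
cv2.imwrite(f"pics/wrist4.png",grab_frame('wrist'))
np.save('s4.npy',np.r_[s['eef_pos'],s['ee_rot']])
E
```

```text
t: 5.4
eef_pos: [0.5799, 0.1426, 0.1495]
ee_rot: [-3.141, -0.001, 1.572]
force: [-1.3, 0.1, -5.3]
width: 0.0555
[0.5799 0.1426 0.1495] [-3.1414 -0.0009  1.5721] 0.05545922962263747
```

View pics/wrist4.png

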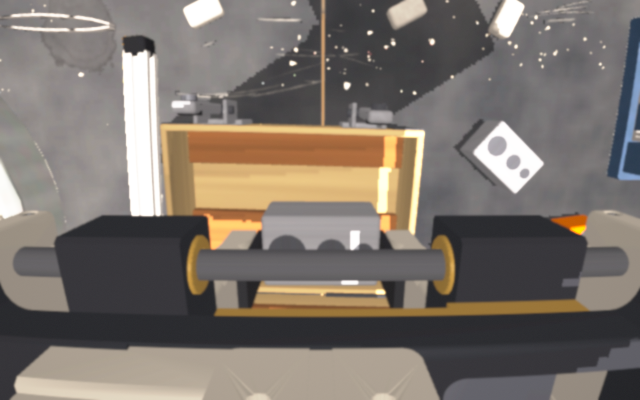

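```bash
python3 - <<'E'
from h import *
s=cv2.imread('pics/wrist4.png'); crop('wr4',s,150,90,450,240,2.66)
E
```

```text
(no output)
```

View pics/wr4.png

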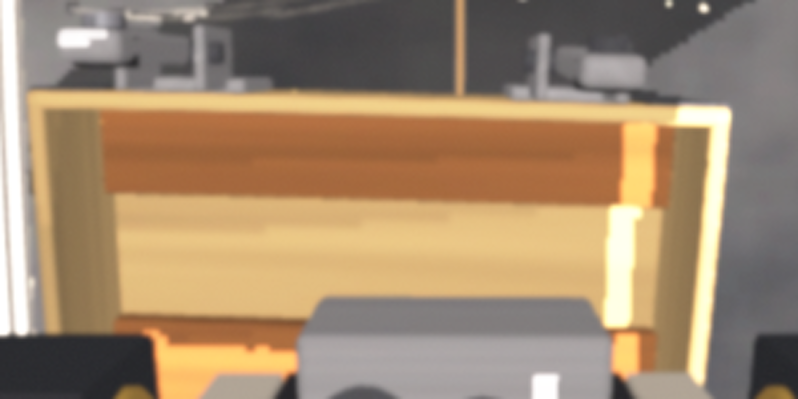

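```bash
python3 - <<'E'
from h import *
v=np.load('s4.npy').reshape(2,3); s4=dict(eef_pos=v[0],ee_rot=v[1]); B=cam('wrist',s4)
f=lambda u:np.array(u)/2.66+[150,90]
for n,u,z in [('rim FRout',(30,92),.055),('rim FLout',(731,108),.055),('front ledge edge R',(112,193),.014),('ledge edge L',(660,207),.014),('chan back bottom R',(120,317),.004),('chan back bottom L',(655,327),.004),('floor end R at front top',(104,112),.014),('floor end L',(672,127),.014),('chan end R mid',(117,255),.004),('chan end L',(660,265),.004),('rim R outer mid',(47,320),.055),('rim L outer mid',(703,320),.055)]:
    print(n,plane(B,f(u),z))
E
```

```text
rim FRout [0.5207 0.0244 0.055 ]
rim FLout [0.5254 0.2218 0.055 ]
front ledge edge R [0.5551 0.0296 0.014 ]
ledge edge L [0.5598 0.2129 0.014 ]
chan back bottom R [0.601  0.0246 0.004 ]
chan back bottom L [0.6046 0.2159 0.004 ]
floor end R at front top [0.5284 0.0292 0.014 ]
floor end L [0.5334 0.2154 0.014 ]
chan end R mid [0.5784 0.0256 0.004 ]
chan end L [0.5819 0.2164 0.004 ]
rim R outer mid [0.5875 0.0222 0.055 ]
rim L outer mid [0.5873 0.2179 0.055 ]
```

```bash
python3 - <<'E'
from h import *
v=np.load('s4.npy').reshape(2,3); s4=dict(eef_pos=v[0],ee_rot=v[1]); B=cam('wrist',s4)
for z in (.131,.161):
  for dx in (-.018,.018):
    for y in (-.028,.028):
      print(z,dx,y,(proj(B,(v[0][0]+dx,v[0][1]+y,z))-[150,90])*2.66)
E
```

```text
0.131 -0.018 -0.028 [311.7589 303.3589]
0.131 -0.018 0.028 [584.4645 303.5469]
0.131 0.018 -0.028 [318.4333 464.5112]
0.131 0.018 0.028 [577.9373 464.6531]
0.161 -0.018 -0.028 [285.1731 348.2992]
0.161 -0.018 0.028 [609.5568 348.5127]
0.161 0.018 -0.028 [294.844  535.2394]
0.161 0.018 0.028 [600.1656 535.3963]
```

```bash
python3 -m handwheel '[[[0.04,0.015,0.0025,0.0,1.5],[0.04,0.015,0.0025,0.03,1.5],[0.04,0.015,0.0025,0.06,1.5],[0.04,0.015,0.0025,0.09,1.5],[0.04,0.015,0.0025,0.105,1.5],[0.04,0.015,0.0025,0.112,1.5],[0.04,0.015,0.0025,0.117,1.5],[0.04,0.015,0.0025,0.12,1.5],[0.04,0.015,0.0025,0.12,1.5],[0.04,0.015,0.0025,0.12,1.5]]]' 50; python3 - <<'E'
from h import *
cv2.imwrite(f"pics/wrist5.png",grab_frame('wrist'));crop('side5',grab_frame('side'),240,120,420,260,4)
E
```

```text
t: 6.28
eef_pos: [0.5821, 0.1581, 0.031]
ee_rot: [3.14, -0.002, 1.547]
force: [0.3, 0.5, -4.9]
width: 0.0554
```

View pics/wrist5.png

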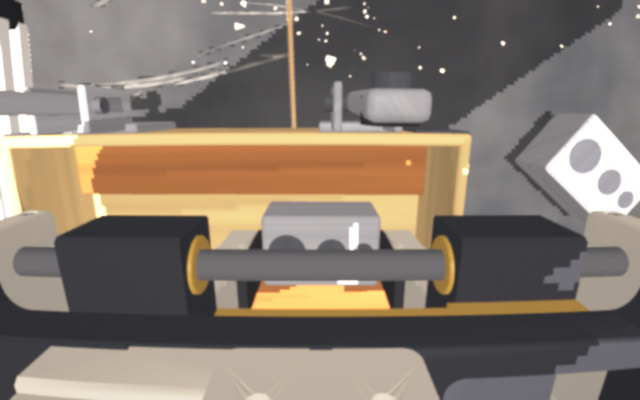

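View pics/side5.png

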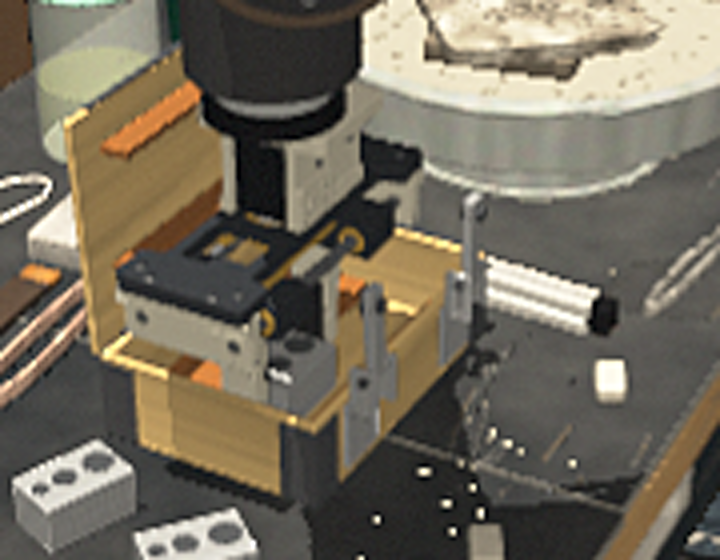

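```bash
python3 -m handwheel '[[[0.04,0,0,0.003,0],[0.04,0,0,0.006,0],[0.04,0,0,0.008,0],[0.04,0,0,0.0085,0],[0.04,0,0,0.0085,0]]]' 50
```

```text
t: 6.8
eef_pos: [0.5821, 0.1581, 0.0226]
ee_rot: [3.14, -0.002, 1.547]
force: [-0.9, -0.7, -1.8]
width: 0.0554
```

```bash
python3 -m handwheel '[[[0.062,0,0,0,0],[0.062,0,0,0,0],[0.062,0,0,0,0],[0.062,0,0,-0.02,0],[0.062,0,0,-0.05,0],[0.0,-0.03,0,-0.05,0],[0.0,-0.056,0,-0.05,0],[0.0,-0.056,0,-0.05,0],[0.0,-0.056,0,-0.05,0],[0.0,-0.056,0,-0.05,0],[0.0,-0.056,0,-0.05,0],[0.0,-0.056,0,-0.05,0]]]' 50;  python3 - <<'E'
from h import *
s=st();print(s['eef_pos'],s['ee_rot'],s['width'])
cv2.imwrite(f"pics/wrist6.png",grab_frame('wrist'));crop('side6',grab_frame('side'),240,120,420,260,4)
E
```

```text
t: 7.8
eef_pos: [0.5808, 0.1027, 0.0723]
ee_rot: [3.14, -0.002, 1.547]
force: [-0.6, -0.3, 0.5]
width: 0.0207
[0.5808 0.1027 0.0723] [ 3.1403 -0.0018  1.5473] 0.020658281503095392
```

View pics/wrist6.png

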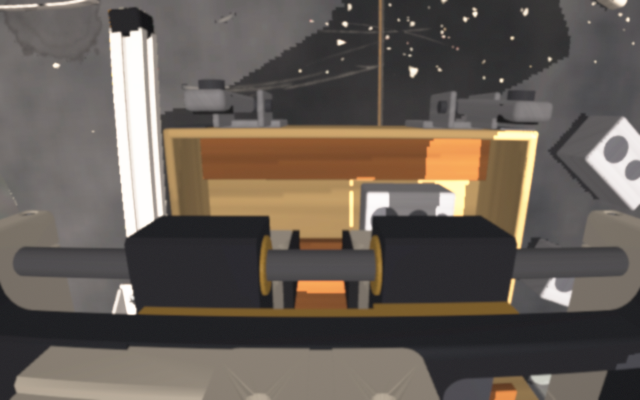

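View pics/side6.png

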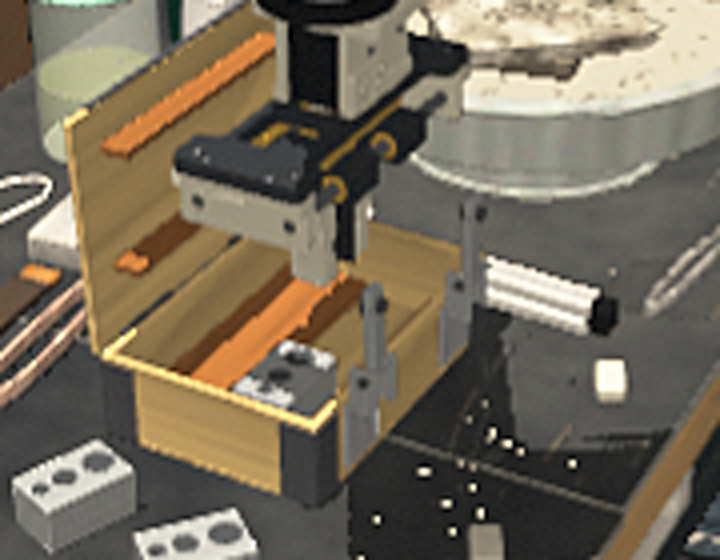

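```bash
python3 -m handwheel '[[[0.0,0,0,0.0,0],[0,0,0,0.01,0],[0,0,0,0.03,0],[0,0,0,0.048,0],[0,0,0,0.048,0],[0,0.004,0,0.048,0],[0,0.01,0,0.048,0],[0,0.016,0,0.048,0],[0,0.022,0,0.048,0],[0,0.027,0,0.048,0],[0,0.031,0,0.048,0],[0,0.033,0,0.048,0],[0,0.034,0,0.048,0],[0,0.034,0,0.048,0]]]' 50
```

```text
t: 9.07
eef_pos: [0.5818, 0.1369, 0.0248]
ee_rot: [3.14, -0.002, 1.548]
force: [-0.6, -3.0, 1.6]
width: 0.0005
```

```bash
python3 -m handwheel '[[[0,0,0,-0.03,0],[0,-0.01,0.0,-0.07,0],[0,-0.02,0.0,-0.1,0],[0.08,-0.02,0.0,-0.11,0],[0.08,-0.02,0.0,-0.11,0],[0.08,-0.02,0.0,-0.11,0]]]' 50;  python3 - <<'E'
from h import *
s=st();print(s['eef_pos'],s['ee_rot'],s['width'])
w=grab_frame('wrist')
cv2.imwrite(f"pics/wrist7.png",w);crop('side7',grab_frame('side'),200,120,420,280,3.6)
np.save('s7.npy',np.r_[s['eef_pos'],s['ee_rot']])
E
```

```text
t: 9.57
eef_pos: [0.5814, 0.1173, 0.1351]
ee_rot: [3.138, -0.004, 1.547]
force: [-0.2, -0.1, -1.4]
width: 0.015
[0.5814 0.1173 0.1351] [ 3.1383 -0.0037  1.5473] 0.01501261073791502
```

View pics/wrist7.png

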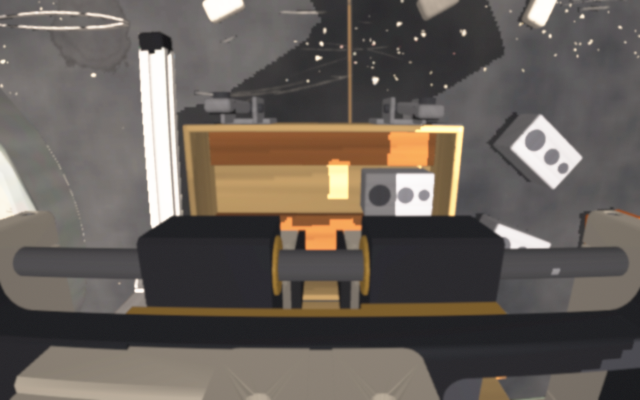

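View pics/side7.png

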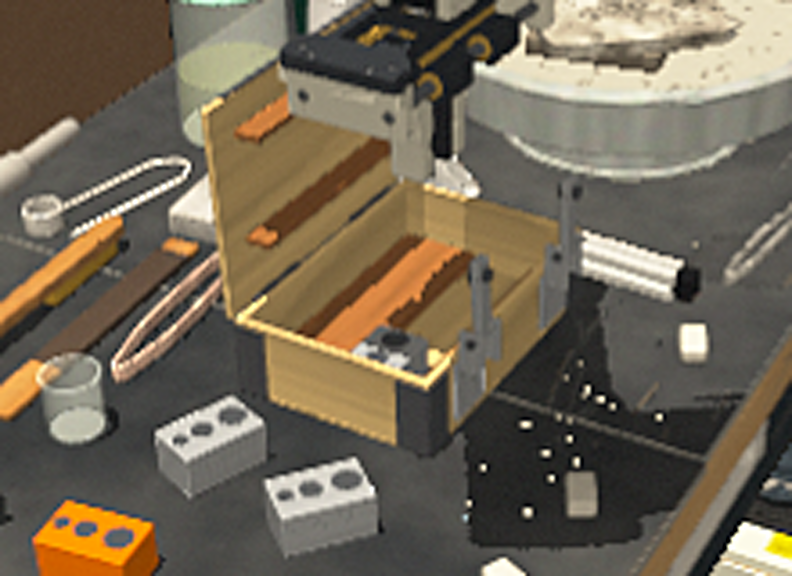

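```bash
python3 -m handwheel '[[[0.08,0.03,0,-0.03,0],[0.08,0.07,0,-0.03,0],[0.08,0.11,0,-0.03,0],[0.08,0.145,0.01,-0.03,0],[0.08,0.165,0.02,-0.03,0],[0.08,0.165,0.02,-0.03,0],[0.08,0.165,0.02,-0.03,0]]]' 50;  python3 - <<'E'
from h import *
s=st();print(s['eef_pos'],s['ee_rot'],s['width'])
w=grab_frame('wrist')
cv2.imwrite(f"pics/wrist8.png",w)
np.save('s8.npy',np.r_[s['eef_pos'],s['ee_rot']])
crop('wr8',w,200,60,520,260,2.5)
w=cv2.imread('pics/wrist7.png'); crop('wr7',w,440,90,640,260,4)
E
```

```text
t: 10.25
eef_pos: [0.6035, 0.2824, 0.1609]
ee_rot: [-3.139, 0.001, 1.549]
force: [-0.7, -0.8, -0.2]
width: 0.0693
[0.6035 0.2824 0.1609] [-3.1387  0.0005  1.5492] 0.06927944035974468
```

View pics/wr8.png

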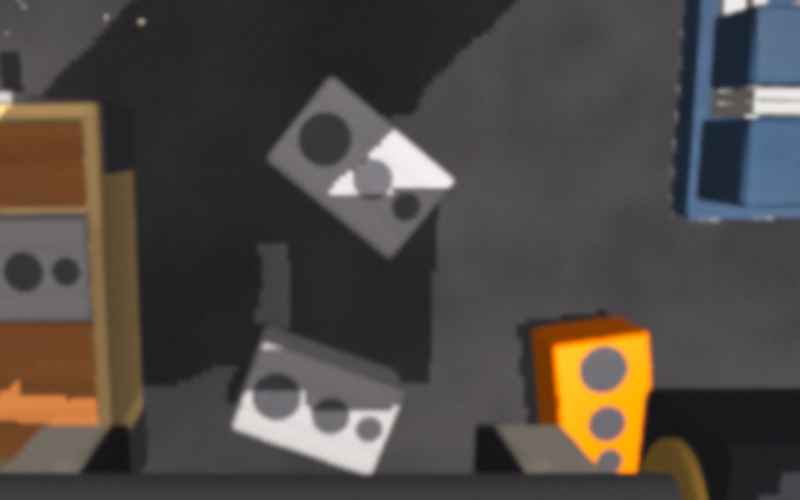

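View pics/wr7.png

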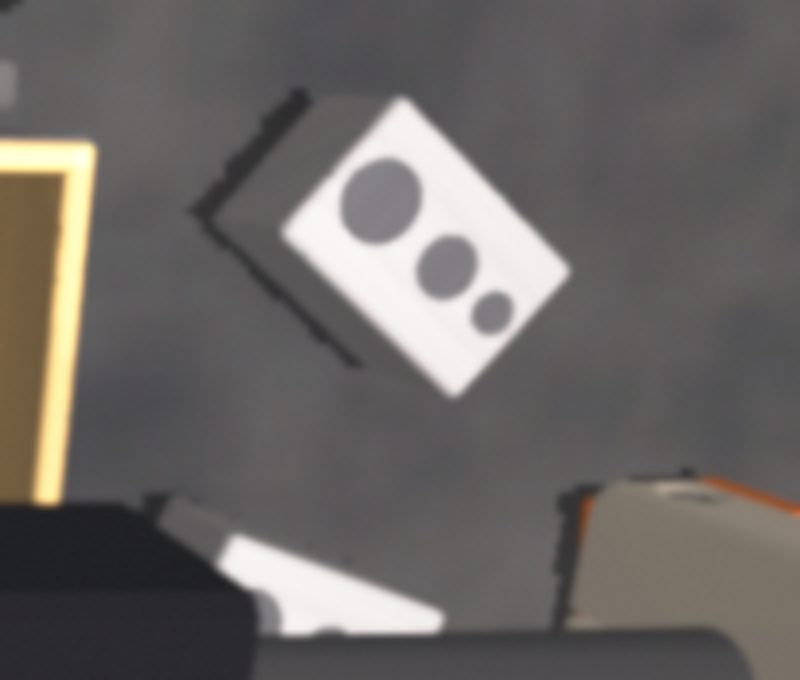

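```bash
cat >> h.py <<'E'
def ld(f):
    v=np.load(f).reshape(2,3); return dict(eef_pos=v[0],ee_rot=v[1])
def rect(c,pts,z):
    P=np.array([plane(c,b,z)[:2] for b in pts]); e=[np.linalg.norm(P[i]-P[(i+1)%4]) for i in range(4)]
    d=P[1]-P[0]+P[2]-P[3]; print('c',P.mean(0),'sides',np.array(e)*1000,'ang01',np.degrees(np.arctan2(d[1],d[0])))
E
python3 - <<'E'
from h import *
A=cam('wrist',ld('s7.npy'));B=cam('wrist',ld('s8.npy'))
fa=lambda u:np.array(u)/4+[440,90]
fb=lambda u:np.array(u)/2.5+[200,60]
pa=[(401,97),(570,269),(455,396),(283,232)];pb=[(333,76),(455,183),(390,258),(267,157)]
for a,b in zip(pa,pb): print(*tri((A,fa(a)),(B,fb(b))))
rect(A,[fa(p) for p in pa],.03);rect(B,[fb(p) for p in pb],.03)
rect(B,[fb(p) for p in [(263,343),(400,403),(372,475),(232,428)]],.03)
rect(B,[fb(p) for p in [(-1,215),(90,213),(90,320),(-1,320)]],.034)
E
```

```text
[0.5178 0.296  0.0271] [np.float64(0.1), np.float64(0.1)]
[0.5534 0.3375 0.028 ] [np.float64(0.6), np.float64(0.6)]
[0.5793 0.315  0.0287] [np.float64(0.1), np.float64(0.1)]
[0.5442 0.2731 0.0286] [np.float64(0.3), np.float64(0.3)]
c [0.5484 0.3041] sides [54.3028 34.2674 54.2986 34.2614] ang01 50.42077184053529
c [0.5487 0.3053] sides [54.6288 33.6584 54.6144 34.4713] ang01 49.330720847389706
c [0.6352 0.2886] sides [54.2924 29.6183 54.7932 34.0528] ang01 66.73236576016062
c [0.5792 0.1952] sides [31.4461 37.2489 32.3454 36.7999] ang01 89.1309496318809
```

```bash
python3 -m handwheel '[[[0.08,0,0,0,-7],[0.08,0,0,0,-14],[0.08,0,0,0,-21],[0.08,0,0,0,-28],[0.08,0,0,0,-35],[0.08,0.005,-0.01,0,-42],[0.08,0.01,-0.02,0,-49],[0.08,0.015,-0.03,0,-56],[0.08,0.02,-0.04,0,-63],[0.08,0.021,-0.05,0,-70],[0.08,0.021,-0.055,0,-77],[0.08,0.021,-0.055,0,-84],[0.08,0.021,-0.055,0,-91],[0.08,0.021,-0.055,0,-98],[0.08,0.021,-0.055,0,-105],[0.08,0.021,-0.055,0,-112],[0.08,0.021,-0.055,0,-119],[0.08,0.021,-0.055,0,-126],[0.08,0.021,-0.055,0,-133],[0.08,0.021,-0.055,0,-140]]]' 50; python3 -m handwheel '[[[0.076,0,0,0.03,-1],[0.074,0,0,0.04,-1],[0.074,0,0,0.04,-1]]]'; python3 - <<'E'
from h import *
s=st();print(s['eef_pos'],s['ee_rot'],s['q'],totool((.5487,.305,.017)))
w=grab_frame('wrist'); cv2.imwrite(f"pics/wrist9.png",w);crop('side9',grab_frame('side'),200,120,420,300,3.3)
E
```

```text
t: 11.97
eef_pos: [0.5484, 0.3021, 0.161]
ee_rot: [3.139, -0.003, -2.287]
force: [0.1, -0.2, -1.0]
width: 0.0804
t: 12.22
eef_pos: [0.5462, 0.2995, 0.1178]
ee_rot: [3.138, -0.009, -2.272]
force: [-1.5, -0.7, -0.3]
width: 0.0744
[0.5462 0.2995 0.1178] [ 3.1382 -0.0093 -2.272 ] [ 0.8127  0.3671 -0.2387 -0.0035 -0.9745  0.0588] [-0.0067  0.0013  0.1007]
```

View pics/wrist9.png

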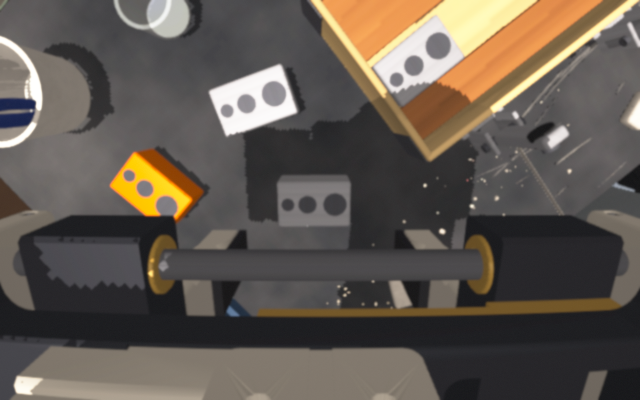

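View pics/side9.png

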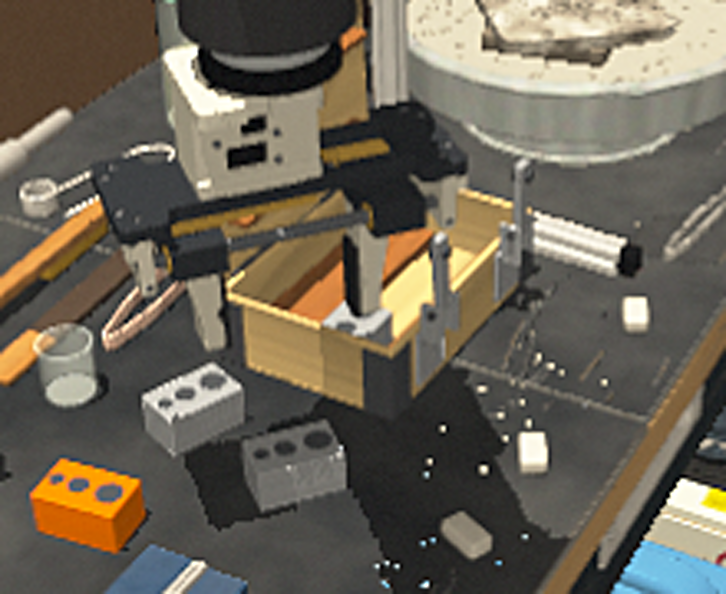

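```bash
python3 - <<'E'
from h import *
c=cam('wrist')
w=cv2.imread('pics/wrist9.png'); crop('wr9',w,180,40,380,240,3.5)
rect(c,[(278,177),(350,176),(351,227),(278,225)],.03)
E
```

```text
c [0.5515 0.3053] sides [54.3633 40.5995 57.247  38.1518] ang01 -130.62204074338052
```

View pics/wr9.png

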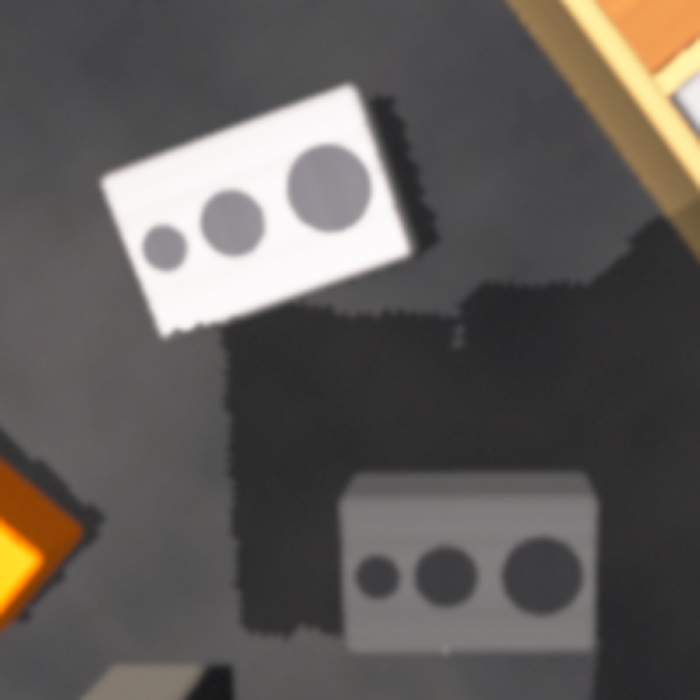

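```bash
python3 - <<'E'
from h import *
c=cam('wrist'); f=lambda p:np.array(p)/3.5+[180,40]
rect(c,[f(p) for p in [(342,497),(598,497),(597,652),(348,650)]],.03)
rect(c,[f(p) for p in [(102,181),(352,86),(411,253),(163,338)]],.03)
print(totool((.5490,.3048,.018)))
E
```

```text
c [0.5497 0.3065] sides [55.4392 35.3651 55.7713 34.8778] ang01 -130.41091129869844
c [0.6366 0.2908] sides [54.9327 34.8248 55.2788 33.789 ] ang01 -111.50987634168598
[-0.0037  0.0014  0.1029]
```

```bash
python3 -m handwheel '[[[0.074,-0.007,0.0015,0.01,0],[0.074,-0.007,0.0015,0.03,0],[0.074,-0.007,0.0015,0.055,0],[0.074,-0.007,0.0015,0.075,0],[0.074,-0.007,0.0015,0.09,0],[0.074,-0.007,0.0015,0.1,0],[0.074,-0.007,0.0015,0.1,0],[0.04,-0.007,0.0015,0.1,0],[0.04,-0.007,0.0015,0.1,0],[0.04,-0.007,0.0015,0.1,0],[0.04,-0.007,0.0015,0.1,0],[0.04,-0.007,0.0015,0.1,0],[0.04,-0.007,0.0015,0.1,0]]]' 50; python3 -c "
from h import *
s=st();print(s['eef_pos'],s['ee_rot'],s['q'])"
```

```text
t: 13.4
eef_pos: [0.5507, 0.3068, 0.0219]
ee_rot: [3.14, -0.005, -2.271]
force: [-3.4, -4.4, 6.6]
width: 0.0552
[0.5507 0.3068 0.0219] [ 3.1397 -0.0051 -2.2708] [ 0.8164  0.4822 -0.3148 -0.0023 -0.779   0.056 ]
```

```bash
python3 -m handwheel '[[[0.04,0,0,-0.03,0],[0.04,0,0,-0.065,0],[0.04,0,0,-0.1,0],[0.04,0,0,-0.13,0],[0.04,0.02,-0.022,-0.13,-5],[0.04,0.042,-0.046,-0.13,-11],[0.04,0.065,-0.071,-0.13,-17],[0.04,0.088,-0.096,-0.13,-23],[0.04,0.11,-0.12,-0.13,-29],[0.04,0.13,-0.142,-0.13,-35],[0.04,0.145,-0.158,-0.13,-38.7],[0.04,0.152,-0.166,-0.13,-38.7],[0.04,0.152,-0.166,-0.13,-38.7],[0.04,0.152,-0.166,-0.13,-38.7]]]' 50; python3 - <<'E'
from h import *
s=st();print(s['eef_pos'],s['ee_rot'],s['q'],totool((.5793,.084,.027)))
np.save('s10.npy',np.r_[s['eef_pos'],s['ee_rot']])
w=grab_frame('wrist'); cv2.imwrite(f"pics/wrist10.png",w);crop('side10',grab_frame('side'),200,80,420,260,3.3)
E
```

```text
t: 14.57
eef_pos: [0.5806, 0.0839, 0.1524]
ee_rot: [3.137, -0.002, -1.598]
force: [0.5, 1.3, -4.0]
width: 0.0551
[0.5806 0.0839 0.1524] [ 3.1375 -0.0021 -1.5983] [ 0.4765  0.276  -0.2865 -0.0002 -1.013   1.0669] [-0.0004  0.0007  0.1254]
```

View pics/wrist10.png

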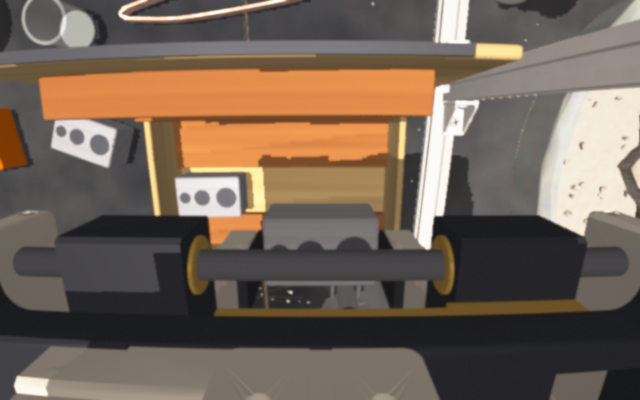

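View pics/side10.png

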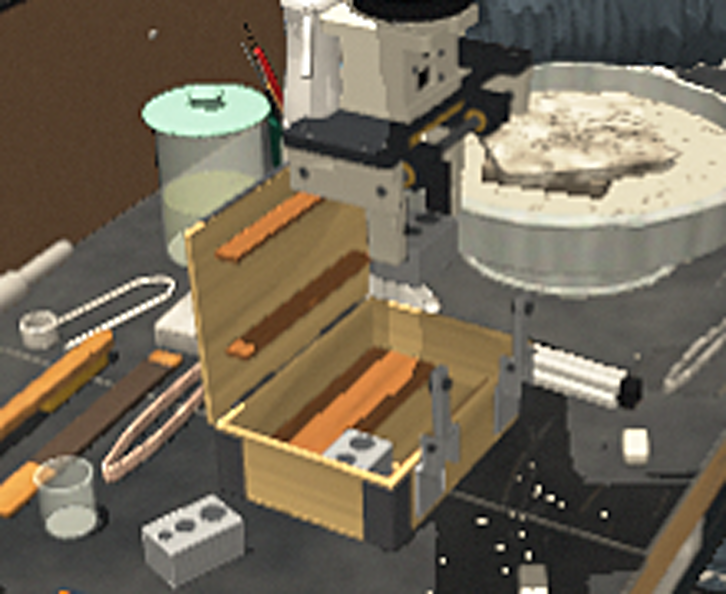

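```bash
python3 -m handwheel '[[[0.04,0,0.0,0.03,0],[0.04,0,0.0,0.06,0],[0.04,0,0.0,0.09,0],[0.04,0,0.0,0.105,0],[0.04,0,0.0,0.11,0],[0.04,0,0.0,0.115,0],[0.04,0,0.0,0.118,0],[0.04,0,0,0.12,0]]]' 50; python3 -m handwheel '[[[0.04,0,0.0,0.002,0],[0.04,0,0.0,0.004,0],[0.04,0,0.0,0.005,0],[0.04,0,0.0,0.006,0],[0.04,0,0.0,0.006,0]]]' 50;python3 - <<'E'
from h import *
w=grab_frame('wrist'); cv2.imwrite(f"pics/wrist11.png",w);crop('side11',grab_frame('side'),200,80,420,260,3.3)
E
```

```text
t: 15.33
eef_pos: [0.5808, 0.0854, 0.0331]
ee_rot: [3.139, -0.002, -1.595]
force: [-0.7, -0.2, -3.5]
width: 0.0552
t: 15.75
eef_pos: [0.5808, 0.0853, 0.0272]
ee_rot: [3.139, -0.001, -1.596]
force: [-0.2, -0.3, -4.8]
width: 0.0556
```

View pics/wrist11.png

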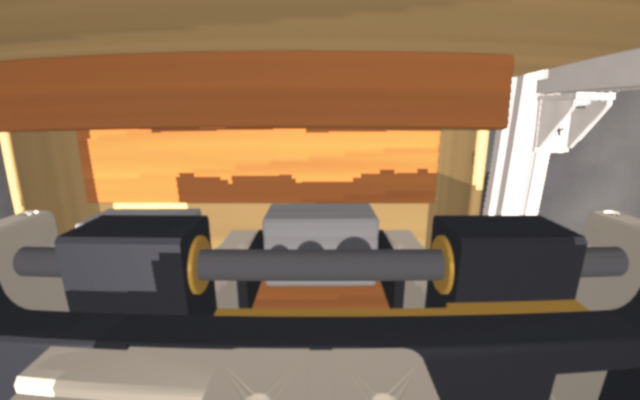

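View pics/side11.png

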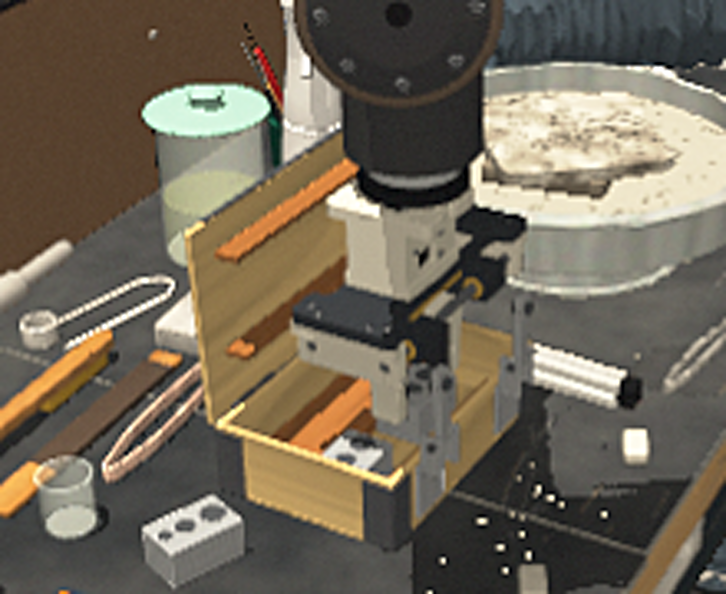

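```bash
python3 -m handwheel '[[[0.04,0,0.0,0.002,0],[0.04,0,0.0,0.003,0],[0.04,0,0.0,0.003,0]]]' 50;  python3 -m handwheel '[[[0.064,0,0,0,0],[0.064,0,0,0,0],[0.064,0,0,0,0],[0.064,0,0,-0.02,0],[0.064,0,0,-0.05,0],[0.0,-0.03,0,-0.05,0],[0.0,-0.056,0,-0.05,0],[0.0,-0.056,0,-0.05,0],[0.0,-0.056,0,-0.05,0],[0.0,-0.056,0,-0.05,0],[0.0,-0.056,0,-0.05,0],[0.0,-0.056,0,-0.05,0],[0.0,-0.056,0,-0.05,0],[0.0,-0.056,0,-0.05,0],[0.0,-0.056,0,-0.05,0]]]' 50;  python3 - <<'E'
from h import *
s=st();print(s['eef_pos'],s['ee_rot'],s['width'])
np.save('s12.npy',np.r_[s['eef_pos'],s['ee_rot']])
cv2.imwrite(f"pics/wrist12.png",grab_frame('wrist'));crop('side12',grab_frame('side'),240,120,420,260,4)
E
```

```text
t: 16.1
eef_pos: [0.5813, 0.0855, 0.0259]
ee_rot: [3.14, -0.002, -1.595]
force: [-5.3, 1.0, 10.6]
width: 0.0553
t: 17.35
eef_pos: [0.5827, 0.1412, 0.0758]
ee_rot: [3.14, -0.002, -1.595]
force: [-0.9, -0.0, -0.3]
width: 0.0034
[0.5827 0.1412 0.0758] [ 3.1403 -0.0015 -1.5953] 0.003382843801105318
```

View pics/wrist12.png

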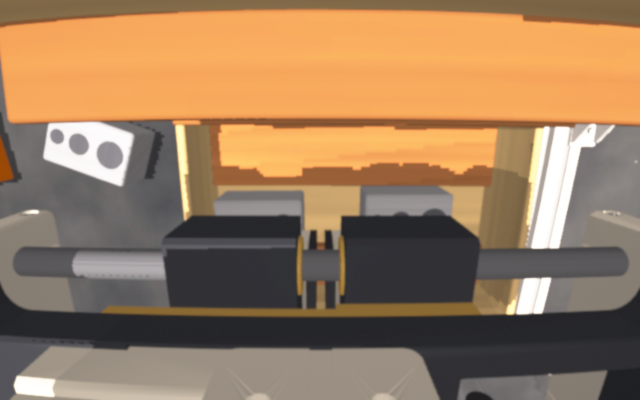

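View pics/side12.png

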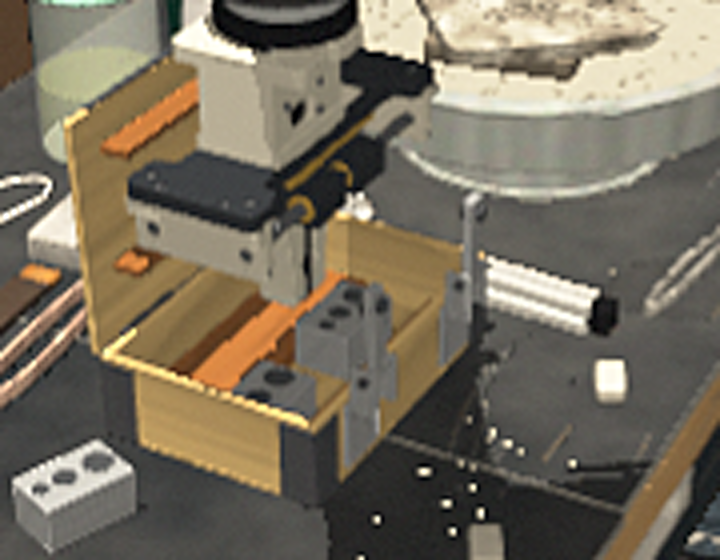

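```bash
python3 -m handwheel '[[[0.0,0,0,-0.03,0],[0.0,0.01,0.015,-0.06,0],[0.0,0.02,0.03,-0.075,0],[0.0,0.02,0.03,-0.075,0],[0.0,0.02,0.03,-0.075,0]]]' 50;  python3 - <<'E'
from h import *
s=st();print(s['eef_pos'],s['ee_rot'],s['width'])
np.save('s13.npy',np.r_[s['eef_pos'],s['ee_rot']])
w=grab_frame('wrist')
crop('wr13',w,130,90,450,250,2.5);crop('side13',grab_frame('side'),240,120,420,260,4)
E
```

```text
t: 17.87
eef_pos: [0.5525, 0.1222, 0.1522]
ee_rot: [-3.141, 0.0, -1.595]
force: [0.6, -0.4, -1.0]
width: 0.0006
[0.5525 0.1222 0.1522] [-3.1405  0.0001 -1.5953] 0.0005988098700212473
```

View pics/wr13.png

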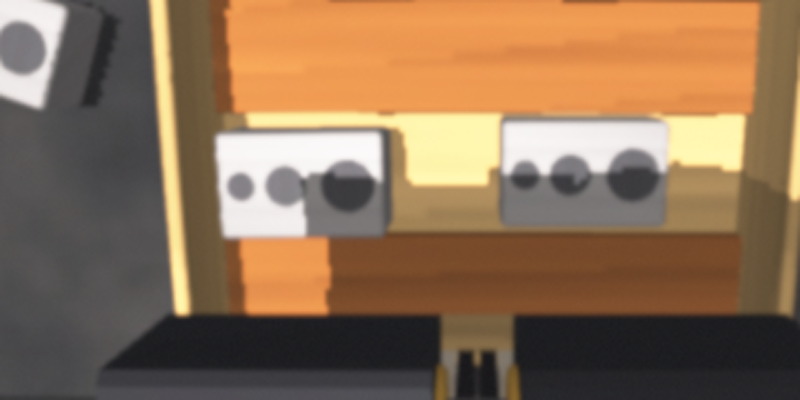

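View pics/side13.png

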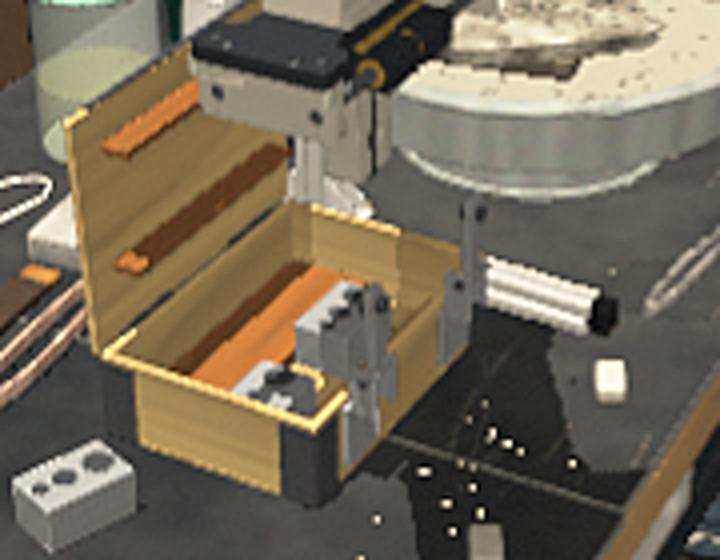

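```bash
python3 - <<'E'
from h import *
c=cam('wrist',ld('s13.npy')); f=lambda p:np.array(p)/2.5+[130,90]
rect(c,[f(p) for p in [(217,133),(383,130),(387,236),(223,238)]],.034)
rect(c,[f(p) for p in [(502,119),(667,120),(665,226),(501,224)]],.034)
for u in [(229,170),(742,170)]: print('end',plane(c,f(u),.004))
for u in [(450,113),(450,232)]: print('edge back(z4) / front(14)',plane(c,f(u),.004),plane(c,f(u),.014))
c=cam('wrist'); print(totool((.5805,.142,.025)))
E
```

```text
c [0.5804 0.1806] sides [54.9164 35.4141 55.8178 35.3247] ang01 -90.71541813669337
c [0.582  0.0868] sides [54.0607 35.3272 55.3073 34.8359] ang01 -91.81900114818342
end [0.5826 0.2138 0.004 ]
end [0.578  0.0245 0.004 ]
edge back(z4) / front(14) [0.601  0.1316 0.004 ] [0.6016 0.1312 0.014 ]
edge back(z4) / front(14) [0.5572 0.133  0.004 ] [0.5592 0.1326 0.014 ]
[-0.0206 -0.0279  0.1253]
```

```bash
python3 -m handwheel '[[[0.066,0.02,-0.015,0.0,0],[0.066,0.034,-0.029,0.01,0],[0.066,0.034,-0.029,0.02,0],[0.066,0.034,-0.029,0.02,0],[0.066,0.034,-0.029,0.02,0],[0.066,0.034,-0.029,0.02,0],[0.066,0.034,-0.029,0.02,0],[0.066,0.034,-0.029,0.02,0],[0.066,0.034,-0.029,0.02,0],[0.066,0.034,-0.029,0.05,0],[0.066,0.034,-0.029,0.08,0],[0.066,0.034,-0.029,0.1,0],[0.066,0.034,-0.029,0.115,0],[0.066,0.034,-0.029,0.125,0],[0.066,0.034,-0.029,0.125,0]]]' 20; python3 -m handwheel '[[[0.04,0,0,0,0],[0.04,0,0,0,0],[0.04,0,0,0,0],[0.04,0,0,0,0],[0.04,0.004,0,0,0],[0.04,0.008,0,0,0],[0.04,0.01,0,0,0],[0.04,0.01,0,0,0]]]' 20
```

```text
t: 19.22
eef_pos: [0.5791, 0.087, 0.0236]
ee_rot: [3.137, -0.003, -1.595]
force: [-0.4, 0.3, -0.0]
width: 0.0658
t: 19.88
eef_pos: [0.5797, 0.077, 0.0244]
ee_rot: [3.139, -0.002, -1.595]
force: [0.0, 0.9, 4.2]
width: 0.0557
```

```bash
python3 -m handwheel '[[[0.04,0.001,0,0,0],[0.04,0.0015,0,0,0],[0.04,0.0015,0,0,0],[0.058,0.0,0,0,0],[0.058,0,0,0,0],[0.058,0,0,-0.01,0],[0.058,0,0,-0.03,0],[0.0,-0.02,0,-0.05,0],[0.0,-0.052,0,-0.05,0],[0.0,-0.052,0,-0.05,0],[0.0,-0.052,0,-0.05,0],[0.0,-0.052,0,-0.05,0],[0.0,-0.052,0,-0.05,0],[0.0,-0.052,0,-0.05,0],[0.0,-0.052,0,-0.05,0],[0.0,-0.052,0,-0.05,0],[0.0,-0.052,0,-0.05,0],[0.0,-0.052,0,-0.05,0]]]' 20;  python3 - <<'E'
from h import *
s=st();print(s['eef_pos'],s['ee_rot'],s['width'])
np.save('s14.npy',np.r_[s['eef_pos'],s['ee_rot']])
w=grab_frame('wrist')
crop('wr14',w,180,130,500,290,2.5)
E
```

```text
t: 21.38
eef_pos: [0.5811, 0.1288, 0.0742]
ee_rot: [3.139, -0.002, -1.596]
force: [0.4, -0.5, -0.2]
width: 0.0002
[0.5811 0.1288 0.0742] [ 3.1389 -0.0021 -1.5957] 0.0002085463561573708
```

View pics/wr14.png

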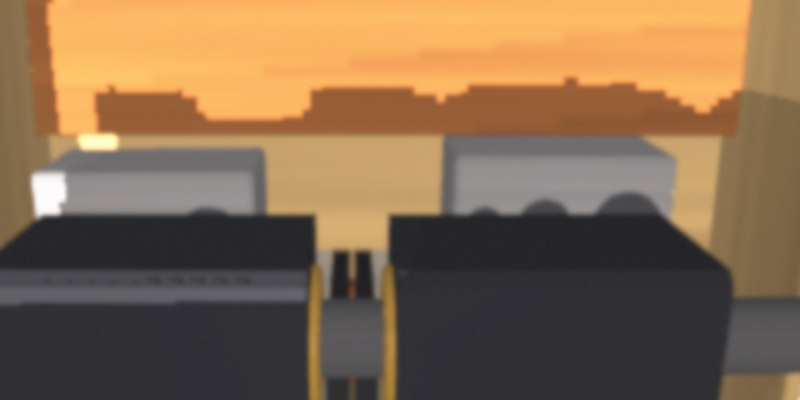

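```bash
python3 - <<'E'
from h import *
c=cam('wrist',ld('s14.npy')); f=lambda p:np.array(p)/2.5+[180,130]
for u in [(255,172),(252,212),(453,158),(456,212),(672,158),(33,175)]: print(plane(c,f(u),.034))
E
```

```text
[0.5975 0.1529 0.034 ]
[0.5873 0.1542 0.034 ]
[0.5997 0.1046 0.034 ]
[0.586  0.1037 0.034 ]
[0.5984 0.0506 0.034 ]
[0.5981 0.2078 0.034 ]
```

```bash
python3 -m handwheel '[[[0.0,0,0,0.02,0],[0.0,0,0,0.032,0],[0.0,0,0,0.036,0],[0.0,0,0,0.04,0],[0.0,0,0,0.044,0],[0.0,0,0,0.048,0],[0.0,0,0,0.048,0]]]' 20
```

```text
t: 22.02
eef_pos: [0.5808, 0.1288, 0.0259]
ee_rot: [3.139, -0.002, -1.596]
force: [0.1, -0.1, 0.3]
width: 0.0005
```

```bash
python3 -m handwheel '[[[0.0,0.004,0,0,0],[0.0,0.009,0,0,0],[0.0,0.014,0,0,0],[0.0,0.019,0,0,0],[0.0,0.023,0,0,0],[0.0,0.025,0,0,0],[0.0,0.025,0,0,0],[0.0,0.01,0,0,0],[0.0,-0.001,0,0,0],[0.0,-0.003,0,0,0],[0.0,-0.005,0,0,0],[0.0,-0.006,0,0,0],[0.0,-0.006,0,0,0],[0.0,0.0,0,0,0],[0.04,0.0,0,-0.03,0],[0.074,0.0,0.01,-0.07,0],[0.074,0.0,0.03,-0.11,0],[0.074,0.0,0.03,-0.125,0],[0.074,0.0,0.03,-0.125,0],[0.074,0.0,0.03,-0.125,0]]]' 20;  python3 - <<'E'
from h import *
s=st();print(s['eef_pos'],s['ee_rot'],s['width'])
np.save('s15.npy',np.r_[s['eef_pos'],s['ee_rot']])
w=grab_frame('wrist')
cv2.imwrite('pics/wrist15.png',w);crop('side15',grab_frame('side'),200,120,420,280,3.6)
E
```

```text
t: 23.68
eef_pos: [0.5516, 0.1296, 0.1527]
ee_rot: [3.141, -0.0, -1.596]
force: [-0.2, -0.4, -0.2]
width: 0.0351
[0.5516 0.1296 0.1527] [ 3.1414 -0.0002 -1.5959] 0.0351366879692368
```

View pics/wrist15.png

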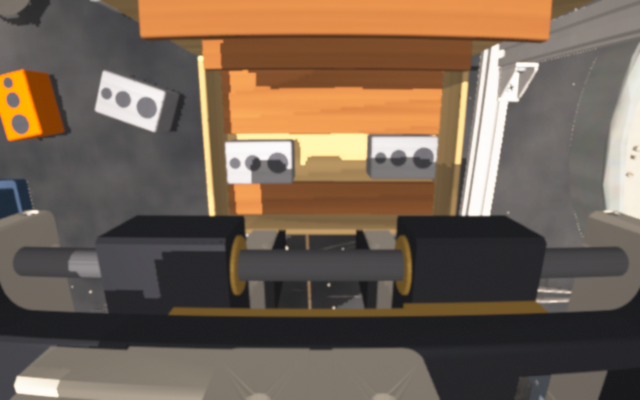

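View pics/side15.png

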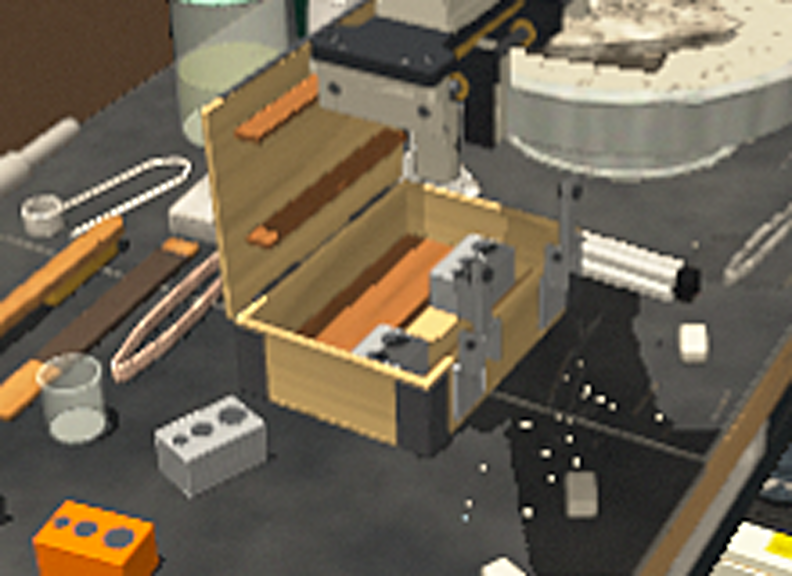

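```bash
python3 - <<'E'
from h import *
w=cv2.imread('pics/wrist15.png'); crop('wr15',w,200,110,460,220,3)
E
```

```text
(no output)
```

View pics/wr15.png

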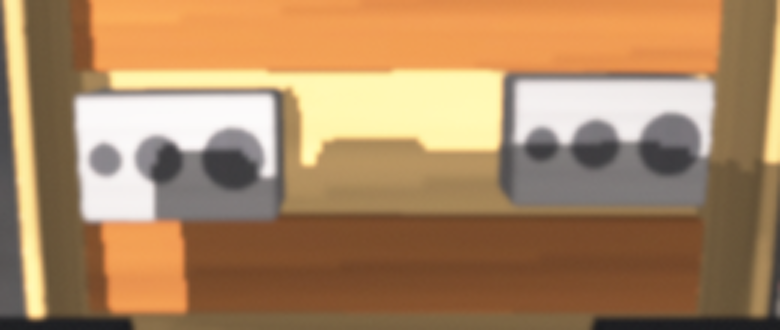

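```bash
python3 - <<'E'
from h import *
c=cam('wrist',ld('s15.npy')); f=lambda p:np.array(p)/3+[200,110]
rect(c,[f(p) for p in [(75,97),(278,93),(279,218),(83,220)]],.034)
rect(c,[f(p) for p in [(512,82),(713,79),(706,205),(510,203)]],.034)
for u in [(278,93),(279,218),(512,82),(510,203)]: print(plane(c,f(u),.034))
E
```

```text
c [0.5803 0.1808] sides [55.9033 34.791  55.4966 34.4488] ang01 -90.74644231146921
c [0.5814 0.0608] sides [55.3989 35.1344 55.6088 33.5197] ang01 -91.08207998122302
[0.5973 0.1523 0.034 ]
[0.5625 0.1536 0.034 ]
[0.5987 0.0884 0.034 ]
[0.5652 0.0887 0.034 ]
```

```bash
python3 -m handwheel '[[[0.074,-0.035,0,0,3],[0.074,-0.075,-0.01,0,8],[0.074,-0.11,-0.02,0,13],[0.074,-0.145,-0.03,0,18],[0.074,-0.17,-0.034,0,20],[0.074,-0.18,-0.034,0,20],[0.074,-0.18,-0.034,0,20],[0.074,-0.18,-0.034,0,20]]]' 20;  python3 - <<'E'
from h import *
s=st();print(s['eef_pos'],s['ee_rot'],s['width'],s['q'])
np.save('s16.npy',np.r_[s['eef_pos'],s['ee_rot']])
w=grab_frame('wrist')
cv2.imwrite('pics/wrist16.png',w);crop('wr16',w,180,60,480,240,2.6)
E
```

```text
t: 24.45
eef_pos: [0.5887, 0.3077, 0.1479]
ee_rot: [3.137, -0.006, -1.944]
force: [-0.3, -0.6, 0.1]
width: 0.0737
[0.5887 0.3077 0.1479] [ 3.1372 -0.0064 -1.9442] 0.07369562083377805 [ 0.7738  0.4007 -0.1099 -0.0015 -1.0679  0.4243]
```

View pics/wr16.png

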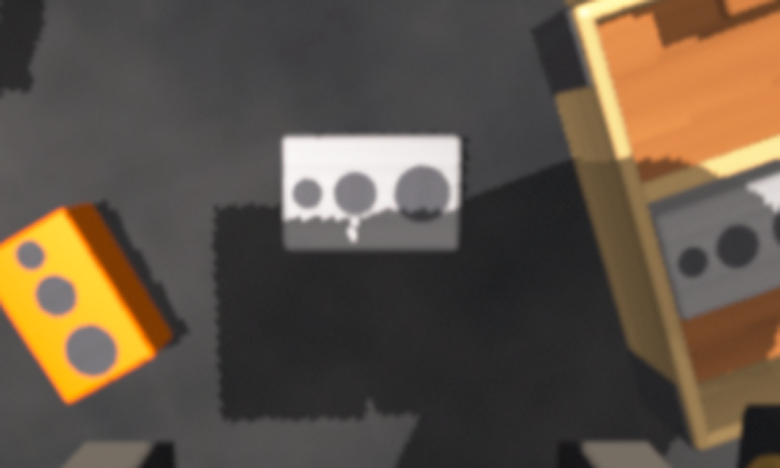

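```bash
python3 - <<'E'
from h import *
c=cam('wrist',ld('s16.npy')); f=lambda p:np.array(p)/2.6+[180,60]
rect(c,[f(p) for p in [(283,136),(461,136),(459,250),(282,249)]],.03)
print(totool((.6366,.2908,.022)))
E
```

```text
c [0.6342 0.2882] sides [54.8802 35.2582 56.1562 34.9059] ang01 -111.5774468150214
[-0.003  -0.0511  0.1262]
```

```bash
python3 -m handwheel '[[[0.074,0.001,-0.02,0.0,2],[0.074,0.001,-0.044,0.01,2],[0.074,0.001,-0.044,0.03,2],[0.074,0.001,-0.044,0.045,2],[0.074,0.001,-0.044,0.05,2],[0.074,0.001,-0.044,0.05,2]]]' 50;  python3 - <<'E'
from h import *
s=st();print(s['eef_pos'],s['ee_rot'],s['force'])
w=grab_frame('wrist')
cv2.imwrite('pics/wrist17.png',w);crop('scene17',grab_frame('scene'),160,130,420,290,3)
E
```

```text
t: 25.0
eef_pos: [0.6281, 0.288, 0.0966]
ee_rot: [3.136, -0.009, -1.981]
force: [0.3, 0.7, 0.7]
width: 0.0741
[0.6281 0.288  0.0966] [ 3.136  -0.009  -1.9809] [0.3246 0.7395 0.6932]
```

View pics/wrist17.png

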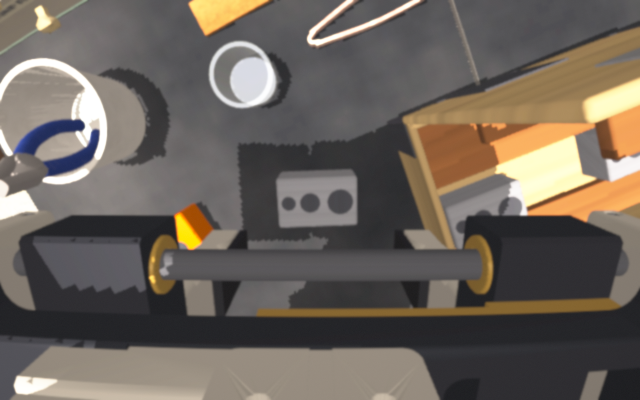

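View pics/scene17.png

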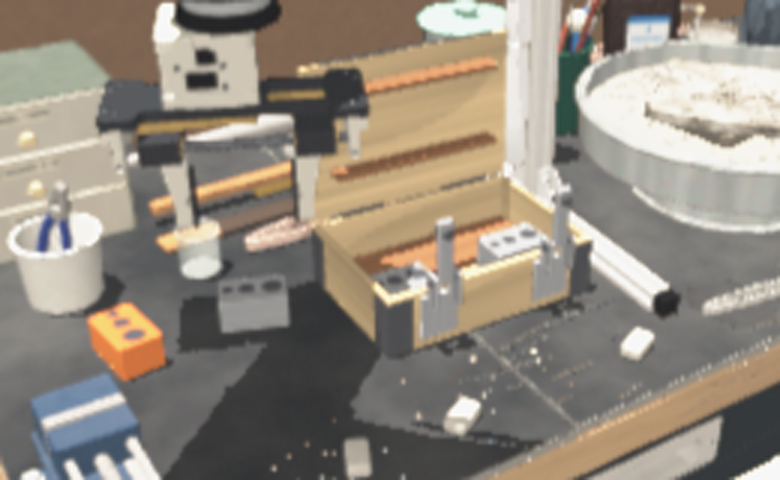

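```bash
python3 - <<'E'
from h import *
c=cam('wrist')
rect(c,[(277,179),(357,177),(357,225),(279,227)],.03)
crop('wr17',cv2.imread('pics/wrist17.png'),230,130,400,250,4.5)
print(totool((.635,.2888,.02)),totool((.635,.2888,.02))[1]+.006)
E
```

```text
c [0.6353 0.2898] sides [55.1473 34.8197 55.7843 34.8812] ang01 -112.02690344389424
[-0.0021 -0.0058  0.079 ] 0.00022663276389875767
```

View pics/wr17.png

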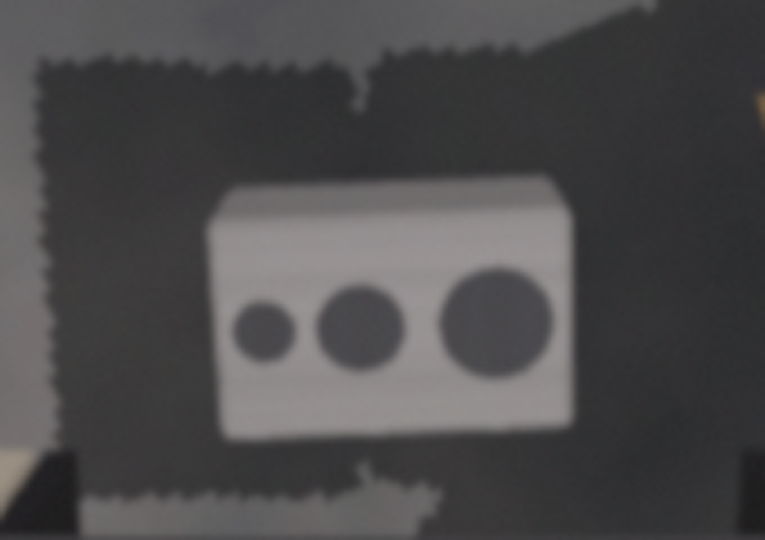

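```bash
python3 -m handwheel '[[[0.074,-0.002,-0.001,0.015,0],[0.074,-0.002,-0.001,0.03,0],[0.074,-0.002,-0.001,0.045,0],[0.074,-0.002,-0.001,0.06,0],[0.074,-0.002,-0.001,0.07,0],[0.074,-0.002,-0.001,0.076,0],[0.074,-0.002,-0.001,0.076,0],[0.04,-0.002,-0.001,0.076,0],[0.04,-0.002,-0.001,0.076,0],[0.04,-0.002,-0.001,0.076,0],[0.04,-0.002,-0.001,0.076,0],[0.04,-0.002,-0.001,0.076,0],[0.04,-0.002,-0.001,0.076,0]]]' 50;  python3 - <<'E'
from h import *
s=st();print(s['eef_pos'],s['ee_rot'],s['force'])
E
```

```text
t: 26.18
eef_pos: [0.6306, 0.2903, 0.024]
ee_rot: [3.139, -0.006, -1.98]
force: [-3.1, -2.4, 6.2]
width: 0.0548
[0.6306 0.2903 0.024 ] [ 3.1385 -0.0059 -1.9798] [-3.1465 -2.3936  6.2051]
```

```bash
python3 -m handwheel '[[[0.04,0,0,-0.02,0],[0.04,0,0,-0.045,0],[0.04,0,0,-0.08,0],[0.04,0,0,-0.11,0],[0.04,0,0,-0.13,0],[0.04,0.02,-0.002,-0.13,-3],[0.04,0.05,-0.005,-0.13,-7],[0.04,0.08,-0.008,-0.13,-11],[0.04,0.11,-0.011,-0.13,-15],[0.04,0.14,-0.014,-0.13,-19],[0.04,0.165,-0.016,-0.13,-22],[0.04,0.177,-0.017,-0.13,-22],[0.04,0.177,-0.017,-0.13,-22],[0.04,0.177,-0.017,-0.13,-22]]]' 60;  python3 - <<'E'
from h import *
s=st();print(s['eef_pos'],s['ee_rot'],s['width'],totool((.5757,.1207,.04)))
np.save('s18.npy',np.r_[s['eef_pos'],s['ee_rot']])
w=grab_frame('wrist')
cv2.imwrite('pics/wrist18.png',w);crop('side18',grab_frame('side'),200,90,420,280,3)
E
```

```text
t: 27.35
eef_pos: [0.5765, 0.1215, 0.155]
ee_rot: [3.137, -0.004, -1.598]
force: [0.4, 0.6, -3.4]
width: 0.0551
[0.5765 0.1215 0.155 ] [ 3.1368 -0.0038 -1.598 ] 0.05511495396270573 [0.0004 0.0002 0.115 ]
```

View pics/wrist18.png

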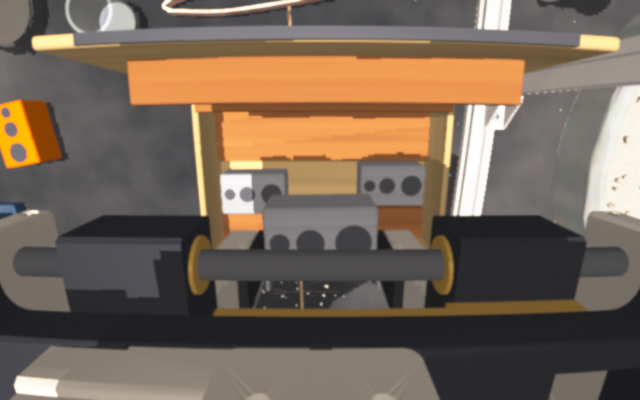

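View pics/side18.png

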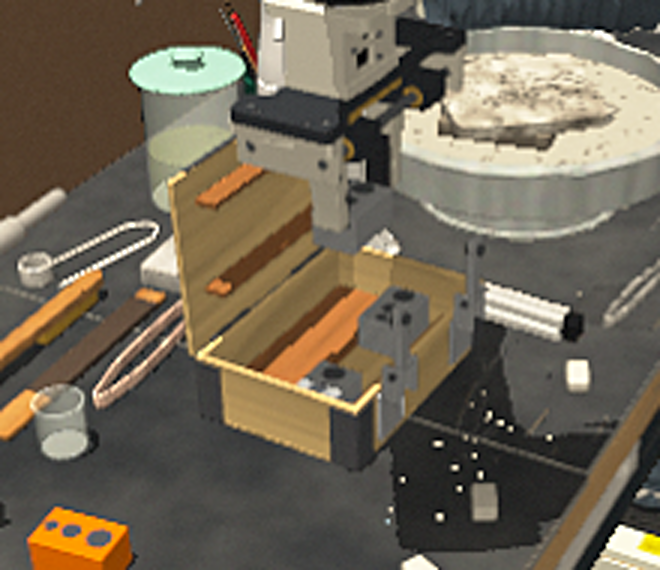

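```bash
python3 - <<'E'
from h import *
crop('wr18',cv2.imread('pics/wrist18.png'),210,150,440,270,3.4)
c=cam('wrist',ld('s18.npy'))
for X in [(.5765+.0046+.018,.1215+.028,.131),(.5765+.0046+.018,.1215-.028,.131),(.5765+.0046+.018,.1215-.028,.161),(.5765+.0046+.018,.1215+.028,.161)]: print((proj(c,X)-[210,150])*3.4)
E
```

```text
[207.1646 153.9044]
[548.0644 144.5563]
[580.7159 193.9387]
[176.8283 204.9561]
```

View pics/wr18.png

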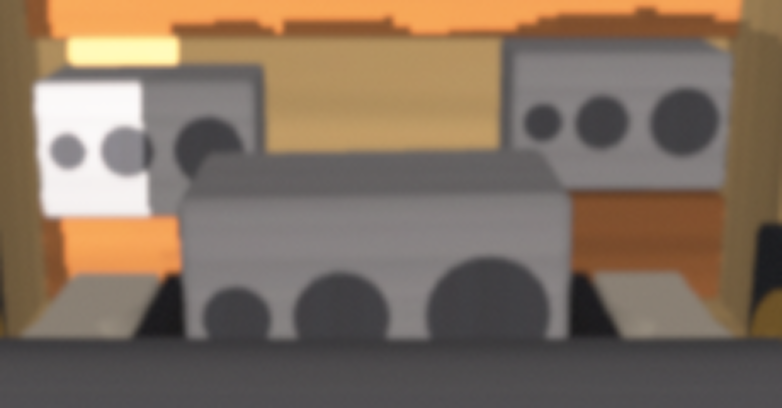

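```bash
python3 -m handwheel '[[[0.04,0.0005,0.0008,0.02,0],[0.04,0.0005,0.0008,0.05,0],[0.04,0.0005,0.0008,0.075,0],[0.04,0.0005,0.0008,0.085,0],[0.04,0.0005,0.0008,0.085,0]]]' 60;python3 - <<'E'
from h import *
w=grab_frame('wrist')
crop('wr19',w,210,130,440,270,3.4);crop('side19',grab_frame('side'),240,120,380,240,5)
E
```

```text
t: 27.87
eef_pos: [0.5742, 0.1217, 0.0669]
ee_rot: [3.132, -0.006, -1.596]
force: [-0.3, -0.9, -2.6]
width: 0.0549
```

View pics/wr19.png

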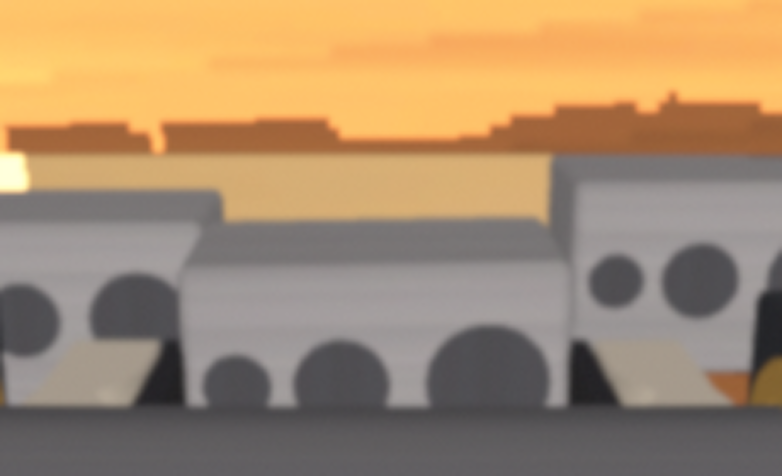

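View pics/side19.png

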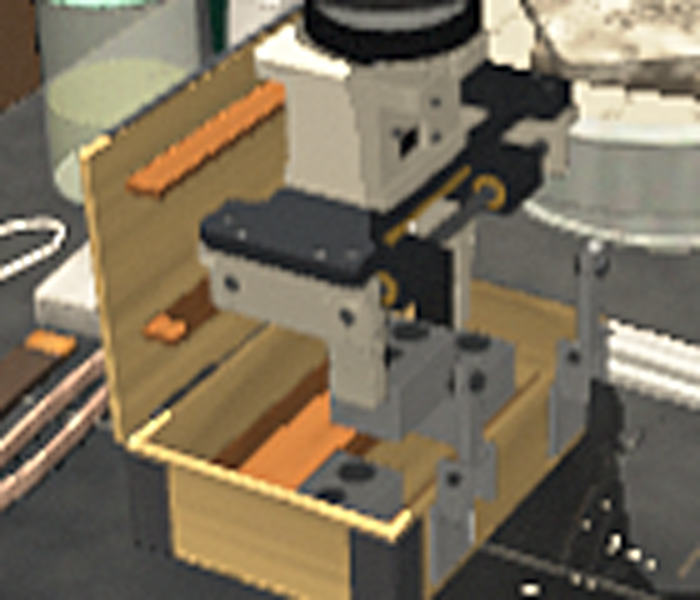

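```bash
python3 - <<'E'
from h import *
s=st();c=cam('wrist',s);f=lambda p:np.array(p)/3.4+[210,130]; print(s['eef_pos'])
zb=s['eef_pos'][2]-.024
for u,z in [((207,225),zb),((540,219),zb),((202,224),.034),((580,182),.034),((572,258),zb+.03),((183,266),zb+.03)]: print(u,plane(c,f(u),z))
E
```

```text
[0.5765 0.1224 0.0703]
(207, 225) [0.5985 0.1505 0.0463]
(540, 219) [0.5981 0.0958 0.0463]
(202, 224) [0.5957 0.1533 0.034 ]
(580, 182) [0.6016 0.087  0.034 ]
(572, 258) [0.5997 0.0957 0.0763]
(183, 266) [0.6    0.1496 0.0763]
```

```bash
python3 -m handwheel '[[[0.04,0.0025,0.0,0.0,0],[0.04,0.0025,0.0,0.006,0],[0.04,0.0025,0.0,0.012,0],[0.04,0.0025,0.0,0.018,0],[0.04,0.0025,0.0,0.022,0],[0.04,0.0025,0.0,0.025,0],[0.04,0.0025,0.0,0.025,0]]]' 60;python3 - <<'E'
from h import *
s=st();print(s['eef_pos'])
w=grab_frame('wrist')
crop('wr20',w,210,130,440,270,3.4);crop('side20',grab_frame('side'),240,120,380,240,5)
E
```

```text
t: 28.55
eef_pos: [0.5758, 0.1195, 0.0444]
ee_rot: [3.136, -0.005, -1.596]
force: [-0.1, -0.2, -3.9]
width: 0.0551
[0.5758 0.1195 0.0444]
```

View pics/wr20.png

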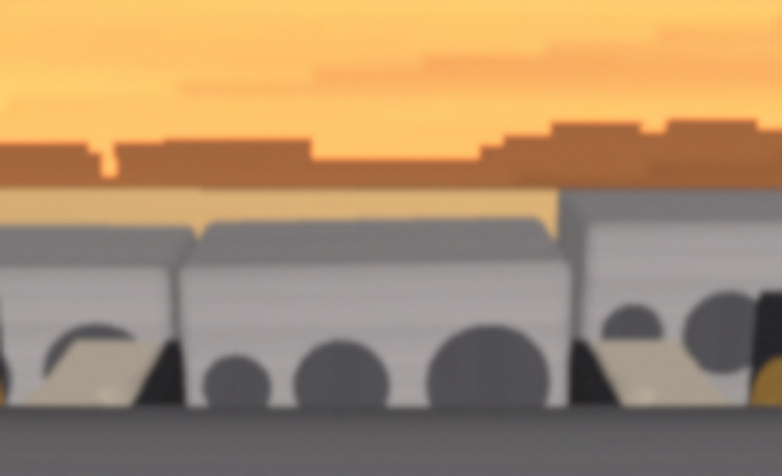

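View pics/side20.png

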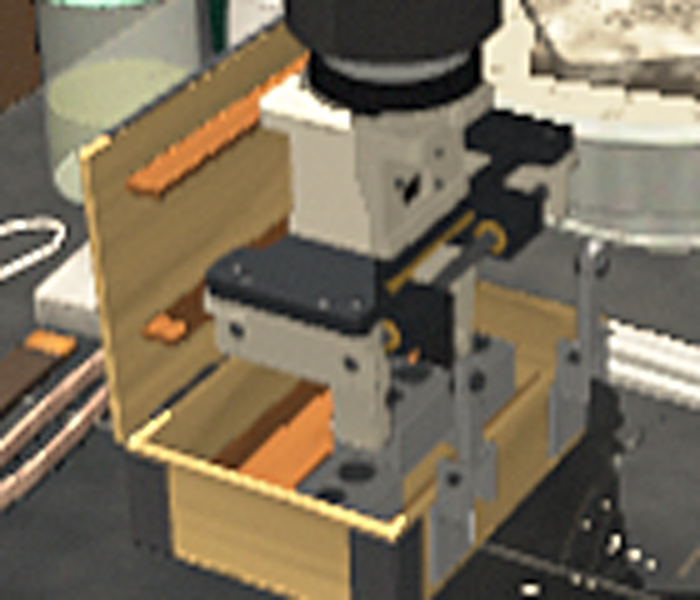

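```bash
python3 -m handwheel '[[[0.04,0,0.0,0.002,0],[0.04,0,0.0,0.004,0],[0.04,0,0.0,0.006,0],[0.04,0,0.0,0.007,0],[0.04,0,0.0,0.007,0]]]' 60
```

```text
t: 29.07
eef_pos: [0.5761, 0.1196, 0.0379]
ee_rot: [3.137, -0.005, -1.595]
force: [-0.0, 0.3, -4.1]
width: 0.0549
```

```bash
python3 -m handwheel '[[[0.04,0,0.0,0.001,0],[0.04,0,0.0,0.002,0],[0.04,0,0,0.002,0]]]' 60; python3 -m handwheel '[[[0.062,0,0.0,0.0,0],[0.062,0,0.0,0.0,0],[0.062,0,0,0.0,0],[0.062,0,0,0.0,0],[0.062,0,0,-0.03,0],[0.062,0,0,-0.07,0],[0.062,0,0.02,-0.1,0],[0.062,0,0.03,-0.115,0],[0.062,0,0.03,-0.115,0],[0.062,0,0.03,-0.115,0]]]' 60; python3 - <<'E'
from h import *
s=st();print(s['eef_pos'])
np.save('s21.npy',np.r_[s['eef_pos'],s['ee_rot']])
w=grab_frame('wrist')
crop('wr21',w,200,90,460,230,3);crop('side21',grab_frame('side'),220,120,400,260,4.2)
E
```

```text
t: 29.32
eef_pos: [0.5759, 0.1195, 0.0357]
ee_rot: [3.136, -0.005, -1.595]
force: [-0.1, 0.7, -3.5]
width: 0.0548
t: 30.15
eef_pos: [0.5469, 0.1213, 0.1524]
ee_rot: [3.139, -0.003, -1.595]
force: [0.1, 0.2, -0.3]
width: 0.0618
[0.5469 0.1213 0.1524]
```

View pics/wr21.png

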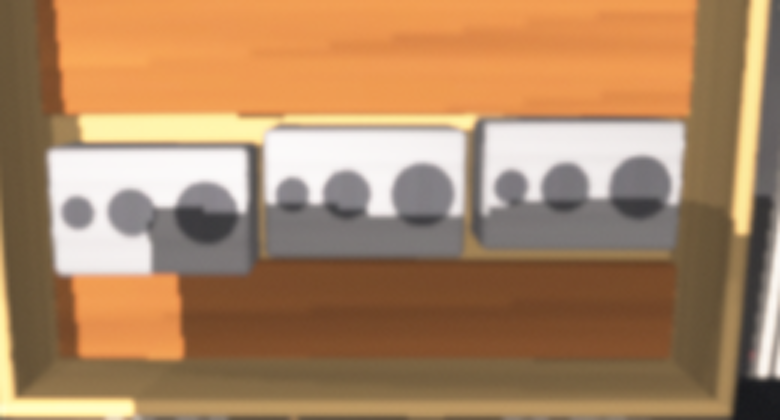

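View pics/side21.png

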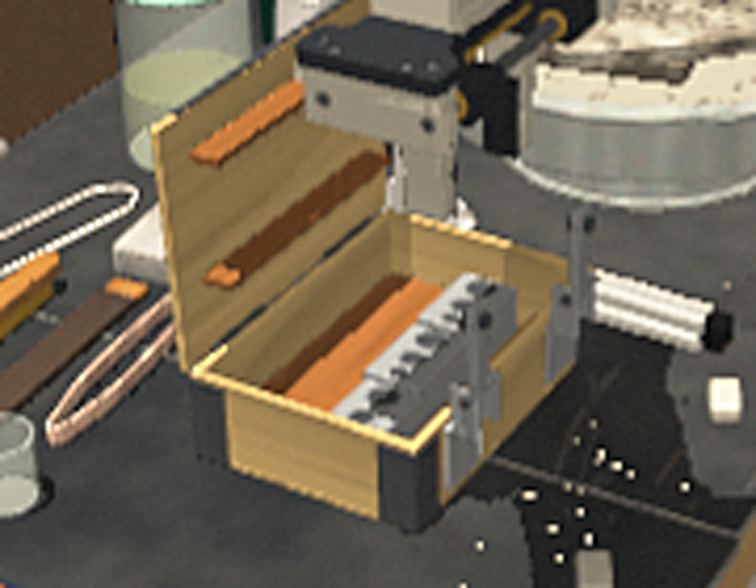

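```bash
python3 - <<'E'
from h import *
c=cam('wrist',ld('s21.npy')); f=lambda p:np.array(p)/3+[200,90]
for q in [[(49,150),(251,147),(252,271),(58,273)],[(267,128),(464,128),(463,256),(267,257)],[(483,125),(684,122),(677,247),(484,245)]]: rect(c,[f(p) for p in q],.034)
for u in [(370,115),(370,260),(560,260)]: print(plane(c,f(u),.004),plane(c,f(u),.014))
E
```

```text
c [0.5774 0.1793] sides [55.5085 34.3817 54.8225 34.3139] ang01 -90.88317722931335
c [0.5808 0.1201] sides [53.4449 35.2416 54.7482 35.507 ] ang01 -91.25667714455246
c [0.5816 0.0602] sides [55.0357 34.5348 54.3784 32.9643] ang01 -91.0426114924264
[0.6008 0.1181 0.004 ] [0.6011 0.1182 0.014 ]
[0.5566 0.1191 0.004 ] [0.5584 0.1191 0.014 ]
[0.5552 0.06   0.004 ] [0.5571 0.062  0.014 ]
```

Blocks all three in the channel in a row. Now chips, starting with the middle one near (0.429, 0.216).

```bash
python3 -m handwheel '[[[0.062,-0.015,0.035,0,-4],[0.055,-0.03,0.07,0,-10],[0.05,-0.045,0.105,0,-17],[0.05,-0.06,0.14,0,-24],[0.05,-0.073,0.156,0.02,-27],[0.05,-0.073,0.156,0.03,-27],[0.05,-0.073,0.156,0.03,-27],[0.05,-0.073,0.156,0.03,-27]]]' 20;  python3 - <<'E'
from h import *
s=st();print(s['eef_pos'],s['ee_rot'],s['width'],s['q'])
np.save('s22.npy',np.r_[s['eef_pos'],s['ee_rot']])
w=grab_frame('wrist')
cv2.imwrite('pics/wrist22.png',w)
E
```

```text
t: 30.92
eef_pos: [0.3919, 0.1972, 0.12]
ee_rot: [3.132, -0.003, -1.124]
force: [0.1, -0.3, 0.6]
width: 0.0499
[0.3919 0.1972 0.12  ] [ 3.1318 -0.0033 -1.1239] 0.049921283963134194 [ 0.9171  0.0762 -0.6286 -0.002  -0.8762  1.1019]
```

View pics/wrist22.png

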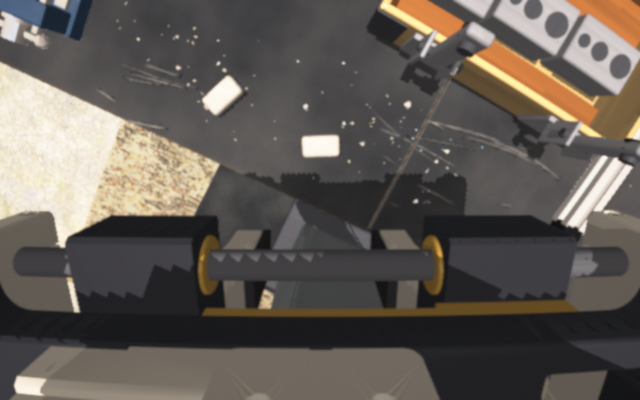

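```bash
cat >> h.py <<'E'
def chips(img,c,z=.012,thr=150,show=True):
    hsv=cv2.cvtColor(img,cv2.COLOR_BGR2HSV); m=((hsv[...,2]>thr)&(hsv[...,1]<70)).astype(np.uint8)*255
    m[215:]=0
    out=[]
    for k in cv2.findContours(m,cv2.RETR_EXTERNAL,cv2.CHAIN_APPROX_NONE)[0]:
        a=cv2.contourArea(k)
        if 100<a<4000:
            P=np.array([plane(c,p[0],z)[:2] for p in k]).astype(np.float32)*1000
            (x,y),(w,h),_=r=cv2.minAreaRect(P); b=cv2.boxPoints(r); e=[b[1]-b[0],b[2]-b[1]]; L=e[0] if np.linalg.norm(e[0])>np.linalg.norm(e[1]) else e[1]
            out.append((x/1000,y/1000,max(w,h),min(w,h),np.degrees(np.arctan2(L[1],L[0]))))
            if show: print('px',k[:,0].mean(0).round(),'c',round(x/1000,4),round(y/1000,4),'LxW',round(max(w,h),1),round(min(w,h),1),'longang',round(out[-1][4],1))
    return out
E
python3 - <<'E'
from h import *
c=cam('wrist',ld('s22.npy'));w=cv2.imread('pics/wrist22.png'); chips(w,c); crop('wr22',w,190,60,370,180,4.4)
E
```

```text
px [604. 193.] c 0.5047 -0.0184 LxW 53.1 44.0 longang 19.4
px [583. 186.] c 0.497 -0.0004 LxW 60.9 7.9 longang -3.9
px [320. 145.] c 0.4291 0.2159 LxW 29.9 17.2 longang -62.1
px [221.  95.] c 0.4309 0.3014 LxW 31.5 16.9 longang -25.2
px [429.  43.] c 0.5332 0.1745 LxW 20.9 8.0 longang 3.1
px [34. 36.] c 0.4107 0.4541 LxW 17.4 14.4 longang 54.0
px [480.  34.] c 0.5572 0.1438 LxW 22.1 9.6 longang 88.2
px [602.  54.] c 0.5922 0.0463 LxW 60.4 38.2 longang 88.8
px [ 9. 26.] c 0.4106 0.4769 LxW 19.9 19.5 longang -87.4
px [537.  18.] c 0.5914 0.1119 LxW 59.8 37.8 longang 88.3
px [475.   4.] c 0.5705 0.1576 LxW 28.9 11.2 longang -62.1
```

View pics/wr22.png

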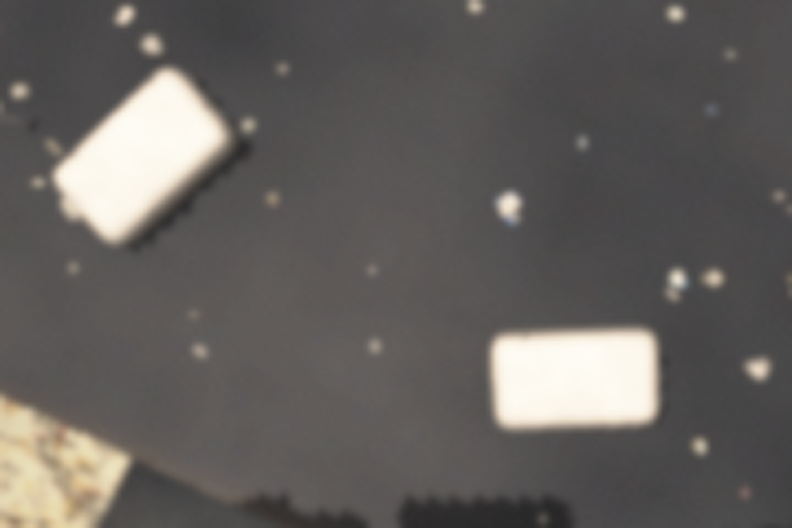

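```bash
python3 -m handwheel '[[[0.05,-0.001,-0.02,0.02,-2],[0.05,-0.001,-0.0415,0.045,-2],[0.05,-0.001,-0.0415,0.07,-2],[0.05,-0.001,-0.0415,0.09,-2],[0.05,-0.001,-0.0415,0.104,-2],[0.05,-0.001,-0.0415,0.113,-2],[0.05,-0.001,-0.0415,0.114,-2],[0.05,-0.001,-0.0415,0.114,-2],[0.02,-0.001,-0.0415,0.114,-2],[0.02,-0.001,-0.0415,0.114,-2],[0.02,-0.001,-0.0415,0.114,-2],[0.02,-0.001,-0.0415,0.114,-2],[0.02,-0.001,-0.0415,0.114,-2],[0.02,-0.001,-0.0415,0.114,-2]]]' 12
```

```text
t: 32.13
eef_pos: [0.4291, 0.2159, 0.0069]
ee_rot: [3.134, -0.002, -1.089]
force: [-1.1, -1.1, 6.9]
width: 0.0297
```

```bash
python3 -m handwheel '[[[0.02,0,0,-0.03,0],[0.02,0,0,-0.065,0],[0.02,0,0,-0.1,0],[0.02,0,0,-0.135,0],[0.02,0.02,-0.022,-0.143,5],[0.02,0.04,-0.045,-0.143,11],[0.02,0.06,-0.068,-0.143,17],[0.02,0.08,-0.09,-0.143,23],[0.02,0.1,-0.112,-0.143,28.5],[0.02,0.1015,-0.1145,-0.143,28.5],[0.02,0.1015,-0.1145,-0.143,28.5],[0.02,0.1015,-0.1145,-0.143,28.5]]]' 12;  python3 - <<'E'
from h import *
s=st();print(s['eef_pos'],s['ee_rot'],s['width'],totool((.5778,.179,.042)))
w=grab_frame('wrist')
cv2.imwrite('pics/wrist23.png',w)
E
```

```text
t: 33.13
eef_pos: [0.5778, 0.1794, 0.1487]
ee_rot: [3.135, -0.006, -1.586]
force: [0.5, -0.2, 0.2]
width: 0.0297
[0.5778 0.1794 0.1487] [ 3.1349 -0.0059 -1.5865] 0.029689007151909357 [-0.0003 -0.0007  0.1067]
```

View pics/wrist23.png

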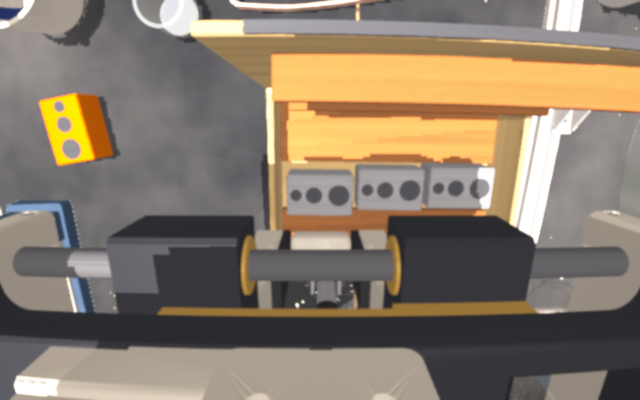

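```bash
python3 - <<'E'
from h import *
c=cam('wrist'); w=cv2.imread('pics/wrist23.png'); crop('wr23',w,270,140,510,270,3.3)
E
```

```text
(no output)
```

View pics/wr23.png

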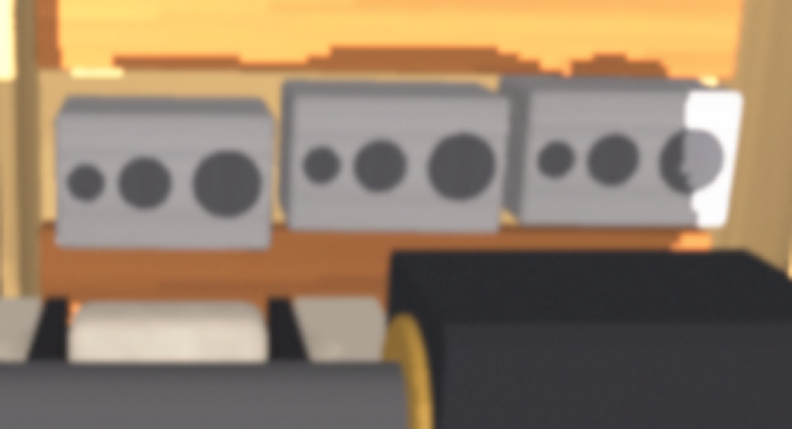

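```bash
python3 - <<'E'
from h import *
c=cam('wrist'); f=lambda p:np.array(p)/3.3+[270,140]
for q in [[(57,114),(272,116),(270,246),(58,246)],[(290,97),(508,97),(499,231),(288,229)],[(527,94),(742,92),(727,227),(521,224)]]: rect(c,[f(p) for p in q],.034)
E
```

```text
c [0.5773 0.1806] sides [53.8903 34.0675 54.7672 34.5441] ang01 -91.21056690802982
c [0.5808 0.1215] sides [55.0328 35.0845 54.9289 34.3209] ang01 -91.17124738332046
c [0.581 0.061] sides [55.8545 35.7504 55.2557 34.0084] ang01 -90.98189552783448
```

```bash
python3 -m handwheel '[[[0.02,-0.0005,0.0,0.03,0],[0.02,-0.0005,0.0,0.06,0],[0.02,-0.0005,0.0,0.085,0],[0.02,-0.0005,0.0,0.097,0],[0.02,-0.0005,0.0,0.102,0],[0.02,-0.0005,0.0,0.1055,0],[0.02,-0.0005,0.0,0.1055,0],[0.02,-0.0005,0.0,0.1055,0]]]' 12;  python3 - <<'E'
from h import *
s=st();print(s['eef_pos'],s['force'])
w=grab_frame('wrist'); crop('wr24',w,200,120,470,280,2.9)
E
```

```text
t: 33.85
eef_pos: [0.5772, 0.1802, 0.0447]
ee_rot: [3.137, -0.005, -1.585]
force: [0.8, 0.4, 0.4]
width: 0.0296
[0.5772 0.1802 0.0447] [0.8121 0.4077 0.4146]
```

View pics/wr24.png

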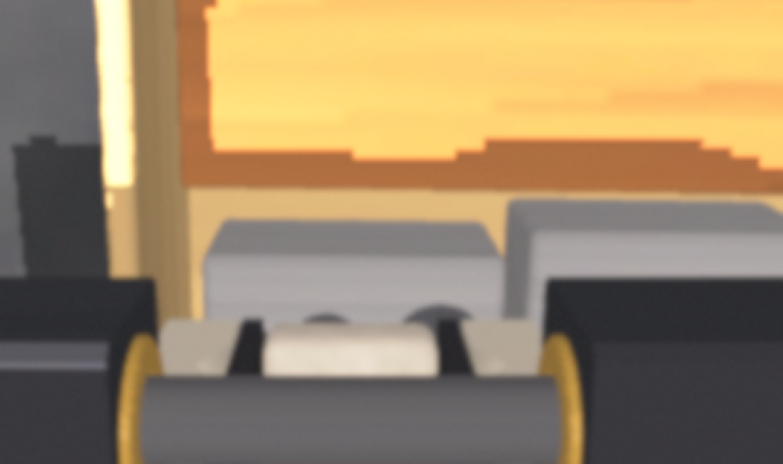

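```bash
python3 -m handwheel '[[[0.02,0.004,0.0,0.0,0],[0.02,0.008,0.0,0.0,0],[0.02,0.008,0.0,0.0015,0],[0.02,0.008,0.0,0.003,0],[0.02,0.008,0.0,0.003,0]]]' 12;python3 -m handwheel '[[[0.035,0.0,0.0,0.0,0],[0.035,0.0,0.0,0.0,0],[0.035,0.0,0.0,0.0,0],[0.035,0.0,0.0,-0.01,0],[0.035,0,0.0,-0.05,0],[0.035,0,0.01,-0.08,0],[0.05,0,0.02,-0.11,0],[0.05,0,0.02,-0.11,0]]]' 12;  python3 - <<'E'
from h import *
s=st();print(s['eef_pos'],s['force'])
np.save('s25.npy',np.r_[s['eef_pos'],s['ee_rot']])
w=grab_frame('wrist'); crop('wr25',w,230,110,530,270,2.6)
E
```

```text
t: 34.32
eef_pos: [0.5772, 0.1719, 0.0417]
ee_rot: [3.137, -0.005, -1.586]
force: [0.2, 0.7, -0.7]
width: 0.0296
t: 34.98
eef_pos: [0.5598, 0.1741, 0.1593]
ee_rot: [-3.138, 0.0, -1.584]
force: [1.5, 0.6, 0.7]
width: 0.0437
[0.5598 0.1741 0.1593] [1.5366 0.5863 0.6972]
```

View pics/wr25.png

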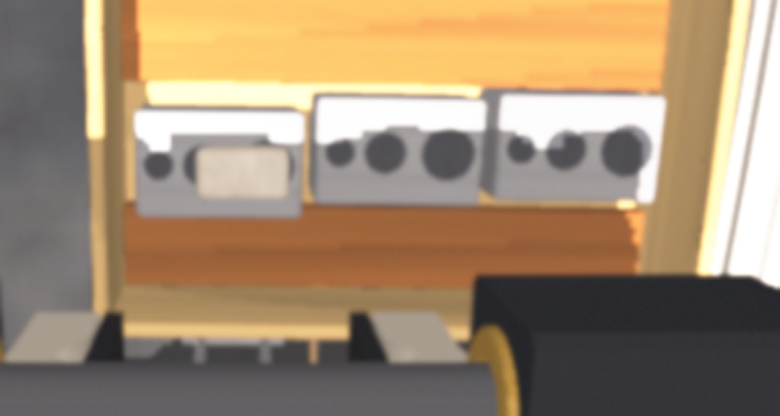

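```bash
python3 -m handwheel '[[[0.05,-0.01,0.02,0,-7],[0.05,-0.025,0.045,0,-14],[0.05,-0.04,0.07,0,-21],[0.05,-0.055,0.095,0,-28],[0.05,-0.07,0.12,0.0,-35],[0.05,-0.085,0.14,0.02,-42],[0.05,-0.089,0.147,0.04,-49],[0.05,-0.089,0.147,0.04,-56],[0.05,-0.089,0.147,0.04,-63],[0.05,-0.089,0.147,0.04,-66],[0.05,-0.089,0.147,0.04,-66],[0.05,-0.089,0.147,0.04,-66]]]' 12;  python3 - <<'E'
from h import *
s=st();print(s['eef_pos'],s['ee_rot'],s['q'])
c=cam('wrist',s)
w=grab_frame('wrist'); cv2.imwrite('pics/wrist26.png',w); chips(w,c)
E
```

```text
t: 36.03
eef_pos: [0.4134, 0.2648, 0.1161]
ee_rot: [3.141, -0.002, -0.435]
force: [0.1, 0.2, -0.1]
width: 0.0502
[0.4134 0.2648 0.1161] [ 3.1413 -0.0017 -0.4348] [ 0.9725  0.1616 -0.5385  0.0022 -0.8707  1.7329]
px [554. 200.] c 0.5886 0.1785 LxW 38.2 34.5 longang -1.5
px [320. 148.] c 0.4298 0.3029 LxW 32.8 17.1 longang -24.9
px [159. 129.] c 0.3218 0.3695 LxW 29.5 13.3 longang -55.6
```

View pics/wrist26.png

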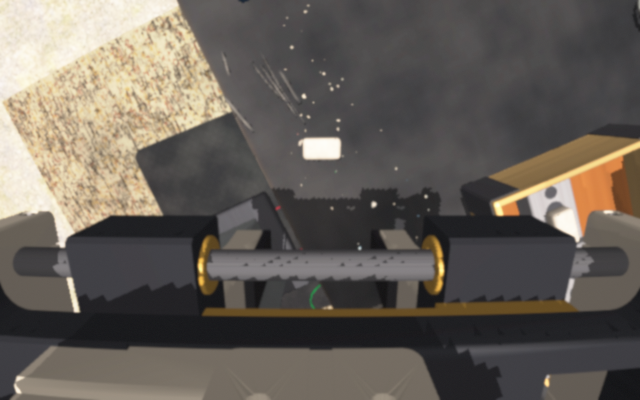

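```bash
python3 -m handwheel '[[[0.05,0,-0.02,0.02,0],[0.05,0,-0.041,0.045,0],[0.05,0,-0.041,0.07,0],[0.05,0,-0.041,0.09,0],[0.05,0,-0.041,0.102,0],[0.05,0,-0.041,0.11,0],[0.05,0,-0.041,0.111,0],[0.05,0,-0.041,0.111,0],[0.02,0,-0.041,0.111,0],[0.02,0,-0.041,0.111,0],[0.02,0,-0.041,0.111,0],[0.02,0,-0.041,0.111,0],[0.02,0,-0.041,0.111,0],[0.02,0,-0.041,0.111,0]]]' 12
```

```text
t: 37.25
eef_pos: [0.4312, 0.3022, 0.006]
ee_rot: [-3.141, -0.002, -0.435]
force: [-2.2, -0.1, 6.9]
width: 0.03
```

```bash
python3 -m handwheel '[[[0.02,0,0,-0.03,0],[0.02,0,0,-0.065,0],[0.02,0,0,-0.1,4],[0.02,0,0,-0.135,10],[0.02,0.02,0.01,-0.145,17],[0.02,0.042,0.02,-0.145,24],[0.02,0.065,0.03,-0.145,31],[0.02,0.09,0.043,-0.145,38],[0.02,0.115,0.055,-0.145,45],[0.02,0.14,0.067,-0.145,52],[0.02,0.165,0.079,-0.145,59],[0.02,0.19,0.09,-0.145,66],[0.02,0.21,0.101,-0.145,66.3],[0.02,0.212,0.101,-0.145,66.3],[0.02,0.212,0.101,-0.145,66.3]]]' 12;  python3 - <<'E'
from h import *
s=st();print(s['eef_pos'],s['ee_rot'],s['width'],totool((.5808,.121,.0405)))
w=grab_frame('wrist'); crop('wr27',w,230,110,530,270,2.6)
E
```

```text
t: 38.5
eef_pos: [0.581, 0.1201, 0.1509]
ee_rot: [-3.14, -0.0, -1.594]
force: [-0.7, 0.7, 0.1]
width: 0.0299
[0.581  0.1201 0.1509] [-3.1399 -0.0002 -1.5942] 0.029936039483471826 [-0.0009  0.0004  0.1104]
```

View pics/wr27.png

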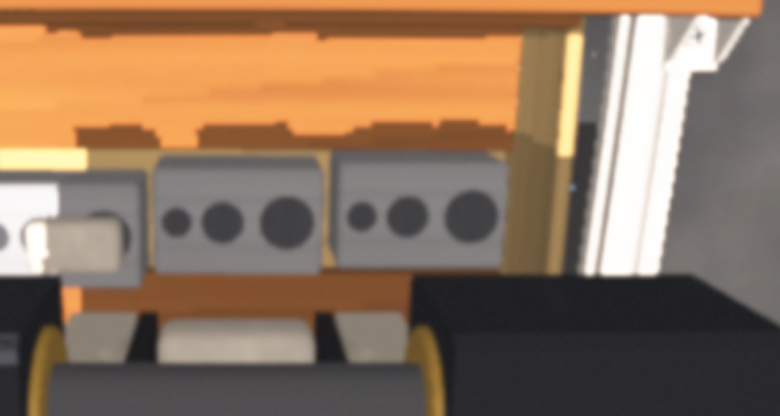

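```bash
python3 -m handwheel '[[[0.02,0.0045,0.0,0.03,0],[0.02,0.0045,0.0,0.06,0],[0.02,0.0045,0.0,0.085,0],[0.02,0.0045,0.0,0.097,0],[0.02,0.0045,0.0,0.104,0],[0.02,0.0045,0.0,0.108,0],[0.02,0.0045,0.0,0.1095,0],[0.02,0.0045,0.0,0.1095,0]]]' 12; python3 -m handwheel '[[[0.02,0,0,0,0],[0.02,0,0,0.0005,0]]]'
```

```text
t: 39.22
eef_pos: [0.5808, 0.1169, 0.0421]
ee_rot: [-3.139, 0.0, -1.592]
force: [-0.0, -0.9, -0.7]
width: 0.0295
t: 39.38
eef_pos: [0.5816, 0.1174, 0.0428]
ee_rot: [-3.137, 0.001, -1.592]
force: [-0.4, -0.7, 0.6]
width: 0.0298
```

```bash
python3 -m handwheel '[[[0.02,0.001,0,0.001,0],[0.02,0.001,0,0.002,0],[0.02,0.001,0,0.002,0]]]' 12; python3 -m handwheel '[[[0.034,0.0,0.0,0.0,0],[0.034,0.0,0.0,0.0,0],[0.034,0.0,0.0,0.0,0],[0.034,0.0,0.0,-0.01,0],[0.034,0,0.0,-0.05,0],[0.034,0,0.01,-0.08,0],[0.05,0,0.02,-0.11,0],[0.05,0,0.02,-0.11,0]]]' 12;  python3 - <<'E'
from h import *
s=st();print(s['eef_pos'],s['force'])
np.save('s28.npy',np.r_[s['eef_pos'],s['ee_rot']])
w=grab_frame('wrist'); crop('wr28',w,200,110,500,270,2.6)
E
```

```text
t: 39.63
eef_pos: [0.5817, 0.1164, 0.041]
ee_rot: [-3.137, 0.002, -1.592]
force: [0.0, -0.3, -0.9]
width: 0.0296
t: 40.3
eef_pos: [0.5631, 0.1177, 0.1582]
ee_rot: [-3.128, 0.006, -1.591]
force: [1.6, -0.0, 0.3]
width: 0.0426
[0.5631 0.1177 0.1582] [ 1.5882 -0.0083  0.3495]
```

View pics/wr28.png

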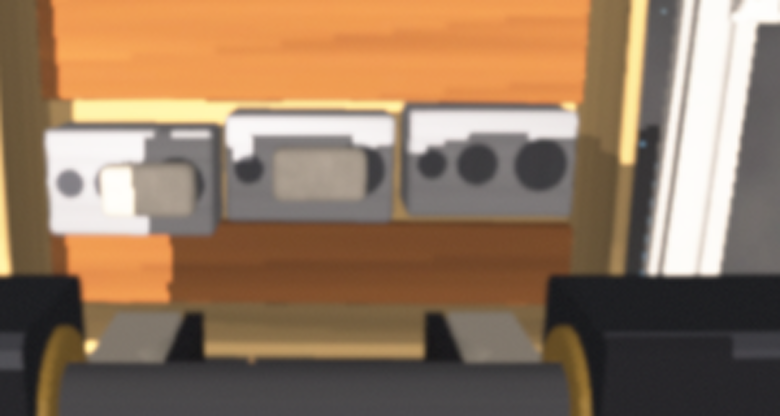

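```bash
python3 -m handwheel '[[[0.05,0.02,0.035,0,-5],[0.05,0.04,0.07,0,-11],[0.05,0.06,0.105,0,-17],[0.05,0.08,0.135,0,-23],[0.05,0.083,0.156,0.015,-24],[0.05,0.083,0.156,0.03,-24],[0.05,0.083,0.156,0.03,-24],[0.05,0.083,0.156,0.03,-24]]]' 12;  python3 - <<'E'
from h import *
s=st();print(s['eef_pos'],s['ee_rot'],s['q'])
c=cam('wrist',s)
w=grab_frame('wrist'); cv2.imwrite('pics/wrist29.png',w); chips(w,c)
E
```

```text
t: 41.02
eef_pos: [0.4053, 0.0378, 0.1234]
ee_rot: [-3.13, -0.0, -1.172]
force: [0.7, 0.2, 0.2]
width: 0.05
[0.4053 0.0378 0.1234] [-3.1297 -0.0004 -1.1723] [ 0.5865 -0.0004 -0.7026  0.0034 -0.857   1.3806]
px [324. 168.] c 0.4289 0.0464 LxW 29.4 17.2 longang -67.2
px [341.  28.] c 0.5337 0.0753 LxW 35.9 19.7 longang -48.4
```

View pics/wrist29.png

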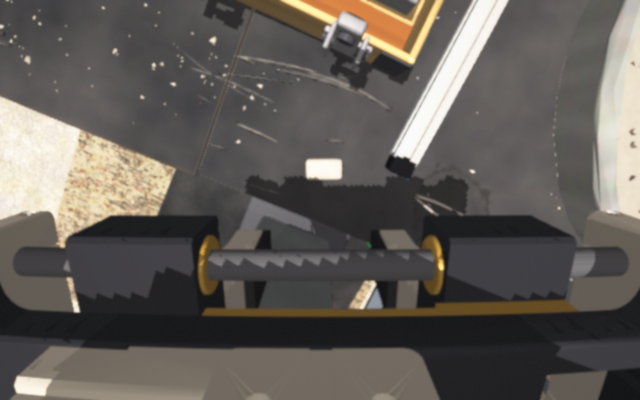

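```bash
python3 - <<'E'
from h import *
c=cam('wrist')
for u in [(387,155),(402,175),(416,160)]: print(plane(c,u,.02),totool(plane(c,u,.02)))
print(totool((.4288,.0466,.005)))
E
```

```text
[0.4601 0.0052 0.02  ] [ 0.0514 -0.0357  0.1043]
[ 0.4504 -0.0127  0.02  ] [ 0.0641 -0.0199  0.1041]
[ 0.4656 -0.0177  0.02  ] [ 0.0746 -0.0319  0.1043]
[ 0.0011 -0.0228  0.1192]
```

```bash
python3 -m handwheel '[[[0.043,0.001,-0.01,0.02,0],[0.043,0.001,-0.023,0.045,0],[0.043,0.001,-0.023,0.07,0],[0.043,0.001,-0.023,0.09,0],[0.043,0.001,-0.023,0.105,0],[0.043,0.001,-0.023,0.115,0],[0.043,0.001,-0.023,0.118,0],[0.043,0.001,-0.023,0.118,0],[0.02,0.001,-0.023,0.118,0],[0.02,0.001,-0.023,0.118,0],[0.02,0.001,-0.023,0.118,0],[0.02,0.001,-0.023,0.118,0],[0.02,0.001,-0.023,0.118,0],[0.02,0.001,-0.023,0.118,0]]]' 12
```

```text
t: 42.23
eef_pos: [0.4298, 0.0472, 0.0069]
ee_rot: [-3.127, -0.0, -1.172]
force: [-0.5, 0.1, 6.9]
width: 0.0297
```

```bash
python3 -m handwheel '[[[0.02,0,0,-0.03,0],[0.02,0,0,-0.065,0],[0.02,0,0,-0.1,0],[0.02,0,0,-0.135,4],[0.02,0.005,-0.02,-0.145,8],[0.02,0.015,-0.05,-0.145,13],[0.02,0.025,-0.08,-0.145,18],[0.02,0.035,-0.11,-0.145,23],[0.02,0.043,-0.135,-0.145,24],[0.02,0.0435,-0.1455,-0.145,24],[0.02,0.0435,-0.1455,-0.145,24],[0.02,0.0435,-0.1455,-0.145,24]]]' 12;  python3 - <<'E'
from h import *
s=st();print(s['eef_pos'],s['ee_rot'],s['width'],totool((.5808,.0635,.041)))
w=grab_frame('wrist'); crop('wr30',w,160,110,460,270,2.6)
E
```

```text
t: 43.23
eef_pos: [0.578, 0.0626, 0.1533]
ee_rot: [-3.13, 0.005, -1.591]
force: [-0.2, 0.2, -1.0]
width: 0.0294
[0.578  0.0626 0.1533] [-3.1298  0.0053 -1.5908] 0.029434948221862475 [-0.0003 -0.0015  0.1123]
```

View pics/wr30.png

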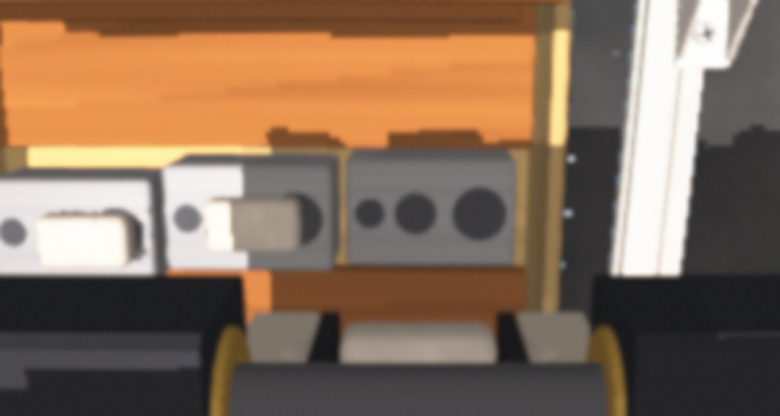

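```bash
python3 -m handwheel '[[[0.02,-0.0005,-0.002,0.03,0],[0.02,-0.0005,-0.002,0.06,0],[0.02,-0.0005,-0.002,0.085,0],[0.02,-0.0005,-0.002,0.095,0],[0.02,-0.0005,-0.002,0.102,0],[0.02,-0.0005,-0.002,0.106,0],[0.02,-0.0005,-0.002,0.106,0],[0.02,-0.0005,-0.002,0.106,0]]]' 12; python3 - <<'E'
from h import *
s=st();print(s['eef_pos'],s['ee_rot'],s['force'])
w=grab_frame('wrist'); crop('wr31',w,160,110,460,270,2.6)
E
```

```text
t: 43.95
eef_pos: [0.5815, 0.0639, 0.0489]
ee_rot: [-3.128, 0.006, -1.59]
force: [-0.3, -0.3, 0.7]
width: 0.0295
[0.5815 0.0639 0.0489] [-3.1278  0.006  -1.5902] [-0.3258 -0.3447  0.6558]
```

View pics/wr31.png

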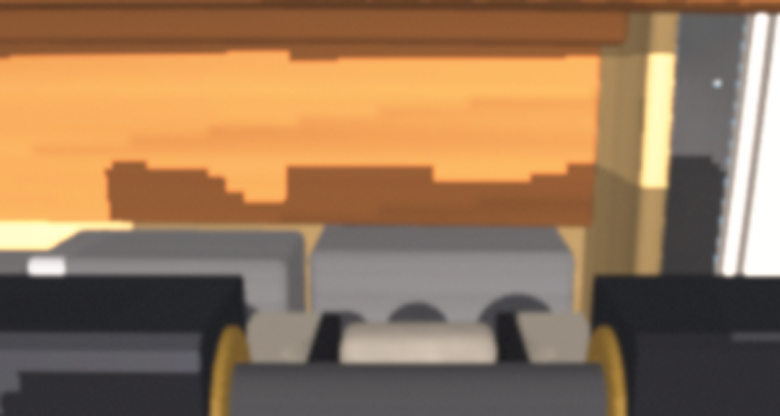

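```bash
python3 -m handwheel '[[[0.02,0,0.001,0.003,0],[0.02,0,0.001,0.005,0],[0.02,0,0.001,0.0075,0],[0.02,0,0.001,0.0075,0],[0.02,0,0.001,0.0075,0]]]' 12; python3 -m handwheel '[[[0.034,0.0,0.0,0.0,0],[0.034,0.0,0.0,0.0,0],[0.034,0.0,0.0,0.0,0],[0.034,0.0,0.0,-0.01,0],[0.034,0,0.0,-0.05,0],[0.034,0,0.01,-0.08,0],[0.03,-0.02,0.04,-0.11,0],[0.0,-0.04,0.04,-0.11,0],[0.0,-0.06,0.04,-0.11,0],[0.0,-0.06,0.04,-0.11,0]]]' 12;  python3 - <<'E'
from h import *
s=st();print(s['eef_pos'],s['force'])
np.save('s32.npy',np.r_[s['eef_pos'],s['ee_rot']])
w=grab_frame('wrist'); cv2.imwrite('pics/wrist32.png',w); crop('wr32',w,200,90,460,250,3); crop('side32',grab_frame('side'),200,100,420,280,3.4)
E
```

```text
t: 44.42
eef_pos: [0.5806, 0.0639, 0.0413]
ee_rot: [-3.128, 0.006, -1.59]
force: [0.5, 0.2, -0.2]
width: 0.0296
t: 45.25
eef_pos: [0.5409, 0.1268, 0.1535]
ee_rot: [-3.124, 0.008, -1.588]
force: [0.8, -0.8, -0.3]
width: 0.0155
[0.5409 0.1268 0.1535] [ 0.8385 -0.813  -0.2799]
```

View pics/wr32.png

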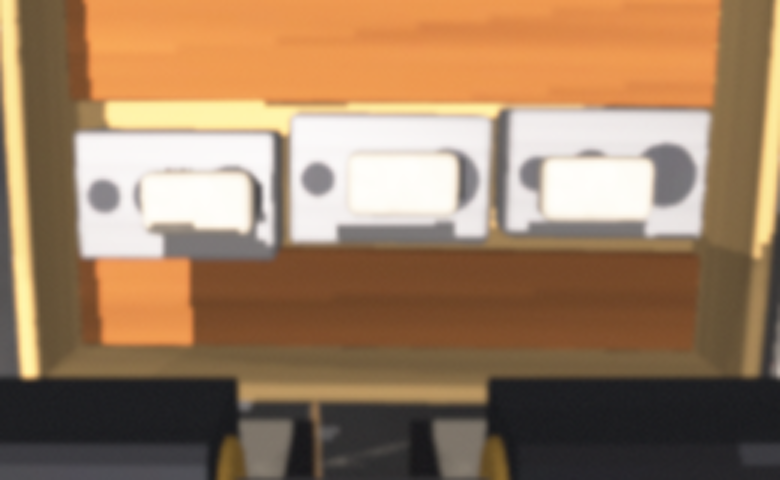

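View pics/side32.png

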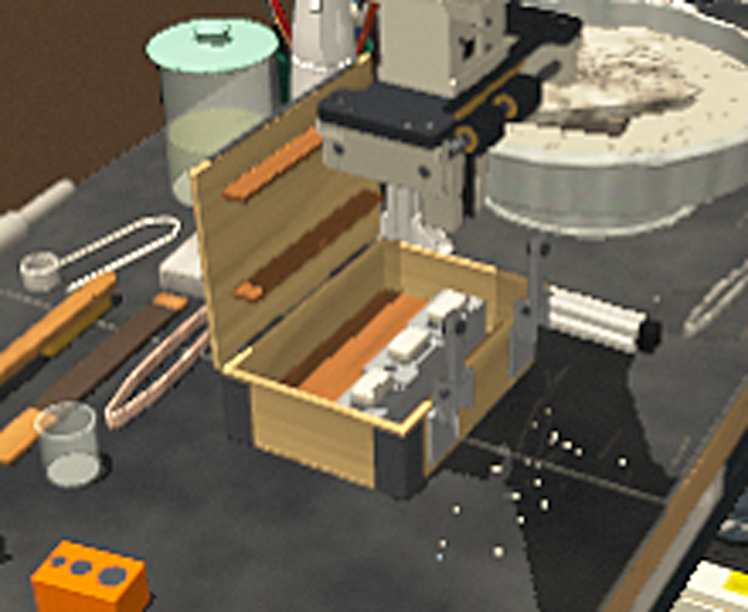

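```bash
python3 - <<'E'
from h import *
S=cam('scene');D=cam('side')
P={'greenjar lid ctr':((314,135),(262,112)),'cab front-right top':((202,150),(172,172)),'cab front top left':((137,168),(129,215)),'cup top':((180,208),(175,238)),'white bottle top':((334,110),(294,78)),'lid TL':((262,153),(258,150)),'lid TR':((329,142),(312,122))}
for k,(a,b) in P.items(): print(k,*tri((S,a),(D,b)))
crop('sc33',grab_frame('scene'),110,70,410,270,2.6)
crop('sd33',grab_frame('side'),60,60,360,260,2.6)
E
```

```text
greenjar lid ctr [ 0.8698 -0.0762  0.1301] [np.float64(0.2), np.float64(0.2)]
cab front-right top [0.8265 0.3127 0.1601] [np.float64(7.8), np.float64(7.8)]
cab front top left [0.7702 0.4808 0.1701] [np.float64(5.6), np.float64(5.6)]
cup top [0.7586 0.402  0.0562] [np.float64(4.1), np.float64(4.1)]
white bottle top [ 0.7574 -0.07    0.2434] [np.float64(2.5), np.float64(2.5)]
lid TL [0.6774 0.2067 0.1894] [np.float64(0.0), np.float64(0.0)]
lid TR [0.6526 0.0227 0.1883] [np.float64(3.9), np.float64(3.9)]
```

View pics/sc33.png

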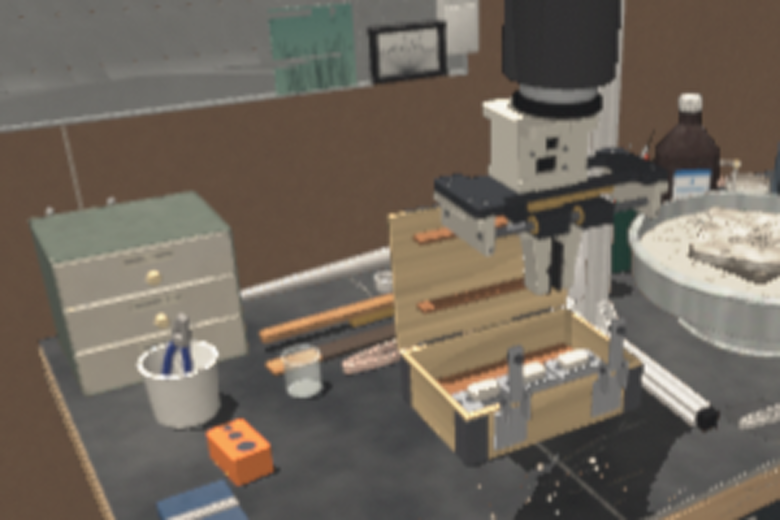

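View pics/sd33.png

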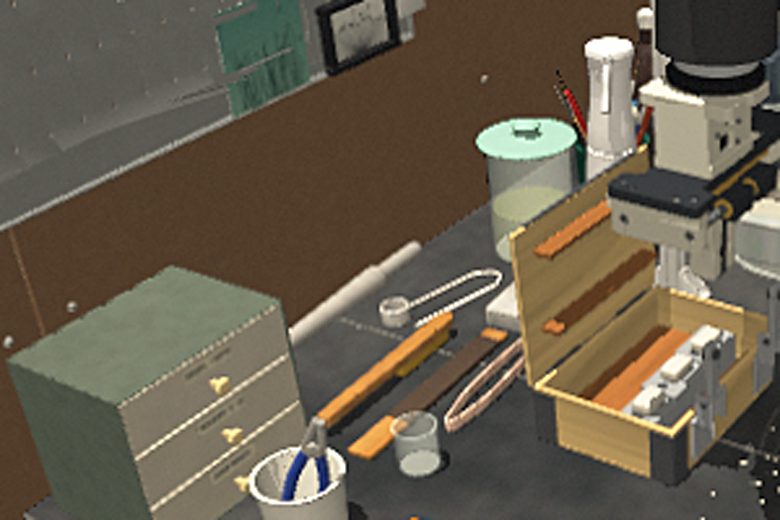

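```bash
python3 - <<'E'
from h import *
D=cam('side')
for h in (.2,.3,.35,.4,.45,.5): print(h,proj(D,(.436,.135,.018+h)))
E
```

```text
0.2 [379.3601 148.2145]
0.3 [381.9828 100.069 ]
0.35 [383.3629  73.9467]
0.4 [384.7865  46.358 ]
0.45 [386.2504  17.2325]
0.5 [387.7492 -13.4911]
```

```bash
python3 -m handwheel '[[[0.06,-0.03,0,0,0],[0.06,-0.06,-0.005,0,6],[0.06,-0.09,-0.015,0,13],[0.06,-0.12,-0.03,0,20],[0.06,-0.15,-0.05,0,27],[0.06,-0.17,-0.065,0,34],[0.06,-0.175,-0.08,0,41],[0.06,-0.175,-0.082,0,48],[0.06,-0.175,-0.082,0,55],[0.06,-0.175,-0.082,0,62],[0.06,-0.175,-0.082,0,69],[0.06,-0.175,-0.082,0,76],[0.06,-0.175,-0.082,0,83],[0.06,-0.175,-0.082,0,90],[0.06,-0.175,-0.082,0,90.5],[0.06,-0.175,-0.082,0,90.5]]]' 30;  python3 - <<'E'
from h import *
s=st();print(s['eef_pos'],s['ee_rot'],s['q'],s['force'])
np.save('s34.npy',np.r_[s['eef_pos'],s['ee_rot']])
cv2.imwrite('pics/wrist34.png',grab_frame('wrist'))
cv2.imwrite('pics/side34.png',grab_frame('side'))
E
```

```text
t: 46.78
eef_pos: [0.6256, 0.2962, 0.1531]
ee_rot: [3.136, 0.013, 3.116]
force: [0.1, 0.1, -0.1]
width: 0.0595
[0.6256 0.2962 0.1531] [3.1362 0.0129 3.1155] [ 0.7257  0.4268 -0.0584  0.0056 -1.0724 -0.7544] [ 0.136   0.0568 -0.1252]
```

View pics/wrist34.png

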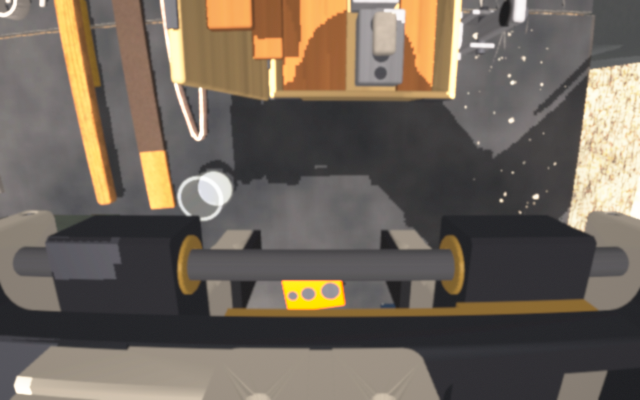

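View pics/side34.png

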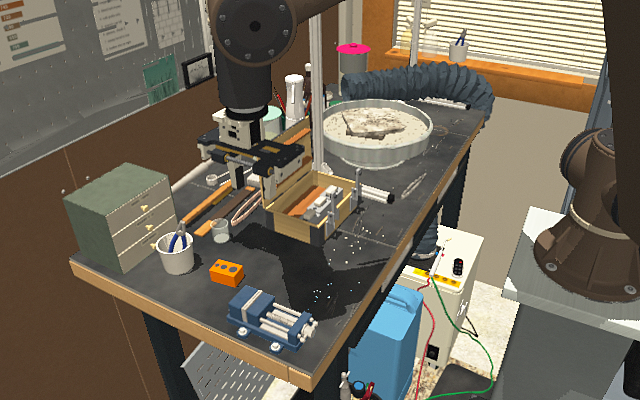

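```bash
python3 - <<'E'
from h import *
w=cv2.imread('pics/wrist34.png'); crop('wr34',w,150,0,480,120,2.4)
c=cam('wrist',ld('s34.npy'))
for u in [(182,81),(272,97),(170,20)]:
    o,d=ray(c,u); print(u,o+d*(.2213-o[1])/d[1])
E
```

```text
(182, 81) [0.6609 0.2213 0.2154]
(272, 97) [0.6517 0.2213 0.1148]
(170, 20) [0.6377 0.2213 0.273 ]
```

View pics/wr34.png

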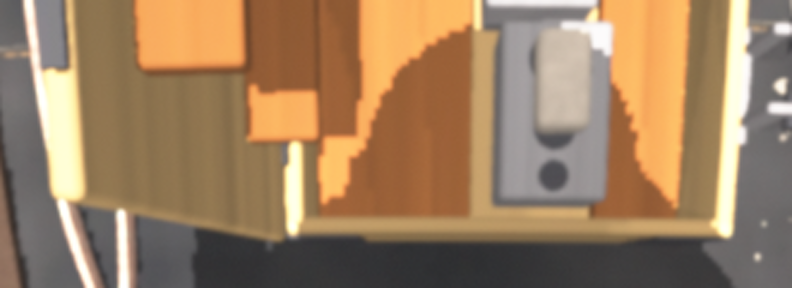

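```bash
python3 - <<'E'
from h import *
c=cam('wrist',ld('s34.npy'))
for u in [(184.6,83.3),(171.7,81)]: print([plane(c,u,z) for z in (.19,.197,.2)])
print(plane(c,(262,100),.055),plane(c,(272,98),.055),'batten up end',plane(c,(150+140/2.4,72/2.4),.178),plane(c,(150+245/2.4,70/2.4),.16),'low batten',plane(c,(150+247/2.4,140/2.4),.11),plane(c,(150+318/2.4,140/2.4),.10))
E
```

```text
[array([0.6706, 0.2194, 0.19  ]), array([0.6677, 0.2201, 0.197 ]), array([0.6665, 0.2204, 0.2   ])]
[array([0.6752, 0.2184, 0.19  ]), array([0.672 , 0.2192, 0.197 ]), array([0.6707, 0.2195, 0.2   ])]
[0.6684 0.2201 0.055 ] [0.6608 0.2189 0.055 ] batten up end [0.6645 0.1995 0.178 ] [0.6516 0.1957 0.16  ] low batten [0.6621 0.1994 0.11  ] [0.6464 0.1984 0.1   ]
```

```bash
python3 -m handwheel '[[[0.06,-0.02,0,0,0],[0.06,-0.029,0,0,0],[0.06,-0.029,-0.02,0,0],[0.06,-0.029,-0.04,0,0],[0.06,-0.029,-0.055,0,0],[0.06,-0.029,-0.07,0,0],[0.06,-0.029,-0.08,0,0],[0.06,-0.029,-0.089,0,0],[0.06,-0.029,-0.089,0,0]]]' 30;  python3 - <<'E'
from h import *
s=st();print(s['eef_pos'],s['ee_rot'],s['q'],s['force'])
cv2.imwrite('pics/wrist35.png',grab_frame('wrist'))
crop('side35',grab_frame('side'),180,80,420,260,3.2)
E
```

```text
t: 47.63
eef_pos: [0.6523, 0.205, 0.1537]
ee_rot: [3.136, 0.013, 3.115]
force: [-0.3, 0.9, 1.1]
width: 0.0601
[0.6523 0.205  0.1537] [3.1357 0.0135 3.1152] [ 0.5906  0.4129 -0.0784  0.0035 -1.0651 -0.6186] [-0.2819  0.9196  1.1253]
```

View pics/wrist35.png

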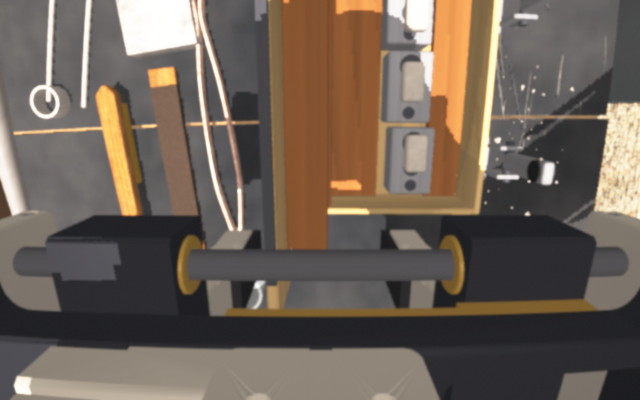

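View pics/side35.png

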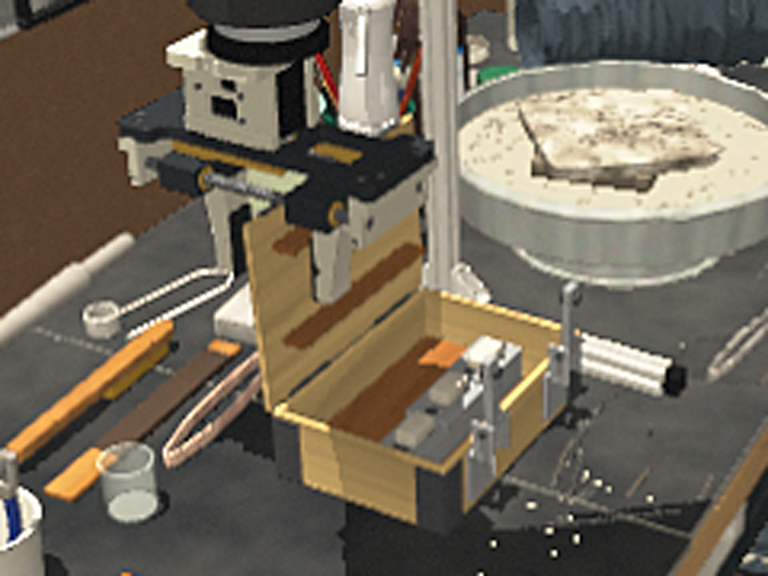

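```bash
python3 -m handwheel '[[[0.06,0.006,0,0,0],[0.06,0.013,0,0,0],[0.06,0.02,0,0,0],[0.06,0.027,0,0.0,0],[0.06,0.034,0,0.001,0],[0.06,0.04,0,0.001,0],[0.06,0.047,0,0.003,0],[0.06,0.053,0,0.005,0],[0.06,0.059,0,0.008,0],[0.06,0.064,0,0.01,0],[0.06,0.064,0,0.01,0]]]' 30;  python3 - <<'E'
from h import *
s=st();print(s['eef_pos'],s['ee_rot'],s['force'])
cv2.imwrite('pics/wrist36.png',grab_frame('wrist'))
crop('side36',grab_frame('side'),180,80,420,260,3.2)
E
```

```text
t: 48.65
eef_pos: [0.5872, 0.2082, 0.142]
ee_rot: [3.136, 0.012, 3.116]
force: [0.0, -0.4, -0.2]
width: 0.0599
[0.5872 0.2082 0.142 ] [3.136  0.0123 3.1162] [ 0.0179 -0.4294 -0.2412]
```

View pics/side36.png

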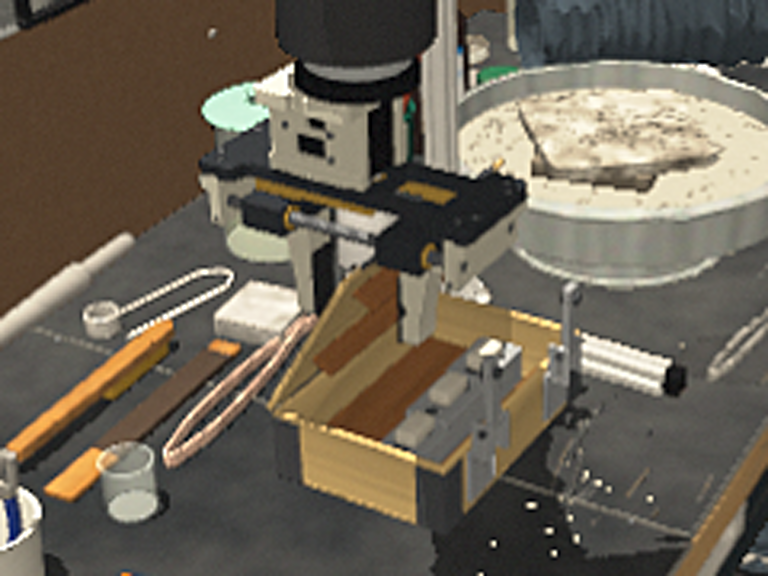

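```bash
python3 -m handwheel '[[[0.06,0.005,0,0.003,0],[0.06,0.01,0,0.006,0],[0.06,0.015,0,0.0095,0],[0.06,0.02,0,0.013,0],[0.06,0.024,0,0.017,0],[0.06,0.028,0,0.021,0],[0.06,0.032,0,0.026,0],[0.06,0.032,0,0.026,0],[0.06,0.02,0,-0.01,0],[0.06,0.02,0,-0.04,0],[0.0,0.02,0.01,-0.04,0],[0.0,0.02,0.01,-0.04,0],[0.0,0.02,0.01,-0.04,0],[0.0,0.02,0.01,-0.04,0]]]' 30;  python3 - <<'E'
from h import *
s=st();print(s['eef_pos'],s['ee_rot'],s['force'])
np.save('s37.npy',np.r_[s['eef_pos'],s['ee_rot']])
cv2.imwrite('pics/wrist37.png',grab_frame('wrist'))
crop('side37',grab_frame('side'),180,80,420,260,3.2)
E
```

```text
t: 49.92
eef_pos: [0.567, 0.218, 0.181]
ee_rot: [3.137, 0.011, 3.116]
force: [-0.3, -0.3, -0.2]
width: 0.0388
[0.567 0.218 0.181] [3.1372 0.0109 3.1162] [-0.2887 -0.2856 -0.1693]
```

View pics/side37.png

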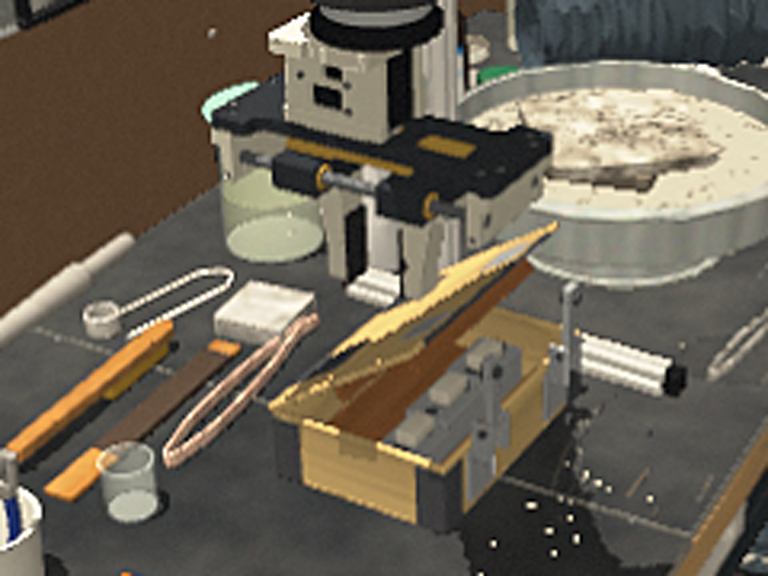

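View pics/wrist37.png

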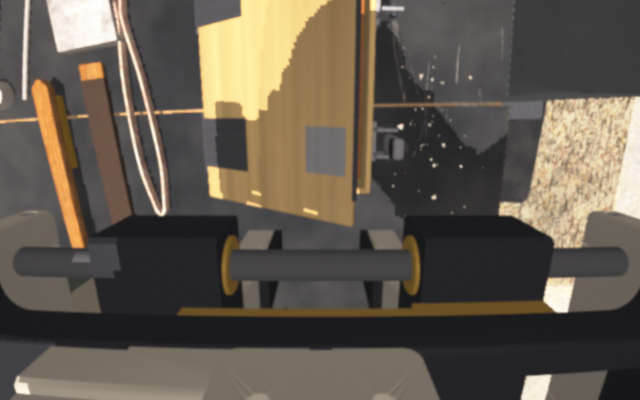

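```bash
python3 -m handwheel '[[[0.0,-0.003,-0.03,0,0],[0.0,-0.003,-0.06,0,0],[0.0,-0.003,-0.09,0,0],[0.0,-0.005,-0.097,0,0],[0.0,-0.005,-0.097,0.02,0],[0.0,-0.005,-0.097,0.03,0],[0.0,-0.005,-0.097,0.04,0]]]' 30;  python3 - <<'E'
from h import *
s=st();print(s['eef_pos'],s['ee_rot'],s['force'])
crop('side38',grab_frame('side'),180,80,420,260,3.2)
E
```

```text
t: 50.6
eef_pos: [0.5696, 0.1205, 0.1392]
ee_rot: [3.138, 0.009, 3.116]
force: [0.3, -0.5, 0.8]
width: 0.0006
[0.5696 0.1205 0.1392] [3.1382 0.0094 3.1156] [ 0.2975 -0.4877  0.7955]
```

View pics/side38.png

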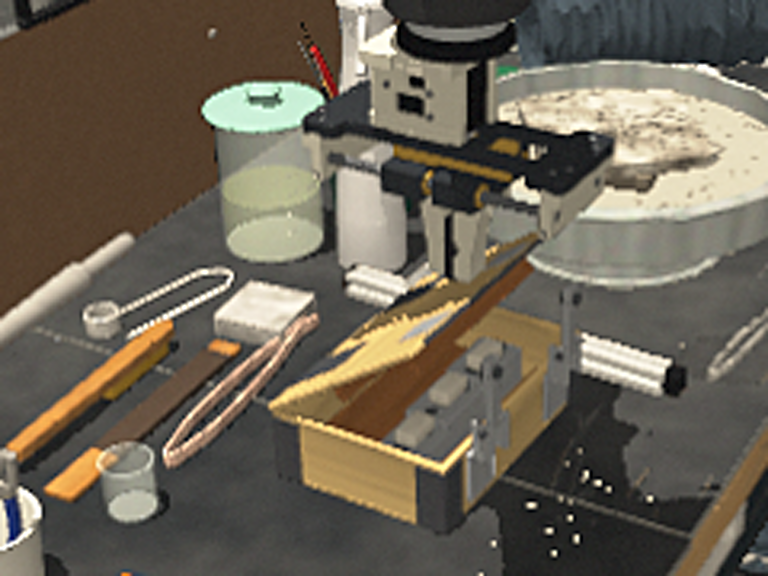

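```bash
python3 -m handwheel '[[[0.0,0,0,0.008,0],[0.0,0,0,0.016,0],[0.0,0,0,0.024,0],[0.0,0.003,0,0.032,0],[0.0,0.006,0,0.04,0],[0.0,0.01,0,0.047,0],[0.0,0.014,0,0.054,0],[0.0,0.018,0,0.061,0],[0.0,0.02,0,0.067,0],[0.0,0.02,0,0.067,0]]]' 30;  python3 - <<'E'
from h import *
s=st();print(s['eef_pos'],s['ee_rot'],s['force'])
crop('side39',grab_frame('side'),180,80,420,260,3.2)
E
```

```text
t: 51.48
eef_pos: [0.5478, 0.1208, 0.0688]
ee_rot: [3.14, 0.005, 3.116]
force: [0.2, 0.4, -0.7]
width: 0.0005
[0.5478 0.1208 0.0688] [3.14   0.005  3.1156] [ 0.2439  0.443  -0.6912]
```

View pics/side39.png

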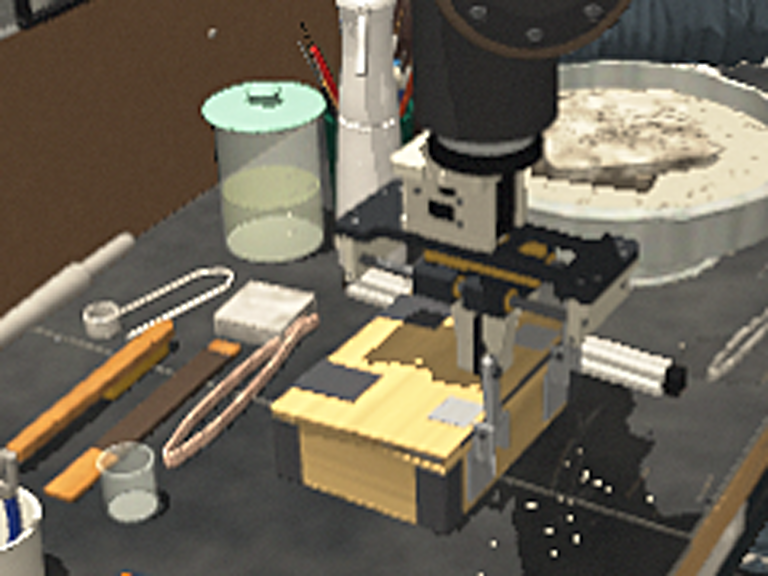

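```bash
python3 -m handwheel '[[[0.0,0,0,0.003,0],[0.0,0,0,0.006,0],[0.0,0,0,0.009,0],[0.0,0,0,0.009,0]]]' 30; python3 -m handwheel '[[[0.0,0,0,0.002,0],[0.0,0,0,0.003,0],[0.0,0,0,0.003,0]]]' 30
```

```text
t: 51.87
eef_pos: [0.5487, 0.121, 0.0604]
ee_rot: [3.14, 0.006, 3.116]
force: [-0.0, 0.1, 0.5]
width: 0.0006
t: 52.12
eef_pos: [0.5488, 0.121, 0.06]
ee_rot: [3.14, 0.007, 3.117]
force: [-10.5, -0.8, 26.2]
width: 0.0001
```

```bash
python3 -m handwheel '[[[0.0,0,0,-0.03,0],[0.0,0,0,-0.065,0],[0.0,0,0,-0.1,0],[0.0,0.03,0.02,-0.1,0],[0.0,0.06,0.045,-0.1,0],[0.0,0.072,0.055,-0.1,0],[0.0,0.072,0.055,-0.1,0],[0.0,0.072,0.055,-0.1,0]]]' 30;  python3 - <<'E'
from h import *
s=st();print(s['eef_pos'],s['ee_rot'],s['force'])
cv2.imwrite('pics/wrist40.png',grab_frame('wrist'))
crop('side40',grab_frame('side'),180,80,420,260,3.2)
E
```

```text
t: 52.78
eef_pos: [0.4771, 0.1783, 0.1599]
ee_rot: [3.139, 0.007, 3.119]
force: [-0.3, 0.6, 0.3]
width: 0.0003
[0.4771 0.1783 0.1599] [3.1393 0.0075 3.1188] [-0.3204  0.5662  0.3347]
```

View pics/side40.png

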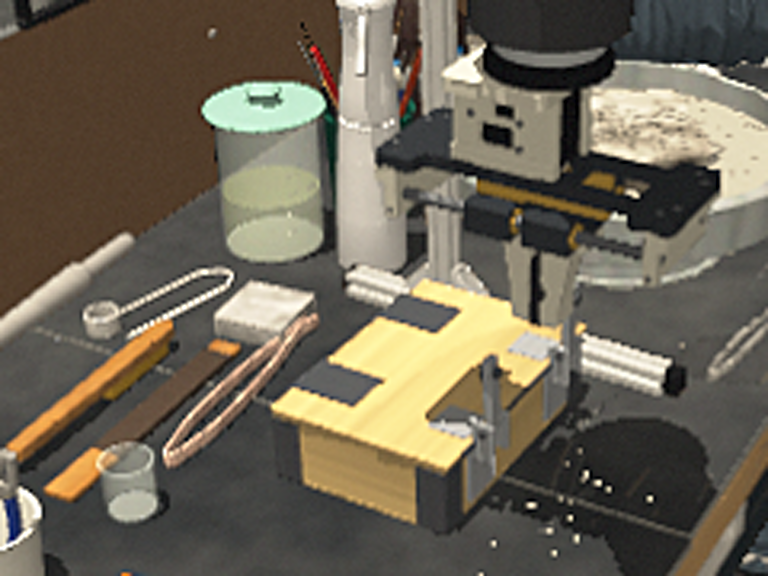

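View pics/wrist40.png

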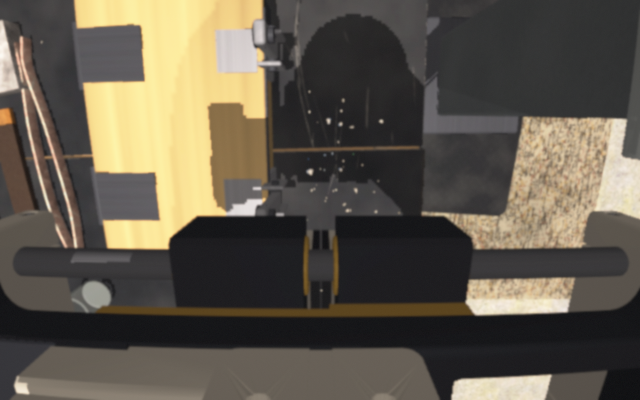

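```bash
python3 - <<'E'
from h import *
w=cv2.imread('pics/wrist40.png'); crop('wr40',w,200,0,340,230,3.4)
c=cam('wrist')
for u in [(262,32),(265,187)]: print(plane(c,u,.119),plane(c,u,.09))
E
```

```text
[0.5078 0.0673 0.119 ] [0.5126 0.0606 0.09  ]
[0.5114 0.155  0.119 ] [0.5167 0.1611 0.09  ]
```

View pics/wr40.png

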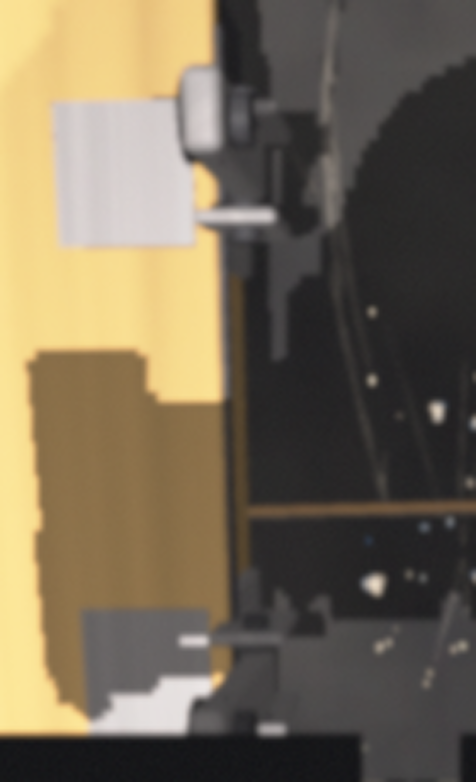

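```bash
python3 -m handwheel '[[[0.0,0,0,0.03,0],[0.0,0,0,0.05,0],[0.0,0,0,0.057,0],[0.0,-0.006,0,0.057,0],[0.0,-0.012,0,0.057,0],[0.0,-0.018,0,0.057,0],[0.0,-0.024,0,0.057,0],[0.0,-0.03,0,0.057,0],[0.0,-0.036,0,0.057,0],[0.0,-0.041,0,0.059,0],[0.0,-0.046,0,0.062,0],[0.0,-0.05,0,0.066,0],[0.0,-0.054,0,0.07,0],[0.0,-0.054,0,0.07,0]]]' 30;  python3 - <<'E'
from h import *
s=st();print(s['eef_pos'],s['ee_rot'],s['force'])
crop('side41',grab_frame('side'),180,80,420,260,3.2)
E
```

```text
t: 54.05
eef_pos: [0.5329, 0.1763, 0.089]
ee_rot: [3.14, 0.007, 3.117]
force: [0.1, 0.7, 0.6]
width: 0.0003
[0.5329 0.1763 0.089 ] [3.1402 0.0068 3.1169] [0.098  0.7177 0.6438]
```

View pics/side41.png

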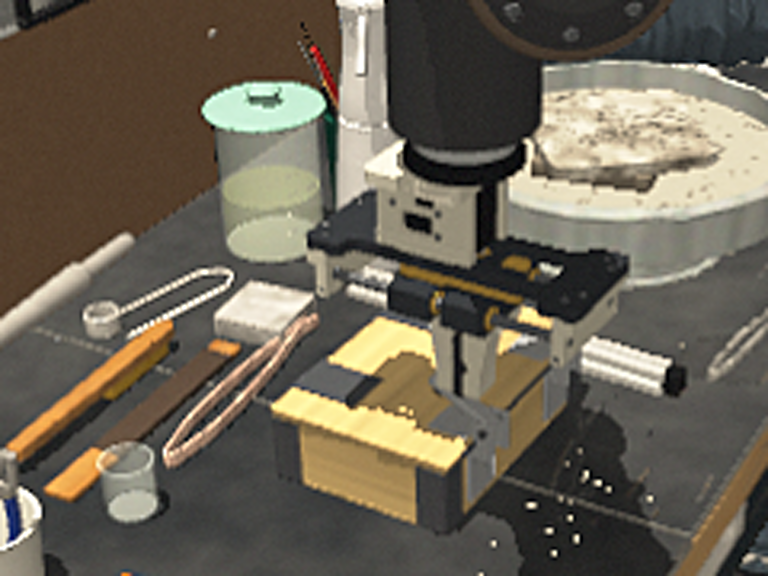

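```bash
python3 -m handwheel '[[[0.0,-0.004,0.001,0.004,0],[0.0,-0.008,0.001,0.008,0],[0.0,-0.011,0.001,0.012,0],[0.0,-0.012,0.001,0.016,0],[0.0,-0.012,0.001,0.018,0],[0.0,-0.012,0.001,0.018,0]]]' 30; python3 - <<'E'
from h import *
s=st();print(s['eef_pos'],s['force'])
crop('side42',grab_frame('side'),180,80,420,260,3.2)
E
```

```text
t: 54.6
eef_pos: [0.5452, 0.1772, 0.0714]
ee_rot: [3.14, 0.007, 3.117]
force: [-0.2, 0.3, 0.6]
width: 0.0006
[0.5452 0.1772 0.0714] [-0.2447  0.2856  0.5543]
```

View pics/side42.png

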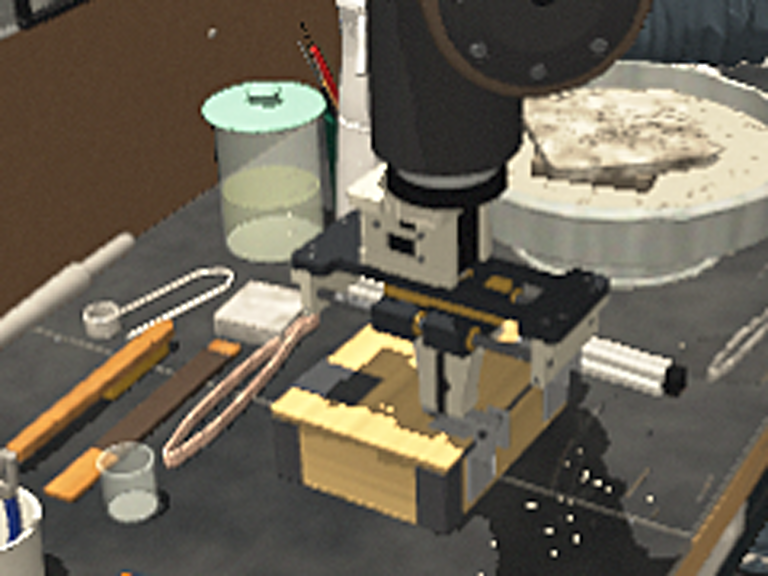

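```bash
python3 -m handwheel '[[[0.0,0,0,0.0015,0],[0.0,0,0,0.0025,0],[0.0,0,0,0.0025,0]]]' 30; python3 -m handwheel '[[[0.0,0,0,0.001,0],[0.0,0,0,0.002,0],[0.0,0,0,0.002,0]]]' 30
```

```text
t: 54.9
eef_pos: [0.5452, 0.1772, 0.0708]
ee_rot: [3.14, 0.008, 3.118]
force: [-7.8, -1.1, 18.6]
width: 0.0003
t: 55.15
eef_pos: [0.5452, 0.1772, 0.0708]
ee_rot: [3.14, 0.009, 3.119]
force: [-8.9, -1.4, 19.6]
width: 0.0003
```

```bash
python3 -m handwheel '[[[0.0,0,0,-0.03,0],[0.0,0,0,-0.065,0],[0.0,0.005,-0.01,-0.09,0],[0.0,0.025,-0.04,-0.09,0],[0.0,0.045,-0.07,-0.09,0],[0.0,0.06,-0.1,-0.09,0],[0.0,0.069,-0.111,-0.09,0],[0.0,0.069,-0.111,-0.09,0],[0.0,0.069,-0.111,-0.09,0]]]' 30;  python3 - <<'E'
from h import *
s=st();print(s['eef_pos'],s['ee_rot'],s['force'],totool((.476,.0677,.103)))
crop('side43',grab_frame('side'),180,80,420,260,3.2)
E
```

```text
t: 55.9
eef_pos: [0.4729, 0.0674, 0.1604]
ee_rot: [3.139, 0.01, 3.118]
force: [0.6, 0.2, 0.3]
width: 0.0001
[0.4729 0.0674 0.1604] [3.1394 0.0103 3.1178] [0.574  0.1778 0.2799] [-0.0025  0.0003  0.0574]
```

View pics/side43.png

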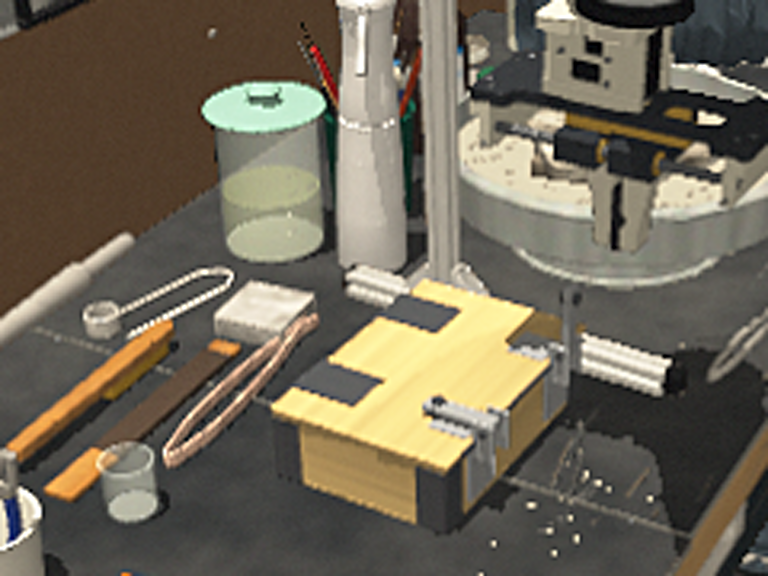

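Left clamp is down. Same for the right one.

```bash
python3 -m handwheel '[[[0.0,0,0,0.03,0],[0.0,0,0,0.05,0],[0.0,0,0,0.057,0],[0.0,-0.006,0,0.057,0],[0.0,-0.012,0,0.057,0],[0.0,-0.018,0,0.057,0],[0.0,-0.024,0,0.057,0],[0.0,-0.03,0,0.057,0],[0.0,-0.036,0,0.057,0],[0.0,-0.042,0,0.059,0],[0.0,-0.047,0,0.062,0],[0.0,-0.051,0,0.066,0],[0.0,-0.055,0,0.07,0],[0.0,-0.055,0,0.07,0]]]' 30;  python3 - <<'E'
from h import *
s=st();print(s['eef_pos'],s['ee_rot'],s['force'])
crop('side44',grab_frame('side'),180,80,420,260,3.2)
E
```

```text
t: 57.12
eef_pos: [0.5298, 0.0668, 0.09]
ee_rot: [3.14, 0.01, 3.118]
force: [-0.8, -0.4, -0.2]
width: -0.0001
[0.5298 0.0668 0.09  ] [3.1398 0.01   3.1182] [-0.8117 -0.413  -0.2149]
```

View pics/side44.png

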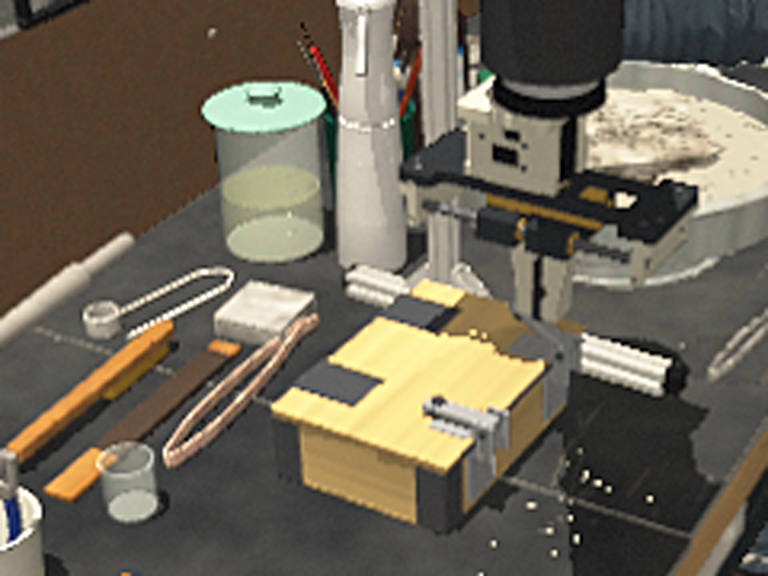

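```bash
python3 -m handwheel '[[[0.0,-0.004,0.001,0.004,0],[0.0,-0.008,0.001,0.008,0],[0.0,-0.011,0.001,0.012,0],[0.0,-0.013,0.001,0.016,0],[0.0,-0.013,0.001,0.019,0],[0.0,-0.013,0.001,0.019,0]]]' 30; python3 -m handwheel '[[[0.0,0,0,0.0015,0],[0.0,0,0,0.0025,0],[0.0,0,0,0.0025,0]]]' 30
```

```text
t: 57.67
eef_pos: [0.5432, 0.0675, 0.0713]
ee_rot: [3.14, 0.01, 3.118]
force: [0.3, -0.1, 1.3]
width: 0.0002
t: 57.92
eef_pos: [0.5434, 0.0675, 0.0707]
ee_rot: [3.14, 0.011, 3.119]
force: [-8.8, -0.6, 20.3]
width: 0.0008
```

Both bars bottomed at z ≈ 0.0707 (level bar top 0.0705). Back off and check everything.

```bash
python3 -m handwheel '[[[0.0,0,0,-0.03,0],[0.0,0,0,-0.065,0],[0.0,0.01,0,-0.09,0],[0.0,0.04,0.02,-0.1,0],[0.0,0.07,0.04,-0.11,0],[0.0,0.1,0.05,-0.12,0],[0.0,0.1,0.05,-0.12,0],[0.0,0.1,0.05,-0.12,0]]]' 30;  python3 - <<'E'
from h import *
s=st();print(s['eef_pos'],s['t'],s['force'])
crop('side45',grab_frame('side'),120,80,420,280,2.6)
crop('scene45',grab_frame('scene'),120,100,420,300,2.6)
E
```

```text
t: 58.58
eef_pos: [0.4426, 0.1205, 0.1906]
ee_rot: [3.138, 0.014, 3.122]
force: [0.2, 0.4, 0.1]
width: 0.0002
[0.4426 0.1205 0.1906] 58.5833 [0.1969 0.4294 0.1173]
```

View pics/side45.png

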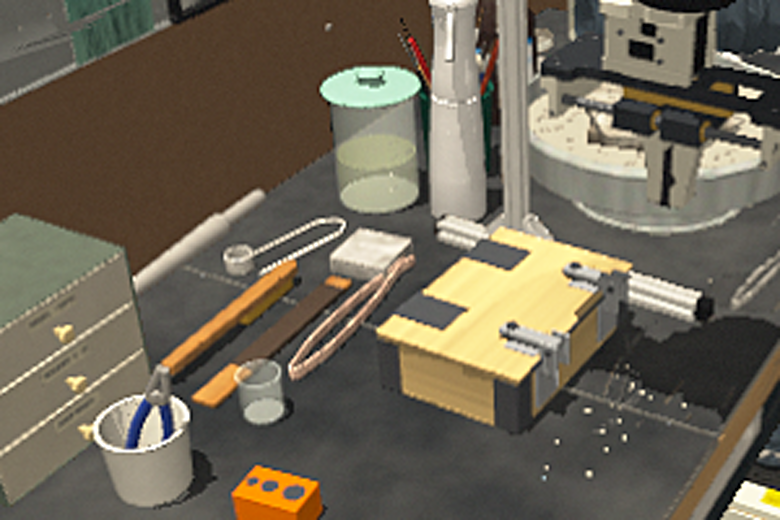

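View pics/scene45.png

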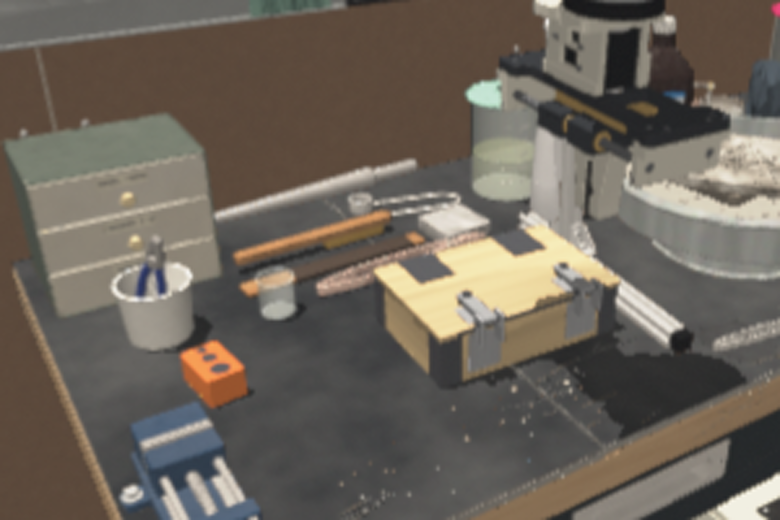

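```bash
python3 -c "
from station import arm
print(arm.job_done())"
```

```text
the job is handed in; nothing more can be done
None
```

I packed the case and handed the job in at about 59 s. The handover gives no verdict.

- **Blocks:** All three steel blocks lie flat in the channel, in a row. The left and right ones were set down and pushed towards the ends. The middle one was lowered between them and let go about 8 mm above the channel bottom. It settled flat: its top measured the same size as the others in the wrist picture.
- **Chips:** There were three, and one lies fully on top of each block. The last clear look showed them still there with the lid open at about 60°. They were out of sight once it shut.
- **Lid:** It is pressed onto the rim, stopping at 60 mm with 26 N.
- **Clamps:** Both are folded down, each stopping at about 70.7 mm with about 20 N, where a level bar's top should be at 70.5 mm.
- **Left alone:** In the last pictures the jar, the tweezers and the orange look-alike stand where they did, no chips are left on the bench, and the arm touches nothing.

**Checks that disagreed:**
- The chips measured about 30 x 17 mm against the stated 26 x 32 mm.
- The two fixed cameras read up to about 8 mm off from the wrist camera, so I worked from the wrist camera.
- The lamp bar was never in view, so I kept the arm low and felt no contact.
- I saw no sign of a knocked block or a slackened grip.

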